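# Pack the calibration balls from the wire race into their case

## Robot

A 7-joint arm with a two-finger parallel gripper is mounted at the origin on the work surface. World frame = base frame: x ahead of the robot, y to its left, z up, the work surface at z = 0. Lengths are in m, angles in rad, forces in N, time in s.
With the tool pointing down it reaches from about 0.35 to 0.9 m from the base axis. Payload 7.2 kg.
Tool frame: the origin (TCP) lies midway between the tips of the shut fingers; the grasp point (between the pads) lies 19 mm behind it; z points along the fingers, y is the direction in which the jaws open and shut (so a half turn about z gives the same grasp; the last joint's range is limited). The gripper opens to 85 mm and grips with 20 to 120 N. Pads are 22 mm wide; open, the fingers measure 114 mm over their backs; the gripper's body (76 mm by 85 mm) begins 54 mm behind the grasp point. The pads swing forward as they close: fully open they stand 13 mm farther back than shut.
Start: joints at [-1.193, 0.411, -0.013, 1.596, 0.006, 1.134, -0.082], TCP at [0.269, 0.564, 0.205] pointing down, gripper open.
Joint ranges: [-2.95, 2.95], [-0.29, 1.99], [-1.47, 1.44], [0.14, 2.54], [-1.03, 4.17], [0.13, 1.85], [-2.86, 2.86]. Speed limits (rad/s): [2.39, 2.39, 3.01, 3.01, 3.14, 3.14, 3.14].

## Interface

Orientations are given as a unit quaternion [w, x, y, z].
In Python, from cell import env gives the robot as it stands.
- The arm moves only by the tool step_arm, never from a script. Its argument "increments" is a list of rows, each a list of 7 numbers: the turn, a rotation vector about the tool's x, y, z in degrees, then the shift along the tool's x, y, z in cm, then the opening, from 0 (shut) to 1 (fully open). In form: [[rx, ry, rz, dx, dy, dz, gripper], ...]. A call has 1 to 20 rows; each row shifts and turns the commanded pose from where the row before left it, along the tool's axes as they then stand; what a row does not reach is not made up. A row lasts 1/12 s, in which the tool goes at most 41.7 mm and 7.16 degrees, less where a joint would pass 70% of its speed; a pose out of reach is approached as far as the arm can. A call with a gripper value outside its range is refused whole. The fingers move at their own pace and stop on an object; the grip force is fixed at half the most. Time passes only in rows, so rows that do not move let the fingers close. It gives the time, the measured TCP pose, the force and the opening at its end, in the units of the state.
- env.state(): the state, without advancing time (a new reading comes with each control period).
- env.grab_frame(name): name is "scene" or "top" or "wrist"; returns (picture, depth): 400x640x3 uint8, red, green, blue; 400x640 float32, m along the optical axis (not along the pixel's ray), 0 where there is no reading.
- env.camera_params(name): a dict with "fx", "fy", "cx", "cy" (pixels), "R" (3x3) and "t" (3): a world point X has camera coordinates R X + t. Camera axes: x right, y down, z forward; pixel columns grow to the right and rows downward; lengths in m; the calibration is good to about 2 mm. A picture is of the moment at which its call begins: read the wrist's pose just before it. camera_params takes no time and is no camera call; for the wrist camera it gives the pose at the moment of the call.
- env.sign_off(): hands the job in, once; it reports no verdict.
Trained networks look in the newest picture that a camera, given by its name, has taken for a name from the list of things; names that differ only in an ending like _2 or _b are one class to them, and where a whole thing is asked for, a point or a joint stands for the part that bears it (a point fixed in the world has none). Each returns a list of dicts, best first, with "score" (0 to 1); they miss things now and then, are a little off and sometimes report something else, mostly with a low value. They report only what shows in the picture. A call takes as long as a camera call. They do not tell look-alikes from the thing itself.
- env.look_for(camera, label): "rect" ([left, top, width, height] in pixels, round what is visible of it).
- env.outline_of(camera, label): "mask" (400x640 bool, what is visible of it) and "rect" ([left, top, width, height] in pixels, round what is visible of it).
The state is a dict: "t": time; "qpos": joint angles; "joint_velocities": joint speeds; "effort": joint torques, N m; "tool_pos": TCP position; "tcp_rot": TCP orientation; "ft_force": force on the tool from outside, world axes, zero at the start; "ft_torque": the same for the moment, N m; "opening": finger opening in m.
Only numpy, scipy, OpenCV 4.12 (cv2) and the standard library are available. Lean on these libraries where they do the work, as an engineer would, in place of code of your own. Each camera call takes 0.05 s, during which the arm holds its last target.

## Task

Open the lid of the grey calibration case by its bar handle until it rests back on its stop. Then push the metal balls along the curved wire race to its exit gap, lift each one out there and set it in a well of the case, until every ball sits in a well of its own; leave the lid open and the other things on the bench where they are.

Things in the scene. Friction and masses are not known exactly. Their poses are not given: they have to be found in the camera images.
- ball1: a polished solid aluminium calibration ball, 44 mm in diameter, about 110 g; origin at its centre. All the balls are alike; some may be absent (None). It rolls easily but soon stops on its own.
- ball2: a polished solid aluminium calibration ball, 44 mm in diameter, about 110 g; origin at its centre. All the balls are alike; some may be absent (None). It rolls easily but soon stops on its own.
- ball3: a polished solid aluminium calibration ball, 44 mm in diameter, about 110 g; origin at its centre. All the balls are alike; some may be absent (None). It rolls easily but soon stops on its own.
- ball4: a polished solid aluminium calibration ball, 44 mm in diameter, about 110 g; origin at its centre. All the balls are alike; some may be absent (None). It rolls easily but soon stops on its own.
- race: U-shaped wire ball race on a 4 mm black base plate, fixed to the bench; origin on the table under the bend's centre. In its frame the track's middle line runs straight at x = -85 mm from y = +192 mm (rearmost ball centre) to y = 0, then a half circle of radius 85 mm about the origin through (0, -85), then at x = +85 mm from y = 0 to the exit seat at y = +55 mm. Rods are 8 mm thick.
- bend (a point): centre of the race's bend, at the height of a ball's centre on the track, 38.5 mm above the table. The balls ride on two low rods (axes 26 mm apart, tops 20 mm above the table). Two upper rods (axes 44 mm apart, tops 59 mm above the table) keep them in: the slot between is 36 mm wide. Closed fingers reach down into it behind a ball and push it and those ahead of it. Axes as the race's.
- load_end (a point): start of the loading leg, on the track's middle line at ball-centre height (race frame x -85, y +215 mm). Here a cross rod, top 30 mm above the table, stops the balls from rolling out; above it the end is open. The upper rods start 13 mm further out. Posts beside the track, up to 33 mm from its middle line, carry the upper rods.
- exit_gap (a point): where the upper rods and posts end and the exit gap begins (race frame x +85, y +27 mm, ball-centre height): from here on the track is open above and at the sides, only the low rods (outside 20 mm from the middle line) go on to the seat.
- seat (a point): centre of a ball resting in the exit seat, at the end of the race, 36.5 mm above the table: the low rods spread here so that the ball drops 2 mm and stays; a cross rod, its top 40 mm above the table, stops it on the far side. Axes as the race's.
- case: grey instrument case with a black insert, 284 mm (x) by 124 mm (y), 46 mm high without its lid, fixed to the bench; origin under its centre. The insert's top is 42 mm above the table and has four 37 mm round wells in a row along x. The lid's hinge runs along x on the -y side at y = -62 mm; the handle is on the +y side.
- lid (a joint): angle of the case's lid: 0 shut, 2.1 rad fully open, resting on its stop leaning back past upright. Falls shut if let go before it is upright (about 1.6 rad), falls open to the stop beyond that. The lid weighs 0.3 kg, is 38 mm deep and stands 84 mm above the table at the top when shut.
- lid_handle (a point): middle of the lid's handle: a round steel bar 10 mm thick along the case's x, 74 mm free length, its axis 160 mm from the hinge line and 14 mm above it when shut (60 mm above the table); 31 mm clear between bar and lid. Can be pinched from above across the bar and turns between the fingers as the lid swings. Turns with the lid.
- lid_hinge (a point): middle of the lid's hinge line, 46.5 mm above the table; axes as the case's. Opening turns the lid about the case's +x axis, from +y up.
- well1 (a point): centre of a ball resting in this well of the case (54 mm above the table; the ball sinks 10 mm below the insert's top and stands 34 mm above it); wells are 64 mm apart along the case's x, on the line y = +8 mm. Axes as the case's.
- well2 (a point): centre of a ball resting in this well of the case (54 mm above the table; the ball sinks 10 mm below the insert's top and stands 34 mm above it); wells are 64 mm apart along the case's x, on the line y = +8 mm. Axes as the case's.
- well3 (a point): centre of a ball resting in this well of the case (54 mm above the table; the ball sinks 10 mm below the insert's top and stands 34 mm above it); wells are 64 mm apart along the case's x, on the line y = +8 mm. Axes as the case's.
- well4 (a point): centre of a ball resting in this well of the case (54 mm above the table; the ball sinks 10 mm below the insert's top and stands 34 mm above it); wells are 64 mm apart along the case's x, on the line y = +8 mm. Axes as the case's.
- adapter_a: bystander: small brass adapter, 22 mm wide, 36 mm high; origin at its underside (lying tools: about the middle)
- adapter_b: bystander: brass adapter, 26 mm wide, 43 mm high; origin at its underside (lying tools: about the middle)
- sensor: bystander: black sensor block with a brass nose, 85 x 40 x 26 mm; origin at its underside (lying tools: about the middle)
There are look-alikes about, which are no part of the job. What is shaped like the ball1 but red is not meant.

How it is judged:
On the way:
1. the lid is open and rests on its stop (value of joint lid above 2.03 rad), for 0.3 s.
At the end, for the whole second after the job is handed in: Every ball present rests in a well of the case (its centre within 7 mm of the well's resting point) and is still, and the lid is open at its stop (above 2.03 rad of 2.1) (value of joint lid above 2.03 rad and (distance between ball1 and well1 below 0.007 m or distance between ball1 and well2 below 0.007 m or distance between ball1 and well3 below 0.007 m or distance between ball1 and well4 below 0.007 m) and (distance between ball2 and well1 below 0.007 m or distance between ball2 and well2 below 0.007 m or distance between ball2 and well3 below 0.007 m or distance between ball2 and well4 below 0.007 m) and (distance between ball3 and well1 below 0.007 m or distance between ball3 and well2 below 0.007 m or distance between ball3 and well3 below 0.007 m or distance between ball3 and well4 below 0.007 m) and (distance between ball4 and well1 below 0.007 m or distance between ball4 and well2 below 0.007 m or distance between ball4 and well3 below 0.007 m or distance between ball4 and well4 below 0.007 m) and linear speed of each of ball1, ball2, ball3, ball4 below 0.03 m/s); the robot touches nothing.
It fails at once if a bystander (an adapter or the sensor) is pushed more than 40 mm from its place (distance of any of adapter_a, adapter_b, sensor from where it was at the start of the episode above 0.04 m).
Of ball1, ball2, ball3, ball4 only 2 to 4 are there at a start; the rules pass over those that are not, and their reading is None.
At some moment in a run one of ball1, ball2, ball3, ball4 may be knocked a few centimetres aside while the robot is not near it.
Once in a run the grip may slacken for a moment while it holds something.
It also fails if it takes over 210 s, if anything falls off the work surface, if the arm or the gripper's body presses on something with over 40 N, if the wrist force passes 120 N, or if a joint passes its speed limit or range.

## Working session

There is one attempt and no reset: what is moved stays moved. The work goes in short steps, Python scripts to look and compute and a tool call to move; the robot and the scene stay as the last step left them, time stands still between calls to the robot, and variables do not carry over. Pictures are saved under pics/ and viewed, and the job is handed in when it is done.

Besides the shell and the picture viewer there is one more tool, called after "Emit:" by a JSON object that holds its "fn" and its "kwargs", one argument or row to a line. step_arm: Moves the arm, as the interface text tells. Its arguments: {"type":"object","properties":{"increments":{"type":"array","items":{"type":"array","items":{"type":"number"}}}},"required":["increments"]}

```bash
ls; mkdir -p pics; cat > h.py <<'E'
from cell import env
import numpy as np, cv2
from scipy.spatial.transform import Rotation as R
def snap(cam,fn):
    im,d=env.grab_frame(cam); cv2.imwrite('pics/'+fn,im[:,:,::-1]); np.save('pics/'+fn+'.npy',d); return im,d
def wp(P,u,v,z):
    p=np.array([(u-P['cx'])/P['fx']*z,(v-P['cy'])/P['fy']*z,z])
    return np.array(P['R']).T@(p-np.array(P['t']))
def pix(P,X):
    c=np.array(P['R'])@np.array(X)+np.array(P['t']); return P['fx']*c[0]/c[2]+P['cx'],P['fy']*c[1]/c[2]+P['cy']
def plane(P,u,v,h):
    Rm=np.array(P['R']);o=-Rm.T@np.array(P['t']);r=Rm.T@np.array([(u-P['cx'])/P['fx'],(v-P['cy'])/P['fy'],1]);return o+r*(h-o[2])/r[2]
def st():
    s=env.state(); q=s['tcp_rot']; print('t',round(s['t'],2),'p',np.round(s['tool_pos'],4),'q',np.round(q,4),'F',np.round(s['ft_force'],1),'op',round(s['opening'],4)); return s
E
python3 - <<'E'
from h import *
s=st(); print(s)
for c in('scene','top','wrist'):
    snap(c,c+'0.png'); P=env.camera_params(c); print(c,P)
E
```

```text
pics
t 0.0 p [0.2693 0.5634 0.204 ] q [-1.000e-04  2.210e-01  9.753e-01 -8.000e-04] F [-0.9 -0.2  0.2] op 0.0854
{'t': 0.0, 'qpos': array([-1.19318522,  0.41191472, -0.0127199 ,  1.59705865,  0.00559751,
        1.13429577, -0.08218559]), 'joint_velocities': array([ 0.00028473,  0.00109542,  0.00034838, -0.00087421,  0.00054676,
        0.00026206,  0.00030813]), 'effort': array([-7.69332246e-05, -6.00642014e+01,  6.82048872e-01, -2.99413455e+01,
        1.37649867e-02,  1.06888876e-02,  1.08537733e-05]), 'tool_pos': array([0.26929376, 0.56340282, 0.20403785]), 'tcp_rot': array([-1.26780009e-04,  2.21042056e-01,  9.75263932e-01, -8.10598392e-04]), 'ft_force': array([-0.91059431, -0.2255018 ,  0.20812605]), 'ft_torque': array([ 0.0134919 ,  0.02085376, -0.03451963]), 'opening': 0.08541928577038348}
scene {'fx': 376.8476956746659, 'fy': 376.8476956746659, 'cx': 325.9903740252969, 'cy': 198.42824619627126, 'R': array([[-0.64772412,  0.76170075,  0.0162919 ],
       [ 0.62581523,  0.54412435, -0.55882376],
       [-0.4345213 , -0.35176791, -0.8291264 ]]), 't': array([ 0.31964543, -0.36859397,  1.44814957])}
top {'fx': 373.1363827687704, 'fy': 373.1363827687704, 'cx': 321.0593663000829, 'cy': 197.94590077029255, 'R': array([[-0.02252318, -0.99973308,  0.00514553],
       [-0.98854715,  0.02150236, -0.14937259],
       [ 0.14922208, -0.00845095, -0.98876759]]), 't': array([0.08186577, 0.5837355 , 0.80110305])}
wrist {'fx': 296.2922529514368, 'fy': 296.2922529514368, 'cx': 316.4599179354095, 'cy': 195.6068436492234, 'R': array([[ 4.30752562e-01,  9.02470072e-01,  8.60994121e-06],
       [ 8.67799230e-01, -4.14206650e-01,  2.74512928e-01],
       [ 2.47743268e-01, -1.18239675e-01, -9.61583409e-01]]), 't': array([-0.62438944, -0.03663282,  0.37852327])}
```

View pics/scene0.png

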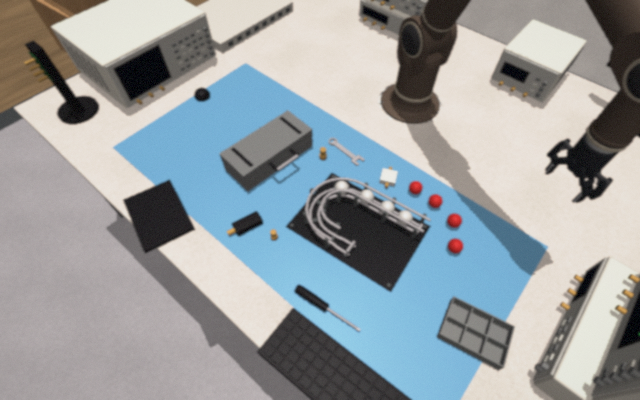

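View pics/top0.png

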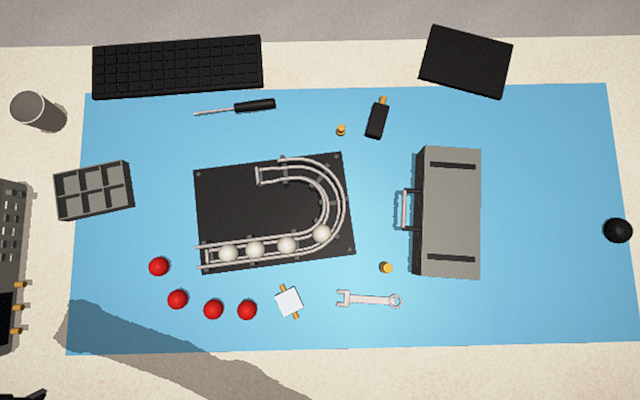

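View pics/wrist0.png

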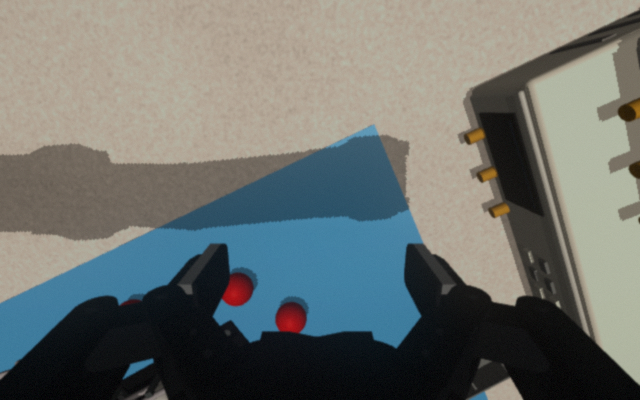

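The top view shows four metal balls on the loading leg and bend, at about (228,253), (255,250), (287,245) and (321,233). The case handle is at about (404,210), and the red balls are decoys. Next I'll measure the poses.

```bash
python3 - <<'E'
from h import *
P=env.camera_params('top'); d=np.load('pics/top0.png.npy'); im=cv2.imread('pics/top0.png')
env.grab_frame('top')
for l in ('ball1','race','case','lid_handle','adapter_a','sensor'):
    print(l,[(np.round(r['score'],2),np.round(r['rect'])) for r in env.look_for('top',l)][:8])
v,u=np.mgrid[0:400,0:640]
Rm=P['R'];W=(np.stack([(u-P['cx'])/P['fx']*d,(v-P['cy'])/P['fy']*d,d],-1)-P['t'])@Rm
np.save('pics/W.npy',W)
for (uu,vv) in [(228,253),(255,250),(287,245),(321,233),(404,210),(450,210),(340,130),(385,267)]:
    print(uu,vv,np.round(W[vv,uu],4), np.round(plane(P,uu,vv,.0385),3))
# lid top plane
m=(W[...,2]>.075)&(W[...,2]<.1)&(u>380)&(u<500)&(v>130)&(v<290)
r=cv2.minAreaRect((W[m][:,:2]*1000).astype(np.float32)); print('lid',r,m.sum(),np.median(W[m][:,2]))
# handle
m=(W[...,2]>.05)&(W[...,2]<.072)&(u>390)&(u<425)&(v>170)&(v<250); print('h',m.sum(),W[m].min(0),W[m].max(0),W[m].mean(0))
# upper rods
m=(W[...,2]>.048)&(W[...,2]<.066)&(u>190)&(u<360)&(v>140)&(v<280); print('rods',m.sum(),W[m].min(0),W[m].max(0))
# base plate: dark
big=cv2.resize(im[140:290,190:490],None,fx=2.6,fy=2.6,interpolation=cv2.INTER_CUBIC); cv2.imwrite('pics/top0b.png',big)
E
```

```text
ball1 [(np.float64(0.8), array([313., 226.,  19.,  16.])), (np.float64(0.79), array([276., 235.,  19.,  19.])), (np.float64(0.77), array([148., 256.,  24.,  18.])), (np.float64(0.75), array([200., 301.,  26.,  18.])), (np.float64(0.69), array([246., 243.,  20.,  16.])), (np.float64(0.58), array([238., 302.,  18.,  17.])), (np.float64(0.49), array([219., 243.,  18.,  19.]))]
race [(np.float64(0.72), array([194., 152., 161., 120.]))]
case [(np.float64(0.91), array([403., 143.,  81., 136.])), (np.float64(0.49), array([194., 149., 165., 127.]))]
lid_handle [(np.float64(0.44), array([193., 148., 165., 130.]))]
adapter_a [(np.float64(0.46), array([401., 147.,  83., 134.])), (np.float64(0.41), array([336., 124.,  10.,  10.])), (np.float64(0.39), array([363.,  94.,  28.,  47.]))]
sensor [(np.float64(0.79), array([363.,  96.,  27.,  41.]))]
228 253 [0.4667 0.2743 0.0568] [0.467 0.279 0.038]
255 250 [0.4717 0.2149 0.0611] [0.472 0.219 0.038]
287 245 [0.481  0.1455 0.06  ] [0.482 0.147 0.038]
321 233 [0.5054 0.0709 0.059 ] [0.507 0.071 0.038]
404 210 [ 0.5512 -0.1121  0.0669] [ 0.554 -0.119  0.038]
450 210 [ 0.5469 -0.2065  0.0855] [ 0.552 -0.223  0.038]
340 130 [0.7476 0.0206 0.0343] [0.746 0.021 0.038]
385 267 [ 0.4283 -0.069   0.0406] [ 0.428 -0.069  0.038]
lid ((547.3756103515625, -210.6058349609375), (125.58216857910156, 284.4731140136719), 84.49958038330078) 7674 0.08446007292768919
h 519 [ 0.46577292 -0.1576581   0.05008539] [ 0.64136487 -0.10441371  0.07188947] [ 0.55362634 -0.13174273  0.06289031]
rods 2896 [0.43084913 0.00713992 0.04800584] [0.68571357 0.34638781 0.06264955]
```

View pics/top0b.png

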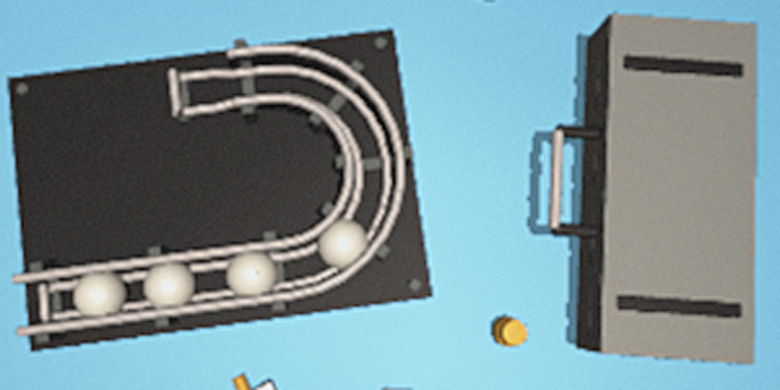

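```bash
cat >> h.py <<'E'
def rodpts(offs,y0,y1):
    out=[]
    for o in offs:
        r=85+o
        out.append(np.c_[np.full(120,-r),np.linspace(y0,0,120)])
        a=np.linspace(np.pi,2*np.pi,150);out.append(np.c_[r*np.cos(a),r*np.sin(a)])
        out.append(np.c_[np.full(40,r),np.linspace(0,y1,40)])
    return np.vstack(out)/1000
def fitrace(pts,x0):
    from scipy.spatial import cKDTree
    from scipy.optimize import least_squares
    T=cKDTree(rodpts([-22,22],228,27))
    def f(p):
        c,s=np.cos(p[2]),np.sin(p[2]);q=(pts-p[:2])@np.array([[c,-s],[s,c]])
        return T.query(q)[0]*1000
    r=least_squares(f,x0,loss='cauchy',f_scale=2,x_scale=[.01,.01,.05]);return r.x,np.median(np.abs(r.fun))
E
python3 - <<'E'
from h import *
W=np.load('pics/W.npy');v,u=np.mgrid[0:400,0:640]
m=(W[...,2]>.052)&(W[...,2]<.064)&(u>190)&(u<360)&(v>140)&(v<280)
p,e=fitrace(W[m][:,:2],[.57,.1,.1]);print(p,np.degrees(p[2]),e)
c,s=np.cos(p[2]),np.sin(p[2])
P=env.camera_params('top')
for n,q in dict(load=(-85,215),seat=(85,55),gap=(85,27),bend=(0,-85),o=(0,0)).items():
    X=p[:2]+np.array([[c,-s],[s,c]])@np.array(q)/1000; print(n,np.round(X,4),np.round(pix(P,[*X,.0385])))
for (uu,vv) in [(228,253),(255,250),(287,245),(321,233)]:
    print(np.round((plane(P,uu,vv,.0385)[:2]-p[:2])@np.array([[c,-s],[s,c]]),4))
m=(W[...,2]>.05)&(W[...,2]<.072)&(u>400)&(u<411)&(v>185)&(v<235)
print(cv2.fitLine((W[m][:,:2]).astype(np.float32),cv2.DIST_L2,0,.01,.01).ravel(),W[m].min(0),W[m].max(0),W[m].mean(0))
E
```

```text
[0.56964956 0.12516119 0.10827526] 6.203715650816527 3.0861024131570383
load [0.4619 0.3297] [205. 256.]
seat [0.6482 0.189 ] [268. 172.]
gap [0.6512 0.1612] [280. 171.]
bend [0.5788 0.0407] [334. 201.]
o [0.5696 0.1252] [296. 206.]
[-0.0856  0.1638]
[-0.0869  0.1036]
[-0.0852  0.0316]
[-0.0686 -0.0472]
[ 0.99679494 -0.07999917  0.55421585 -0.1142465 ] [ 0.5094865  -0.12939151  0.05771086] [ 0.60339897 -0.10441371  0.06820074] [ 0.55421585 -0.1142465   0.06397727]
```

```bash
cat >> h.py <<'E'
def go(p,yaw=None,z=None):
    """suggest: rotate about tool z first, then shift in tool axes (cm)"""
    s=st(); Rt=R.from_quat(np.roll(s['tcp_rot'],-1)).as_matrix()
    print('tool y yaw',round(np.degrees(np.arctan2(Rt[1,1],Rt[0,1])),2),'tool z',np.round(Rt[:,2],4))
    d=np.array(p)-s['tool_pos']
    if yaw is not None:
        cur=np.degrees(np.arctan2(Rt[1,1],Rt[0,1])); dy=(yaw-cur+90)%180-90
        Rt2=R.from_euler('z',dy,degrees=True).as_matrix()@Rt
        print('rz(tool) =',round(-dy,2)); Rt=Rt2
    print('shift cm',np.round(Rt.T@d*100,2))
CASE=(np.array([.5474,-.2106]),np.radians(-5.5))
RACE=(np.array([.5696,.1252]),np.radians(6.2))
def f2w(F,x,y):
    c,s=np.cos(F[1]),np.sin(F[1]); return F[0]+np.array([[c,-s],[s,c]])@np.array([x,y])/1000
E
python3 - <<'E'
from h import *
print(f2w(CASE,0,98)); go([*f2w(CASE,0,98),.2],84.5)
print(R.from_quat(np.roll(env.state()['tcp_rot'],-1)).as_matrix().round(3))
E
```

```text
[ 0.55679288 -0.11305117]
t 0.5 p [0.2695 0.5639 0.2049] q [-0.      0.221   0.9753 -0.    ] F [-0.8 -1.  -0.6] op 0.085
tool y yaw 64.46 tool z [-0. -0. -1.]
rz(tool) = -20.04
shift cm [-35.09 -64.63   0.49]
[[-0.902  0.431 -0.   ]
 [ 0.431  0.902 -0.   ]
 [-0.    -0.    -1.   ]]
```

Emit:
{"fn": "step_arm", "kwargs": {
  "increments": [
    [0, 0, -6.68, 0, 0, 0, 1],
    [0, 0, -6.68, 0, 0, 0, 1],
    [0, 0, -6.68, 0, 0, 0, 1],
    [0, 0, 0, -2.06, -3.5, 0, 0.5],
    [0, 0, 0, -2.06, -3.5, 0, 0.5],
    [0, 0, 0, -2.06, -3.5, 0, 0.5],
    [0, 0, 0, -2.06, -3.5, 0, 0.5],
    [0, 0, 0, -2.06, -3.5, 0, 0.5],
    [0, 0, 0, -2.06, -3.5, 0, 0.5],
    [0, 0, 0, -2.06, -3.5, 0, 0.5],
    [0, 0, 0, -2.06, -3.5, 0, 0.5],
    [0, 0, 0, -2.06, -3.5, 0, 0.5],
    [0, 0, 0, -2.06, -3.5, 0, 0.5],
    [0, 0, 0, -2.06, -3.5, 0, 0.3],
    [0, 0, 0, -2.06, -3.5, 0, 0.3],
    [0, 0, 0, -2.06, -3.5, 0, 0.3],
    [0, 0, 0, -2.06, -3.5, 0, 0.3],
    [0, 0, 0, -2.06, -3.5, 0, 0.3],
    [0, 0, 0, -2.06, -3.5, 0, 0.3],
    [0, 0, 0, 0, 0, 0, 0.3]
  ]
}}

```text
t: 2.17
tool_pos: [0.5461, -0.0342, 0.2054]
tcp_rot: [0.001, 0.053, 0.999, -0.002]
ft_force: [-1.3, -0.9, 0.4]
opening: 0.0258
```

```bash
python3 - <<'E'
from h import *
go([*f2w(CASE,0,98),.2],84.5)
snap('wrist','w1.png');P=env.camera_params('wrist');print(P, pix(P,[*f2w(CASE,0,98),.06]), pix(P,[*f2w(CASE,37,98),.06]))
E
```

```text
t 2.17 p [ 0.5461 -0.0342  0.2054] q [ 0.0013  0.0528  0.9986 -0.0021] F [-1.3 -0.9  0.4] op 0.0258
tool y yaw 83.94 tool z [ 0.0025 -0.0043 -1.    ]
rz(tool) = -0.56
shift cm [-1.82 -7.74  0.57]
{'fx': 296.2922529514368, 'fy': 296.2922529514368, 'cx': 316.4599179354095, 'cy': 195.6068436492234, 'R': array([[ 1.02903202e-01,  9.94691208e-01, -5.75134327e-04],
       [ 9.56113595e-01, -9.87527562e-02,  2.75852652e-01],
       [ 2.74331412e-01, -2.89360151e-02, -9.61199762e-01]]), 't': array([-0.02555085, -0.56060314,  0.22897082])} (np.float64(243.3720694686321), np.float64(195.12651944451608)) (np.float64(245.81250134608894), np.float64(226.36034887306008))
```

View pics/w1.png

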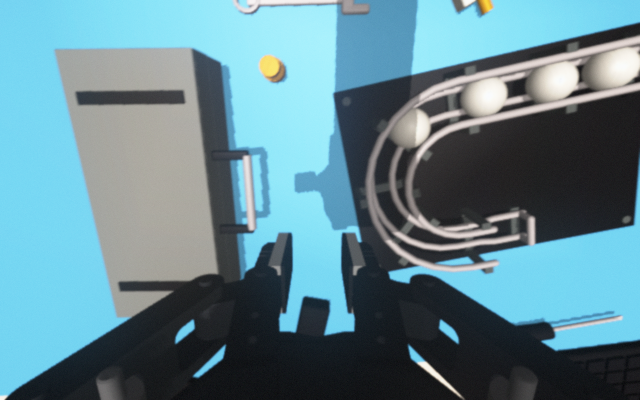

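```bash
python3 - <<'E'
from h import *
P=env.camera_params('wrist');d=np.load('pics/w1.png.npy')
v,u=np.mgrid[0:400,0:640]
W=(np.stack([(u-P['cx'])/P['fx']*d,(v-P['cy'])/P['fy']*d,d],-1)-P['t'])@P['R']
for vv in (165,180,192,205,220):
    r=W[vv,238:262]; k=r[:,2]>.045; print(vv,np.where(k)[0]+238,r[k].mean(0).round(4),plane(P,249,vv,.06).round(4))
m=(W[...,2]>.078)&(W[...,2]<.092)&(u<260)&(u>40)&(v<330)
r=cv2.minAreaRect((W[m][:,:2]*1000).astype(np.float32)); print('lid',r,m.sum(),np.median(W[m][:,2]))
m=(W[...,2]>.052)&(W[...,2]<.064)&(u>340)&(v<275)
p,e=fitrace(W[m][:,:2],[.57,.12,.108]);print(p,np.degrees(p[2]),e)
E
```

```text
165 [242 243 244 245 246 247 248 249 250] [ 0.5231 -0.1033  0.0648] [ 0.5242 -0.1013  0.06  ]
180 [243 244 245 246 247 248 249 250 251 252] [ 0.5395 -0.1046  0.0642] [ 0.5405 -0.104   0.06  ]
192 [244 245 246 247 248 249 250 251 252] [ 0.5442 -0.0965  0.099 ] [ 0.5539 -0.1063  0.06  ]
205 [245 246 247 248 249 250 251 252 253] [ 0.5674 -0.1075  0.0645] [ 0.5687 -0.1088  0.06  ]
220 [246 247 248 249 250 251 252 253 254] [ 0.5849 -0.1093  0.0645] [ 0.5864 -0.1117  0.06  ]
lid ((545.743408203125, -204.82025146484375), (125.65762329101562, 283.7874755859375), 84.71402740478516) 30958 0.08432898446858818
[0.56715151 0.13101725 0.10480647] 6.00496826060728 3.456316994102853
```

```bash
cat >> h.py <<'E'
def world(cam,fn):
    P=env.camera_params(cam); im,d=snap(cam,fn)
    v,u=np.mgrid[0:400,0:640]
    W=(np.stack([(u-P['cx'])/P['fx']*d,(v-P['cy'])/P['fy']*d,d],-1)-P['t'])@P['R']
    return P,im,W,u,v
E
python3 - <<'E'
from h import *
st()
P,im,W,u,v=world('wrist','w2.png');st()
m=(W[...,2]>.078)&(W[...,2]<.092)&(u<300)&(u>20)&(v<330)
r=cv2.minAreaRect((W[m][:,:2]*1000).astype(np.float32)); print('lid',r,m.sum(),np.median(W[m][:,2]))
m=(W[...,2]>.052)&(W[...,2]<.064)&(u>340)&(v<275)
p,e=fitrace(W[m][:,:2],[.57,.12,.108]);print(p,np.degrees(p[2]),e)
go([*f2w(CASE,0,98),.2],84.5)
E
```

```text
t 2.22 p [ 0.5449 -0.0302  0.205 ] q [ 5.000e-04  5.170e-02  9.987e-01 -1.000e-03] F [-0.5  0.1  0.2] op 0.0255
t 2.27 p [ 0.5441 -0.027   0.2048] q [-0.000e+00  5.000e-02  9.988e-01 -2.000e-04] F [-1.   0.9  0.3] op 0.0256
lid ((547.2101440429688, -208.96127319335938), (125.15717315673828, 284.5821838378906), 84.52412414550781) 31134 0.08506166518528191
[0.56896703 0.12653515 0.10324346] 5.9154144986554265 3.4259658275227474
t 2.27 p [ 0.5441 -0.027   0.2048] q [-0.000e+00  5.000e-02  9.988e-01 -2.000e-04] F [-1.   0.9  0.3] op 0.0256
tool y yaw 84.27 tool z [-1.e-04 -4.e-04 -1.e+00]
rz(tool) = -0.23
shift cm [-2.09 -8.44  0.48]
```

Emit:
{"fn": "step_arm", "kwargs": {
  "increments": [
    [0, 0, -0.2, -0.7, -2.8, 0, 0.3],
    [0, 0, 0, -0.7, -2.8, 0, 0.3],
    [0, 0, 0, -0.7, -2.8, 0, 0.3],
    [0, 0, 0, 0, 0, 2.5, 0.3],
    [0, 0, 0, 0, 0, 2.5, 0.3],
    [0, 0, 0, 0, 0, 2.5, 0.3],
    [0, 0, 0, 0, 0, 2.5, 0.3],
    [0, 0, 0, 0, 0, 0, 0.3],
    [0, 0, 0, 0, 0, 0, 0.3],
    [0, 0, 0, 0, 0, 0, 0.3]
  ]
}}

```text
t: 3.1
tool_pos: [0.5577, -0.1098, 0.1062]
tcp_rot: [0.001, 0.046, 0.999, 0.0]
ft_force: [0.6, 0.1, 0.9]
opening: 0.0262
```

```bash
sed -i 's/^CASE=.*/CASE=(np.array([.5473,-.2096]),np.radians(-5.5))/' h.py; python3 - <<'E'
from h import *
P,im,W,u,v=world('wrist','w3.png')
go([*f2w(CASE,0,98),.041],84.5)
print(pix(P,[*f2w(CASE,-30,98),.065]), pix(P,[*f2w(CASE,30,98),.065]))
E
```

```text
t 3.15 p [ 0.5581 -0.1101  0.1066] q [1.200e-03 4.580e-02 9.989e-01 1.000e-04] F [-0.   0.9  0. ] op 0.0257
tool y yaw 84.75 tool z [ 2.4e-03  1.0e-04 -1.0e+00]
rz(tool) = 0.25
shift cm [ 0.14 -0.21  6.56]
(np.float64(313.951435346869), np.float64(166.23985688758134)) (np.float64(313.733358641699), np.float64(242.6651265101593))
```

View pics/w3.png

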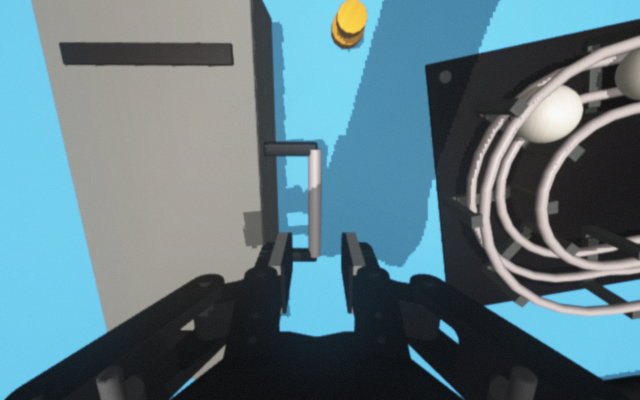

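Emit:
{"fn": "step_arm", "kwargs": {
  "increments": [
    [0, 0, 0, 0.1, -0.2, 1.5, 0.3],
    [0, 0, 0, 0, 0, 1.5, 0.3],
    [0, 0, 0, 0, 0, 1.5, 0.3],
    [0, 0, 0, 0, 0, 1.5, 0.3],
    [0, 0, 0, 0, 0, 0.5, 0.3],
    [0, 0, 0, 0, 0, 0, 0.3],
    [0, 0, 0, 0, 0, 0, 0],
    [0, 0, 0, 0, 0, 0, 0],
    [0, 0, 0, 0, 0, 0, 0],
    [0, 0, 0, 0, 0, 0, 0],
    [0, 0, 0, 0, 0, 0, 0],
    [0, 0, 0, 0, 0, 0, 0]
  ]
}}

```text
t: 4.15
tool_pos: [0.556, -0.1126, 0.0402]
tcp_rot: [0.0, 0.046, 0.999, 0.0]
ft_force: [1.0, -0.1, 0.0]
opening: 0.0003
```

```bash
python3 - <<'E'
from h import *
go([*f2w(CASE,0,98),.041],84.5)
snap('wrist','w4.png')
E
```

```text
t 4.15 p [ 0.556  -0.1126  0.0402] q [3.000e-04 4.630e-02 9.989e-01 0.000e+00] F [ 1.  -0.1  0. ] op 0.0003
tool y yaw 84.7 tool z [ 6.e-04  0.e+00 -1.e+00]
rz(tool) = 0.2
shift cm [-0.07  0.06 -0.08]
```

View pics/w4.png

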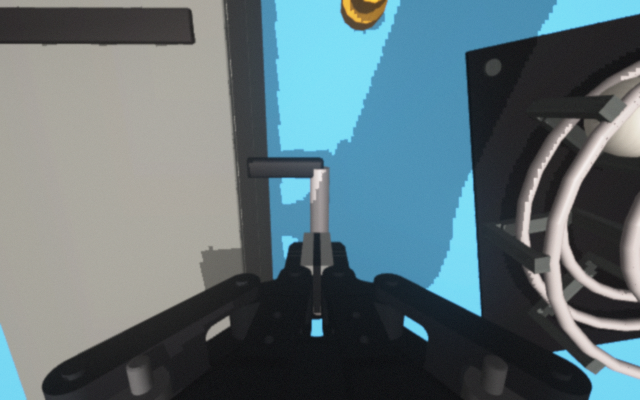

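```bash
python3 - <<'E'
from h import *
P,im,W,u,v=world('wrist','w5.png');s=st()
print(pix(P,s['tool_pos']),pix(P,s['tool_pos']+[0,0,.019]))
for x in(-37,-20,-11,0,11):print(x,pix(P,[*f2w(CASE,x,98),.06]))
for vv in (175,190,205,220,228,233,240,250,260,270):print(vv,W[vv,320].round(4),W[vv,308].round(4))
c=im[120:340,200:440];cv2.imwrite('pics/w5c.png',cv2.resize(c,None,fx=2.5,fy=2.5,interpolation=cv2.INTER_CUBIC)[:,:,::-1])
E
```

```text
t 4.25 p [ 0.5558 -0.1126  0.04  ] q [0.     0.0462 0.9989 0.    ] F [-0.6  0.2 -0.3] op -0.0001
(np.float64(317.1571727217532), np.float64(227.643443453507)) (np.float64(317.2831082204057), np.float64(240.64905626813254))
-37 (np.float64(318.8065591553582), np.float64(177.2557632048971))
-20 (np.float64(318.61241002261704), np.float64(208.47572860417412))
-11 (np.float64(318.51421137639215), np.float64(224.26646788851755))
0 (np.float64(318.39823389754986), np.float64(242.91611532928974))
11 (np.float64(318.2864758228648), np.float64(260.887265524485))
175 [ 0.5173 -0.1077  0.0666] [ 0.5169 -0.1137  0.0661]
190 [ 0.5249 -0.1084  0.0667] [ 5.417e-01 -1.179e-01  5.000e-04]
205 [ 0.533  -0.1091  0.0659] [ 0.5529 -0.119   0.0013]
220 [ 0.541  -0.1098  0.0663] [ 0.5647 -0.1201  0.0014]
228 [ 0.5454 -0.1102  0.0662] [ 0.5708 -0.1207  0.0019]
233 [ 0.5458 -0.1104  0.0719] [ 0.5448 -0.1163  0.0729]
240 [ 0.5457 -0.1105  0.0805] [ 0.4868 -0.1069  0.2099]
250 [ 0.5458 -0.1106  0.0908] [ 0.5452 -0.1158  0.0911]
260 [ 0.5449 -0.1107  0.1016] [ 0.5446 -0.1155  0.1012]
270 [ 0.5475 -0.1109  0.1048] [ 0.5444 -0.1153  0.1095]
```

View pics/w5c.png

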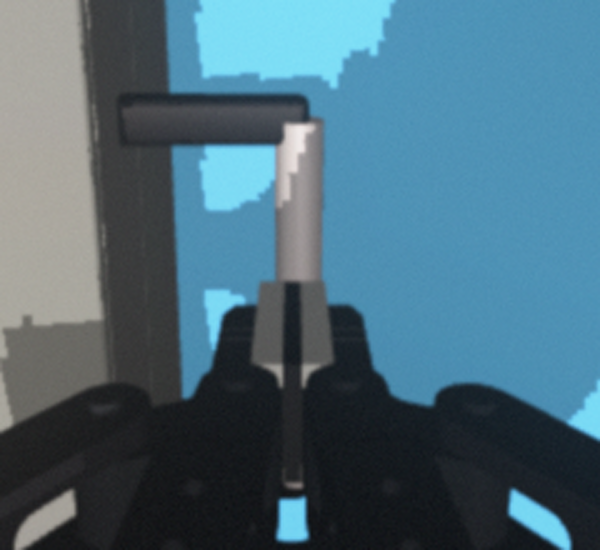

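```bash
python3 - <<'E'
from h import *
for c in ('scene','top'):
    P,im,W,u,v=world(c,c+'1.png');s=st()
    x,y=map(int,pix(P,s['tool_pos'])); print(c,x,y,pix(P,s['tool_pos']+[0,0,.028]),pix(P,[*f2w(CASE,37,98),.06]),pix(P,[*f2w(CASE,-37,98),.06]))
    c0=im[y-60:y+60,x-80:x+80];cv2.imwrite('pics/%s1c.png'%c,cv2.resize(c0,None,fx=4,fy=4,interpolation=cv2.INTER_CUBIC)[:,:,::-1])
E
```

```text
t 4.3 p [ 0.5558 -0.1126  0.0399] q [0.     0.0462 0.9989 0.    ] F [0.1 0.1 0.2] op -0.0001
scene 287 166 (np.float64(286.4092703583786), np.float64(160.42341357588208)) (np.float64(277.5378147686703), np.float64(168.56949981726856)) (np.float64(295.2514750990918), np.float64(156.14996663221513))
t 4.35 p [ 0.5557 -0.1126  0.0399] q [-0.      0.0463  0.9989  0.    ] F [ 1.2 -0.7 -1.4] op 0.0
top 401 209 (np.float64(404.2118448251232), np.float64(207.89463648274125)) (np.float64(403.81481830514986), np.float64(191.4656634589503)) (np.float64(402.4589562714134), np.float64(224.57124085062327))
```

View pics/scene1c.png

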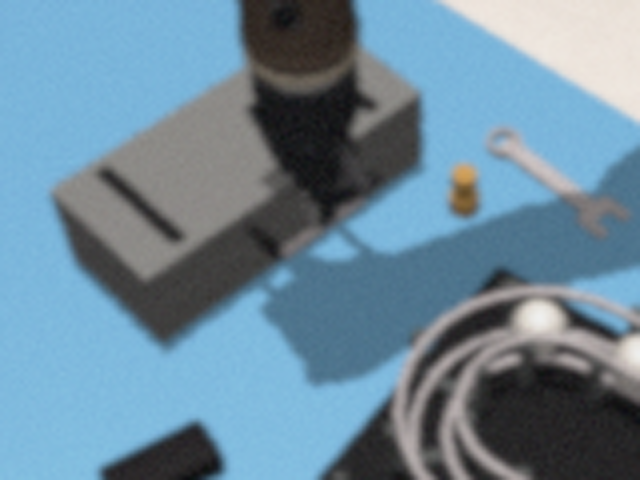

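View pics/top1c.png

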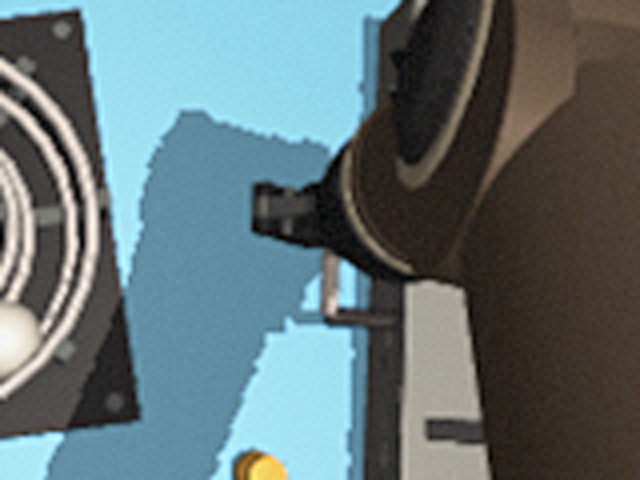

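Emit:
{"fn": "step_arm", "kwargs": {
  "increments": [
    [0, 0, 0, 0, 0, -2, 0],
    [0, 0, 0, 0, 0, -2, 0],
    [0, 0, 0, 0, 0, 0, 0],
    [0, 0, 0, 0, 0, 0, 0],
    [0, 0, 0, 0, 0, 0, 0]
  ]
}}

```text
t: 4.77
tool_pos: [0.5555, -0.1124, 0.0795]
tcp_rot: [-0.0, 0.046, 0.999, 0.0]
ft_force: [0.6, -0.1, -0.2]
opening: 0.0004
```

```bash
python3 - <<'E'
from h import *
P,im,W,u,v=world('wrist','w6.png');s=st()
print(pix(P,s['tool_pos']))
for vv in range(218,250,3):print(vv,W[vv,[306,311,323,328]].round(4).tolist())
c=im[120:340,200:440];cv2.imwrite('pics/w6c.png',cv2.resize(c,None,fx=2.5,fy=2.5,interpolation=cv2.INTER_CUBIC)[:,:,::-1])
E
```

```text
t 4.82 p [ 0.5552 -0.1124  0.0792] q [-6.000e-04  4.620e-02  9.989e-01  1.000e-04] F [ 0.4  0.2 -0.3] op -0.0001
(np.float64(317.182025036555), np.float64(227.21171271980768))
218 [[0.5769, -0.1241, 0.0013], [0.5554, -0.1165, 0.0613], [0.5548, -0.1084, 0.0648], [0.5787, -0.1046, 0.0013]]
221 [[0.58, -0.1244, 0.0006], [0.5569, -0.1166, 0.0628], [0.5567, -0.1086, 0.0654], [0.5813, -0.1048, 0.0018]]
224 [[0.5826, -0.1246, 0.0013], [0.5593, -0.1169, 0.0623], [0.559, -0.1088, 0.0649], [0.584, -0.105, 0.0022]]
227 [[0.586, -0.125, -0.0], [0.5616, -0.1171, 0.062], [0.561, -0.109, 0.0653], [0.5867, -0.1053, 0.0026]]
230 [[0.5879, -0.1252, 0.0022], [0.5636, -0.1173, 0.0623], [0.5639, -0.1092, 0.0634], [0.5899, -0.1055, 0.0019]]
233 [[0.5447, -0.1172, 0.1116], [0.5452, -0.1147, 0.1109], [0.5457, -0.1087, 0.111], [0.5456, -0.1062, 0.1117]]
236 [[0.5447, -0.1171, 0.1152], [0.5447, -0.1146, 0.1158], [0.5454, -0.1088, 0.1155], [0.5457, -0.1063, 0.1154]]
239 [[0.5442, -0.1169, 0.12], [0.5447, -0.1145, 0.1192], [0.5455, -0.1089, 0.1187], [0.5453, -0.1065, 0.1197]]
242 [[0.5445, -0.1168, 0.1226], [0.5453, -0.1146, 0.1213], [0.5454, -0.1089, 0.1223], [0.5456, -0.1066, 0.1224]]
245 [[0.5446, -0.1167, 0.1256], [0.5445, -0.1144, 0.1263], [0.5452, -0.109, 0.1259], [0.546, -0.1067, 0.1247]]
248 [[0.5445, -0.1166, 0.1291], [0.545, -0.1144, 0.1284], [0.5452, -0.1091, 0.129], [0.5452, -0.1068, 0.1293]]
```

View pics/w6c.png

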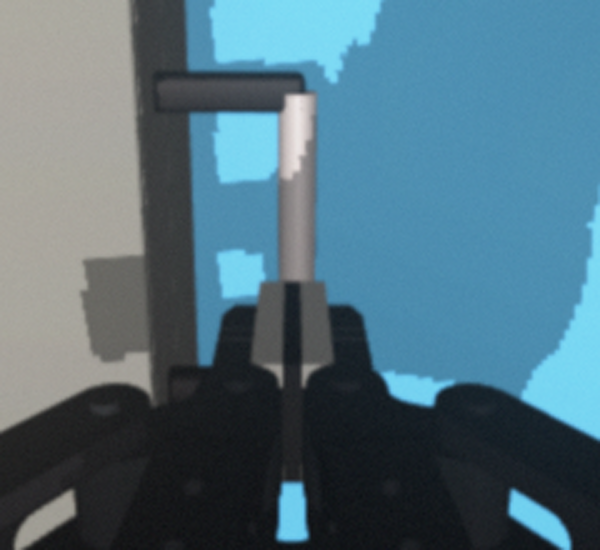

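Emit:
{"fn": "step_arm", "kwargs": {
  "increments": [
    [0, 0, 0, 0, 0, 0, 0.3],
    [0, 0, 0, 0, 0, 0, 0.3],
    [0, 0, 0, 0, 0, 0, 0.3],
    [0, 0, 0, 0, 0, 1.5, 0.3],
    [0, 0, 0, 0, 0, 1.5, 0.3],
    [0, 0, 0, 0, 0, 0, 0.3],
    [0, 0, 0, 0, 0, 0.7, 0.3],
    [0, 0, 0, 0, 0, 0.7, 0.3],
    [0, 0, 0, 0, 0, 0, 0.3]
  ]
}}

```text
t: 5.57
tool_pos: [0.5552, -0.1125, 0.0349]
tcp_rot: [-0.001, 0.046, 0.999, 0.0]
ft_force: [0.9, 0.2, 0.0]
opening: 0.0253
```

```bash
python3 - <<'E'
from h import *
P,im,W,u,v=world('wrist','w7.png');s=st()
c=im[120:340,200:440];cv2.imwrite('pics/w7c.png',cv2.resize(c,None,fx=2.5,fy=2.5,interpolation=cv2.INTER_CUBIC)[:,:,::-1])
E
```

```text
t 5.62 p [ 0.5554 -0.1126  0.0355] q [-4.000e-04  4.630e-02  9.989e-01  0.000e+00] F [-0.2  0.6  0.4] op 0.0258
```

View pics/w7c.png

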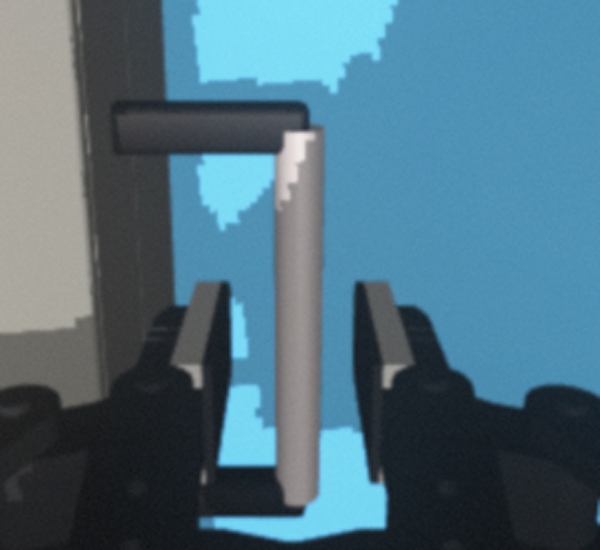

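Emit:
{"fn": "step_arm", "kwargs": {
  "increments": [
    [0, 0, 0, 0, 0, 0.5, 0.3],
    [0, 0, 0, 0, 0, 0.5, 0.3],
    [0, 0, 0, 0, 0, 0.6, 0.3],
    [0, 0, 0, 0, 0, 0, 0.3],
    [0, 0, 0, 0, 0, 0, 0],
    [0, 0, 0, 0, 0, 0, 0],
    [0, 0, 0, 0, 0, 0, 0],
    [0, 0, 0, 0, 0, 0, 0],
    [0, 0, 0, 0, 0, 0, 0]
  ]
}}

```text
t: 6.37
tool_pos: [0.5556, -0.1113, 0.0198]
tcp_rot: [-0.0, 0.046, 0.999, 0.001]
ft_force: [-0.8, 6.4, -2.1]
opening: 0.0075
```

```bash
python3 - <<'E'
from h import *
P,im,W,u,v=world('wrist','w8.png');s=st()
c=im[120:340,200:440];cv2.imwrite('pics/w8c.png',cv2.resize(c,None,fx=2.5,fy=2.5,interpolation=cv2.INTER_CUBIC)[:,:,::-1])
E
```

```text
t 6.42 p [ 0.5556 -0.1113  0.0198] q [-3.00e-04  4.58e-02  9.99e-01  6.00e-04] F [-0.6  4.7 -0.8] op 0.008
```

View pics/w8c.png

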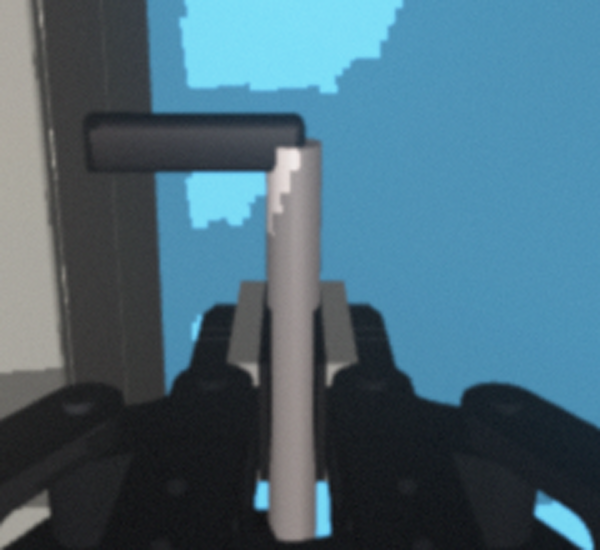

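```bash
python3 - <<'E'
import numpy as np
a=np.radians(5+np.arange(0,113,5.6)); r=16.06
d=np.c_[np.diff(r*np.cos(a)),-np.diff(r*np.sin(a))].round(2)
print([[0,0,0,0,float(y),float(z),0] for y,z in d], d.sum(0), r*(np.cos(a[-1])-np.cos(a[0])),len(d))
E
```

```text
[[0, 0, 0, 0, -0.21, -1.55, 0], [0, 0, 0, 0, -0.36, -1.53, 0], [0, 0, 0, 0, -0.51, -1.48, 0], [0, 0, 0, 0, -0.65, -1.43, 0], [0, 0, 0, 0, -0.79, -1.36, 0], [0, 0, 0, 0, -0.92, -1.27, 0], [0, 0, 0, 0, -1.04, -1.18, 0], [0, 0, 0, 0, -1.15, -1.07, 0], [0, 0, 0, 0, -1.25, -0.95, 0], [0, 0, 0, 0, -1.33, -0.83, 0], [0, 0, 0, 0, -1.41, -0.69, 0], [0, 0, 0, 0, -1.47, -0.55, 0], [0, 0, 0, 0, -1.52, -0.41, 0], [0, 0, 0, 0, -1.55, -0.26, 0], [0, 0, 0, 0, -1.57, -0.1, 0], [0, 0, 0, 0, -1.57, 0.05, 0], [0, 0, 0, 0, -1.56, 0.2, 0], [0, 0, 0, 0, -1.53, 0.35, 0], [0, 0, 0, 0, -1.49, 0.5, 0], [0, 0, 0, 0, -1.43, 0.64, 0]] [-23.31 -12.92] -23.289974277170554 20
```

Do the first six rows, check, then go on.

Emit:
{"fn": "step_arm", "kwargs": {
  "increments": [
    [0, 0, 0, 0, -0.21, -1.55, 0],
    [0, 0, 0, 0, -0.36, -1.53, 0],
    [0, 0, 0, 0, -0.51, -1.48, 0],
    [0, 0, 0, 0, -0.65, -1.43, 0],
    [0, 0, 0, 0, -0.79, -1.36, 0],
    [0, 0, 0, 0, -0.92, -1.27, 0]
  ]
}}

```text
t: 6.92
tool_pos: [0.5524, -0.1445, 0.107]
tcp_rot: [-0.0, 0.045, 0.999, 0.001]
ft_force: [-1.6, 7.3, 0.8]
opening: 0.0071
```

Emit:
{"fn": "step_arm", "kwargs": {
  "increments": [
    [0, 0, 0, 0, -1.04, -1.18, 0],
    [0, 0, 0, 0, -1.15, -1.07, 0],
    [0, 0, 0, 0, -1.25, -0.95, 0],
    [0, 0, 0, 0, -1.33, -0.83, 0],
    [0, 0, 0, 0, -1.41, -0.69, 0],
    [0, 0, 0, 0, -1.47, -0.55, 0],
    [0, 0, 0, 0, -1.52, -0.41, 0],
    [0, 0, 0, 0, -1.55, -0.26, 0],
    [0, 0, 0, 0, -1.57, -0.1, 0],
    [0, 0, 0, 0, -1.57, 0.05, 0],
    [0, 0, 0, 0, -1.56, 0.2, 0],
    [0, 0, 0, 0, -1.53, 0.35, 0]
  ]
}}

```text
t: 7.92
tool_pos: [0.5362, -0.3173, 0.1615]
tcp_rot: [0.0, 0.047, 0.999, -0.0]
ft_force: [-1.1, -3.0, 13.7]
opening: 0.0076
```

```bash
python3 - <<'E'
from h import *
snap('scene','scene2.png');snap('wrist','w9.png');st()
E
```

```text
t 8.02 p [ 0.5361 -0.3199  0.1611] q [ 7.000e-04  4.830e-02  9.988e-01 -1.700e-03] F [-2.8 -3.8  7.2] op 0.0077
```

View pics/scene2.png

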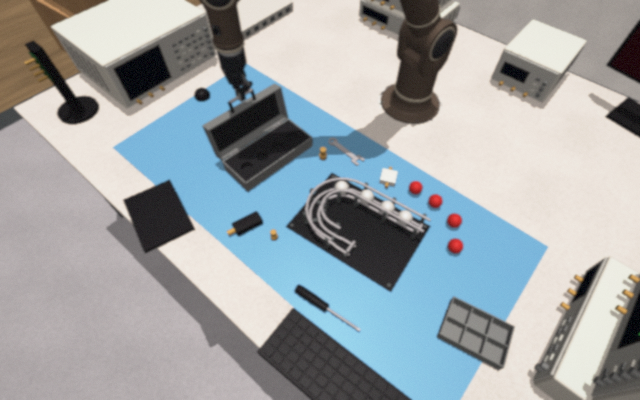

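View pics/w9.png

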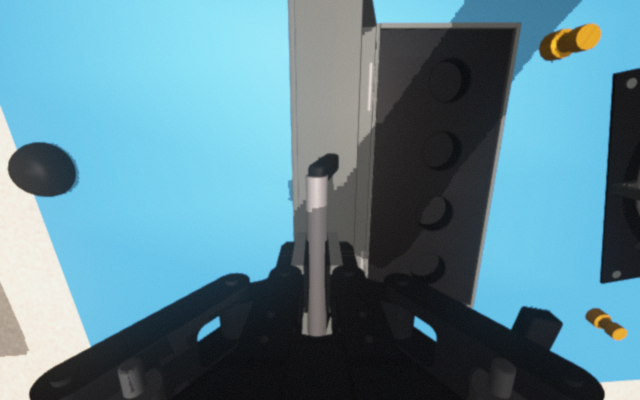

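Emit:
{"fn": "step_arm", "kwargs": {
  "increments": [
    [0, 0, 0, 0, -1.49, 0.5, 0],
    [0, 0, 0, 0, -1.43, 0.64, 0],
    [0, 0, 0, 0, -0.7, 0.38, 0],
    [0, 0, 0, 0, 0, 0, 0],
    [0, 0, 0, 0, 0, 0, 0.35],
    [0, 0, 0, 0, 0, 0, 0.35],
    [0, 0, 0, 0, 0, 0, 0.35],
    [0, 0, 0, 0, 0, -0.7, 0.35],
    [0, 0, 0, 0, 0, -1.5, 0.35],
    [0, 0, 0, 0, 0, -2.5, 0.35],
    [0, 0, 0, 0, 0, -2.5, 0.35],
    [0, 0, 0, 0, 0, 0, 0.35]
  ]
}}

```text
t: 9.02
tool_pos: [0.536, -0.3525, 0.2231]
tcp_rot: [0.004, 0.046, 0.999, -0.001]
ft_force: [0.1, -0.9, 0.4]
opening: 0.0299
```

```bash
python3 - <<'E'
from h import *
P,im,W,u,v=world('wrist','w10.png');st()
snap('scene','scene3.png')
RACE=(np.array([.5694,.1256]),np.radians(6.1))
go([*f2w(RACE,-85,195),.2],90+6.1)
E
```

```text
t 9.07 p [ 0.5353 -0.3519  0.2208] q [ 2.600e-03  4.580e-02  9.989e-01 -9.000e-04] F [ 1.   0.3 -0.5] op 0.0298
t 9.12 p [ 0.5345 -0.3513  0.2188] q [ 1.30e-03  4.58e-02  9.99e-01 -2.00e-04] F [-0.9  0.5 -0.9] op 0.03
tool y yaw 84.75 tool z [ 2.5e-03 -6.0e-04 -1.0e+00]
rz(tool) = -11.35
shift cm [-4.000e-02  6.655e+01  1.860e+00]
```

View pics/scene3.png

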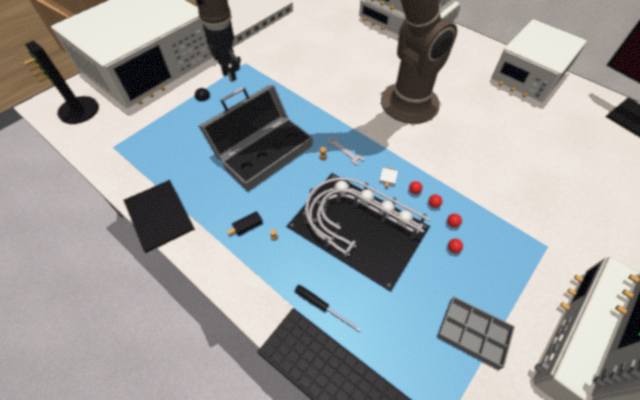

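View pics/w10.png

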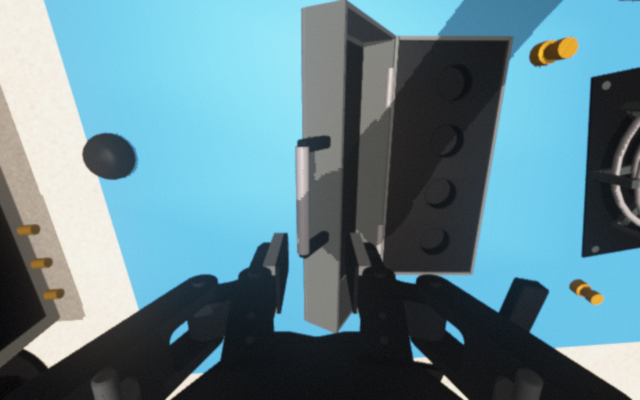

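```bash
python3 - <<'E'
from h import *
s=st();print(s['qpos'].round(3))
P,im,W,u,v=world('wrist','w11.png')
# wells/case geometry and lid bar
m=(W[...,2]>.165)&(W[...,2]<.2)&(u>280)&(u<330)&(v>120)&(v<270)
print('bar',m.sum(),W[m].mean(0), f2w(CASE,0,-155))
for n,x in zip(range(4),(-96,-32,32,96)): print(pix(P,[*f2w(CASE,x,8),.042]))
# finger tip
for vv in range(222,262,3):print(vv,W[vv,[276,282,355]].round(3).tolist())
E
```

```text
t 9.12 p [ 0.5345 -0.3513  0.2188] q [ 1.30e-03  4.58e-02  9.99e-01 -2.00e-04] F [-0.9  0.5 -0.9] op 0.03
[ 0.25   0.435  0.364  1.563 -0.165  1.171  2.126]
bar 1883 [ 0.5284567  -0.36157959  0.18045208] [ 0.53244391 -0.36388641]
(np.float64(453.80321836085193), np.float64(85.0257526512921))
(np.float64(446.43654732613993), np.float64(143.79536335616996))
(np.float64(439.7940036271803), np.float64(196.78805237927412))
(np.float64(433.773818911475), np.float64(244.81570427879828))
222 [[0.609, -0.415, 0.002], [0.61, -0.407, 0.002], [0.607, -0.309, 0.033]]
225 [[0.614, -0.416, 0.002], [0.615, -0.407, 0.001], [0.611, -0.309, 0.034]]
228 [[0.619, -0.416, 0.001], [0.619, -0.408, 0.002], [0.615, -0.309, 0.034]]
231 [[0.623, -0.417, 0.001], [0.624, -0.408, 0.001], [0.62, -0.309, 0.032]]
234 [[0.522, -0.371, 0.253], [0.522, -0.368, 0.252], [0.526, -0.332, 0.253]]
237 [[0.522, -0.37, 0.256], [0.522, -0.367, 0.257], [0.525, -0.332, 0.256]]
240 [[0.522, -0.37, 0.26], [0.523, -0.367, 0.259], [0.525, -0.333, 0.26]]
243 [[0.522, -0.369, 0.263], [0.522, -0.367, 0.263], [0.526, -0.333, 0.263]]
246 [[0.522, -0.369, 0.266], [0.523, -0.366, 0.265], [0.525, -0.333, 0.267]]
249 [[0.522, -0.369, 0.269], [0.523, -0.366, 0.268], [0.526, -0.334, 0.269]]
252 [[0.522, -0.368, 0.272], [0.522, -0.366, 0.273], [0.525, -0.334, 0.272]]
255 [[0.523, -0.368, 0.274], [0.524, -0.366, 0.272], [0.525, -0.335, 0.275]]
258 [[0.522, -0.367, 0.277], [0.525, -0.366, 0.272], [0.525, -0.335, 0.277]]
261 [[0.522, -0.367, 0.28], [0.526, -0.366, 0.274], [0.525, -0.335, 0.28]]
```

View pics/w11.png

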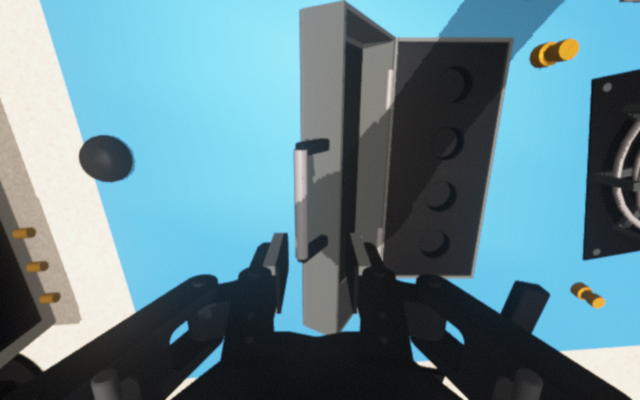

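```bash
sed -i 's/^RACE=.*/RACE=(np.array([.5694,.1256]),np.radians(6.1))/' h.py; cat >> h.py <<'E'
def plan(wps,grip,order='before',start=None,nd=2):
    """wps: list of (xyz, yaw_deg, nrows). prints rows; tool assumed pointing down"""
    s=st(); Rt=R.from_quat(np.roll(s['tcp_rot'],-1)).as_matrix()
    yaw=np.degrees(np.arctan2(Rt[1,1],Rt[0,1])); p=s['tool_pos'].copy()
    if start: p,yaw=np.array(start[0],float),start[1]
    rows=[]
    for X,Y,n in wps:
        X=np.array(X,float);p0=p.copy();y0=yaw
        for i in range(n):
            tp=p0+(X-p0)*(i+1)/n; ty=y0+(Y-y0)*(i+1)/n
            a=np.radians(yaw if order=='before' else ty)
            # tool y=(cos a,sin a,0); z down; x = y cross z
            yv=np.array([np.cos(a),np.sin(a),0]);zv=np.array([0,0,-1.]);xv=np.cross(yv,zv)
            rz=round(-(ty-yaw),1); d=tp-p
            sh=[round(100*float(d@k),nd) for k in (xv,yv,zv)]
            rows.append([0,0,rz,*sh,grip])
            yaw-=rz; p=p+(sh[0]*xv+sh[1]*yv+sh[2]*zv)/100
    rows=[[ (int(k) if k==int(k) else float(k)) for k in r] for r in rows]
    print('end',p.round(4),round(yaw,2))
    for i in range(0,len(rows),20): print(rows[i:i+20])
E
python3 - <<'E'
from h import *
plan([([.55,-.1,.21],84.75-42,7),([*f2w(RACE,-85,203),.2],-83.9,18)],0)
E
```

```text
t 9.17 p [ 0.5339 -0.3509  0.2175] q [3.00e-04 4.58e-02 9.99e-01 2.00e-04] F [ 0.4 -0.7  0.4] op 0.0303
end [0.4633 0.3184 0.2   ] -83.95
[[0, 0, 6, 0.1, 3.59, 0.11, 0], [0, 0, 6, 0.47, 3.56, 0.1, 0], [0, 0, 6, 0.84, 3.49, 0.11, 0], [0, 0, 6, 1.21, 3.38, 0.11, 0], [0, 0, 6, 1.55, 3.24, 0.11, 0], [0, 0, 6, 1.88, 3.07, 0.1, 0], [0, 0, 6, 2.19, 2.84, 0.11, 0], [0, 0, 7, 2.03, 1.22, 0.06, 0], [0, 0, 7.1, 2.17, 0.97, 0.05, 0], [0, 0, 7, 2.27, 0.69, 0.06, 0], [0, 0, 7, 2.34, 0.41, 0.05, 0], [0, 0, 7.1, 2.37, 0.13, 0.06, 0], [0, 0, 7, 2.37, -0.18, 0.05, 0], [0, 0, 7.1, 2.33, -0.45, 0.06, 0], [0, 0, 7, 2.25, -0.75, 0.06, 0], [0, 0, 7, 2.15, -1.01, 0.05, 0], [0, 0, 7.1, 2.01, -1.27, 0.06, 0], [0, 0, 7, 1.83, -1.5, 0.05, 0], [0, 0, 7, 1.64, -1.72, 0.06, 0], [0, 0, 7.1, 1.42, -1.9, 0.05, 0]]
[[0, 0, 7, 1.17, -2.07, 0.06, 0], [0, 0, 7, 0.91, -2.19, 0.05, 0], [0, 0, 7.1, 0.64, -2.29, 0.06, 0], [0, 0, 7, 0.35, -2.35, 0.06, 0], [0, 0, 7.1, 0.06, -2.37, 0.05, 0]]
```

Emit:
{"fn": "step_arm", "kwargs": {
  "increments": [
    [0, 0, 6, 0.1, 3.59, 0.11, 0],
    [0, 0, 6, 0.47, 3.56, 0.1, 0],
    [0, 0, 6, 0.84, 3.49, 0.11, 0],
    [0, 0, 6, 1.21, 3.38, 0.11, 0],
    [0, 0, 6, 1.55, 3.24, 0.11, 0],
    [0, 0, 6, 1.88, 3.07, 0.1, 0],
    [0, 0, 6, 2.19, 2.84, 0.11, 0],
    [0, 0, 7, 2.03, 1.22, 0.06, 0],
    [0, 0, 7.1, 2.17, 0.97, 0.05, 0],
    [0, 0, 7, 2.27, 0.69, 0.06, 0],
    [0, 0, 7, 2.34, 0.41, 0.05, 0],
    [0, 0, 7.1, 2.37, 0.13, 0.06, 0],
    [0, 0, 7, 2.37, -0.18, 0.05, 0],
    [0, 0, 7.1, 2.33, -0.45, 0.06, 0],
    [0, 0, 7, 2.25, -0.75, 0.06, 0],
    [0, 0, 7, 2.15, -1.01, 0.05, 0],
    [0, 0, 7.1, 2.01, -1.27, 0.06, 0],
    [0, 0, 7, 1.83, -1.5, 0.05, 0],
    [0, 0, 7, 1.64, -1.72, 0.06, 0],
    [0, 0, 7.1, 1.42, -1.9, 0.05, 0]
  ]
}}

```text
t: 10.83
tool_pos: [0.4863, 0.2026, 0.2015]
tcp_rot: [0.0, 0.937, 0.349, -0.001]
ft_force: [-0.1, -1.4, 0.3]
opening: 0.0
```

Emit:
{"fn": "step_arm", "kwargs": {
  "increments": [
    [0, 0, 7, 1.17, -2.07, 0.06, 0],
    [0, 0, 7, 0.91, -2.19, 0.05, 0],
    [0, 0, 7.1, 0.64, -2.29, 0.06, 0],
    [0, 0, 7, 0.35, -2.35, 0.06, 0],
    [0, 0, 7.1, 0.06, -2.37, 0.05, 0],
    [0, 0, 0, 0, 0, 0, 0],
    [0, 0, 0, 0, 0, 0, 0],
    [0, 0, 0, 0, 0, 0, 0],
    [0, 0, 0, 0, 0, 0, 0]
  ]
}}

```text
t: 11.58
tool_pos: [0.4638, 0.3164, 0.1994]
tcp_rot: [0.0, 0.999, 0.052, -0.0]
ft_force: [-1.0, 0.2, -0.1]
opening: 0.0003
```

```bash
python3 - <<'E'
from h import *
s=st();print(s['qpos'].round(2)); go([*f2w(RACE,-85,203),.12],-83.9)
P,im,W,u,v=world('wrist','w12.png')
print([(np.round(r['score'],2),np.round(r['rect'])) for r in env.look_for('wrist','ball1')][:8])
print(pix(P,[*f2w(RACE,-85,215),.03]),pix(P,[*f2w(RACE,-107,150),.059]),pix(P,[*f2w(RACE,-63,150),.059]))
m=(W[...,2]>.052)&(W[...,2]<.064)&(v<228)
p,e=fitrace(W[m][:,:2],[.569,.1256,.107]);print(p,np.degrees(p[2]),e)
E
```

```text
t 11.58 p [0.4638 0.3164 0.1994] q [ 4.000e-04  9.986e-01  5.230e-02 -3.000e-04] F [-1.   0.2 -0.1] op 0.0003
[-1.19  0.35  0.65  1.79 -0.23  1.08 -1.92]
t 11.58 p [0.4638 0.3164 0.1994] q [ 4.000e-04  9.986e-01  5.230e-02 -3.000e-04] F [-1.   0.2 -0.1] op 0.0003
tool y yaw -84.01 tool z [-5.e-04 -8.e-04 -1.e+00]
rz(tool) = -0.11
shift cm [-0.02 -0.21  7.94]
[(np.float64(0.84), array([513., 142.,  50.,  36.])), (np.float64(0.76), array([446., 161.,  40.,  31.])), (np.float64(0.71), array([383., 162.,  42.,  36.])), (np.float64(0.7), array([348., 253.,  30.,  27.])), (np.float64(0.68), array([331., 161.,  32.,  34.])), (np.float64(0.63), array([232., 220.,  31.,  38.])), (np.float64(0.59), array([192., 163.,  42.,  36.])), (np.float64(0.27), array([282.,   0., 355., 204.]))]
(np.float64(303.9849606850523), np.float64(173.65995613116883)) (np.float64(362.6617128711387), np.float64(198.77692958677676)) (np.float64(364.3997975859086), np.float64(158.66961253035532))
[0.57012675 0.12970171 0.10357204] 5.934240675015526 2.862070431898939
```

View pics/w12.png

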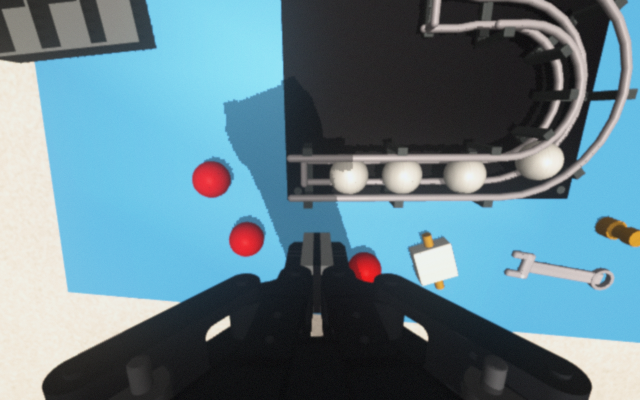

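```bash
cat >> h.py <<'E'
def w2f(F,p):
    c,s=np.cos(F[1]),np.sin(F[1]); return np.array([[c,s],[-s,c]])@(np.array(p)[:2]-F[0])*1000
E
python3 - <<'E'
from h import *
P=env.camera_params('wrist')
for c in [(349,175),(402,175),(465,175),(540,159)]: print(w2f(RACE,plane(P,*c,.0385)).round(1))
go([*f2w(RACE,-85,203),.07],-83.9)
s=env.state();print(w2f(RACE,s['tool_pos']))
E
```

```text
[-84.6 163.6]
[-84.7 103.2]
[-84.9  31.5]
[-66.8 -50.1]
t 11.68 p [0.4641 0.3165 0.1998] q [ 0.000e+00  9.987e-01  5.180e-02 -1.000e-04] F [0.2 0.7 0.3] op 0.0001
tool y yaw -84.06 tool z [-1.e-04 -1.e-04 -1.e+00]
rz(tool) = -0.16
shift cm [-0.05 -0.2  12.98]
[-84.46010474 201.0098311 ]
```

Emit:
{"fn": "step_arm", "kwargs": {
  "increments": [
    [0, 0, -0.1, 0, -0.3, 3, 0],
    [0, 0, 0, 0, 0, 3.5, 0],
    [0, 0, 0, 0, 0, 3.5, 0],
    [0, 0, 0, 0, 0, 3.5, 0],
    [0, 0, 0, 0, 0, 2, 0],
    [0, 0, 0, 0, 0, 1, 0],
    [0, 0, 0, 0, 0, 0, 0],
    [0, 0, 0, 0, 0, 0, 0]
  ]
}}

```text
t: 12.35
tool_pos: [0.4641, 0.3203, 0.0354]
tcp_rot: [-0.0, 0.999, 0.053, 0.0]
ft_force: [-0.3, 0.2, 0.9]
opening: -0.0001
```

```bash
python3 - <<'E'
from h import *
P,im,W,u,v=world('wrist','w13.png');s=st();print(w2f(RACE,s['tool_pos']))
c=im[120:340,200:440];cv2.imwrite('pics/w13c.png',cv2.resize(c,None,fx=2.5,fy=2.5,interpolation=cv2.INTER_CUBIC)[:,:,::-1])
E
```

```text
t 12.4 p [0.4645 0.3209 0.0362] q [-6.000e-04  9.986e-01  5.290e-02  8.000e-04] F [-0.2  0.1  0.1] op 0.0003
[-83.51818147 205.30066036]
```

View pics/w13c.png

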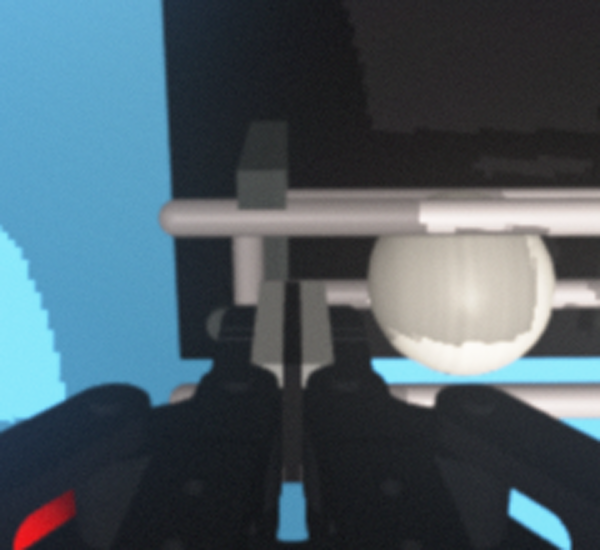

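Emit:
{"fn": "step_arm", "kwargs": {
  "increments": [
    [0, 0, 0, -0.1, 0, 1, 0],
    [0, 0, 0, 0, 0, 1, 0],
    [0, 0, 0, 0, 0, 0.7, 0],
    [0, 0, 0, 0, 0, 0, 0],
    [0, 0, 0, 0, 0, 0, 0]
  ]
}}

```text
t: 12.82
tool_pos: [0.462, 0.3203, 0.0073]
tcp_rot: [0.0, 0.999, 0.053, -0.0]
ft_force: [0.2, -0.2, 0.5]
opening: 0.0001
```

```bash
cat >> h.py <<'E'
def track(s):
    """s mm: arc length from y=0 of load leg going into bend; returns race xy, heading yaw deg in race frame"""
    L=np.pi*85
    if s<0: return -85,-s,-90
    if s<L:
        a=np.pi+s/85; return 85*np.cos(a),85*np.sin(a),-90+np.degrees(s/85)
    return 85,s-L,90
def trackwps(s0,s1,z,n):
    w=[]
    for i in range(n):
        x,y,h=track(s0+(s1-s0)*(i+1)/n); w.append(([*f2w(RACE,x,y),z],h+np.degrees(RACE[1]),1))
    return w
E
python3 - <<'E'
from h import *
P,im,W,u,v=world('wrist','w14.png');s=st();print(w2f(RACE,s['tool_pos']))
plan(trackwps(-204,0,.009,20),0)
E
```

```text
t 12.87 p [0.4624 0.3205 0.0077] q [ 1.000e-04  9.986e-01  5.320e-02 -1.000e-04] F [0.9 0.1 0.8] op 0.0001
[-85.67668456 205.15806966]
t 12.87 p [0.4624 0.3205 0.0077] q [ 1.000e-04  9.986e-01  5.320e-02 -1.000e-04] F [0.9 0.1 0.8] op 0.0001
end [0.4849 0.1165 0.009 ] -83.91
[[0, 0, 0, 0.07, 1.14, -0.13, 0], [0, 0, 0, 0, 1.02, 0, 0], [0, 0, 0, 0, 1.02, 0, 0], [0, 0, 0, 0, 1.02, 0, 0], [0, 0, 0, 0, 1.02, 0, 0], [0, 0, 0, 0, 1.02, 0, 0], [0, 0, 0, 0, 1.02, 0, 0], [0, 0, 0, 0, 1.02, 0, 0], [0, 0, 0, 0, 1.02, 0, 0], [0, 0, 0, 0, 1.02, 0, 0], [0, 0, 0, 0, 1.02, 0, 0], [0, 0, 0, 0, 1.02, 0, 0], [0, 0, 0, 0, 1.02, 0, 0], [0, 0, 0, 0, 1.02, 0, 0], [0, 0, 0, 0, 1.02, 0, 0], [0, 0, 0, 0, 1.02, 0, 0], [0, 0, 0, 0, 1.02, 0, 0], [0, 0, 0, 0, 1.02, 0, 0], [0, 0, 0, 0, 1.02, 0, 0], [0, 0, 0, 0, 1.02, 0, 0]]
```

View pics/w14.png

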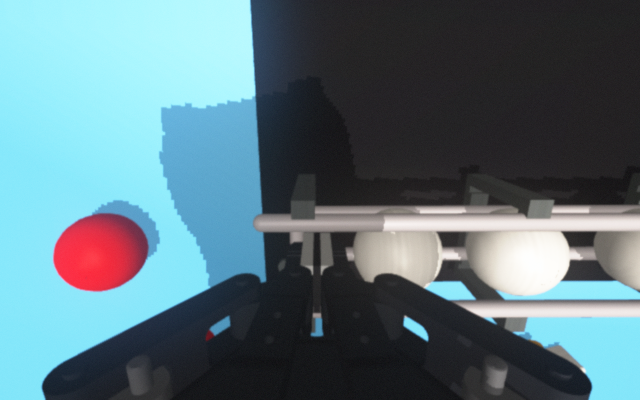

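Emit:
{"fn": "step_arm", "kwargs": {
  "increments": [
    [0, 0, 0, 0.07, 1.14, -0.13, 0],
    [0, 0, 0, 0, 1.02, 0, 0],
    [0, 0, 0, 0, 1.02, 0, 0],
    [0, 0, 0, 0, 1.02, 0, 0],
    [0, 0, 0, 0, 1.02, 0, 0],
    [0, 0, 0, 0, 1.02, 0, 0],
    [0, 0, 0, 0, 1.02, 0, 0],
    [0, 0, 0, 0, 1.02, 0, 0],
    [0, 0, 0, 0, 1.02, 0, 0],
    [0, 0, 0, 0, 1.02, 0, 0],
    [0, 0, 0, 0, 1.02, 0, 0],
    [0, 0, 0, 0, 1.02, 0, 0],
    [0, 0, 0, 0, 1.02, 0, 0],
    [0, 0, 0, 0, 1.02, 0, 0],
    [0, 0, 0, 0, 1.02, 0, 0],
    [0, 0, 0, 0, 1.02, 0, 0],
    [0, 0, 0, 0, 1.02, 0, 0],
    [0, 0, 0, 0, 1.02, 0, 0],
    [0, 0, 0, 0, 1.02, 0, 0],
    [0, 0, 0, 0, 1.02, 0, 0]
  ]
}}

```text
t: 14.53
tool_pos: [0.4853, 0.1158, 0.0092]
tcp_rot: [-0.0, 0.999, 0.053, 0.0]
ft_force: [-0.1, 3.7, 2.4]
opening: -0.0005
```

```bash
python3 - <<'E'
from h import *
P,im,W,u,v=world('top','t2.png');s=st();print(w2f(RACE,s['tool_pos']))
c=im[100:300,150:450];cv2.imwrite('pics/t2c.png',cv2.resize(c,None,fx=2.6,fy=2.6,interpolation=cv2.INTER_CUBIC)[:,:,::-1])
snap('wrist','w15.png')
E
```

```text
t 14.58 p [0.4854 0.1133 0.0093] q [6.000e-04 9.986e-01 5.210e-02 3.000e-04] F [ 0.5 -2.8  0.7] op 0.0004
[-84.82096898  -3.33441061]
```

View pics/t2c.png

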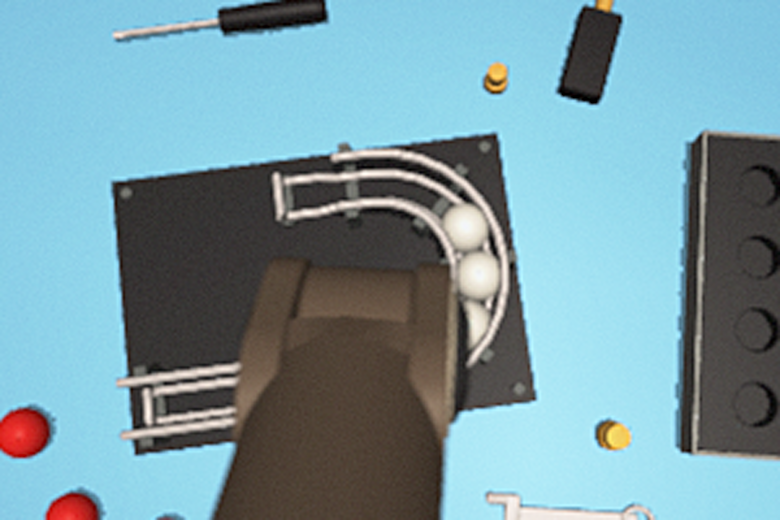

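View pics/w15.png

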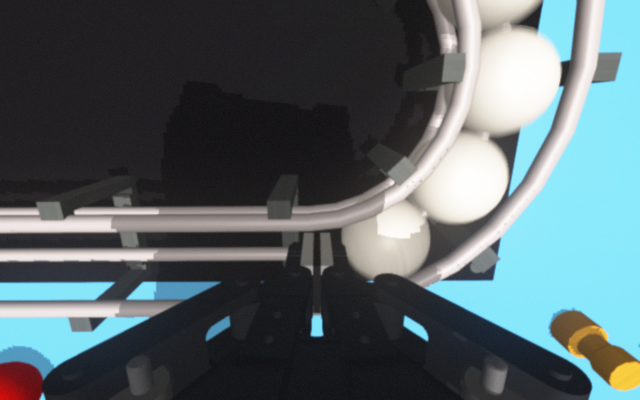

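```bash
python3 - <<'E'
from h import *
plan(trackwps(0,80,.009,10),0,start=([.4849,.1165,.009],-83.91))
E
```

```text
t 14.63 p [0.485  0.114  0.0091] q [ 6.000e-04  9.987e-01  5.180e-02 -0.000e+00] F [ 0.  -0.  -0.4] op -0.0001
end [0.5269 0.0519 0.009 ] -30.01
[[0, 0, -5.4, 0.04, 0.79, 0, 0], [0, 0, -5.4, 0.03, 0.8, 0, 0], [0, 0, -5.4, 0.04, 0.8, 0, 0], [0, 0, -5.4, 0.04, 0.8, 0, 0], [0, 0, -5.4, 0.04, 0.8, 0, 0], [0, 0, -5.4, 0.03, 0.8, 0, 0], [0, 0, -5.4, 0.04, 0.8, 0, 0], [0, 0, -5.4, 0.04, 0.79, 0, 0], [0, 0, -5.3, 0.04, 0.8, 0, 0], [0, 0, -5.4, 0.03, 0.8, 0, 0]]
```

Emit:
{"fn": "step_arm", "kwargs": {
  "increments": [
    [0, 0, -5.4, 0.04, 0.79, 0, 0],
    [0, 0, -5.4, 0.03, 0.8, 0, 0],
    [0, 0, -5.4, 0.04, 0.8, 0, 0],
    [0, 0, -5.4, 0.04, 0.8, 0, 0],
    [0, 0, -5.4, 0.04, 0.8, 0, 0],
    [0, 0, -5.4, 0.03, 0.8, 0, 0],
    [0, 0, -5.4, 0.04, 0.8, 0, 0],
    [0, 0, -5.4, 0.04, 0.79, 0, 0],
    [0, 0, -5.3, 0.04, 0.8, 0, 0],
    [0, 0, -5.4, 0.03, 0.8, 0, 0]
  ]
}}

```text
t: 15.47
tool_pos: [0.5259, 0.0519, 0.0086]
tcp_rot: [-0.001, 0.865, 0.502, -0.001]
ft_force: [-2.4, 1.9, 1.1]
opening: 0.0003
```

```bash
python3 - <<'E'
from h import *
P,im,W,u,v=world('top','t3.png');s=st();print(w2f(RACE,s['tool_pos']),track(80))
c=im[100:300,150:450];cv2.imwrite('pics/t3c.png',cv2.resize(c,None,fx=2.6,fy=2.6,interpolation=cv2.INTER_CUBIC)[:,:,::-1])
snap('wrist','w16.png')
plan(trackwps(80,144,.009,8),0,start=([.5269,.0519,.009],-30))
E
```

```text
t 15.52 p [0.5277 0.0506 0.0089] q [ 4.000e-04  8.635e-01  5.044e-01 -3.000e-04] F [ 2.3 -1.  -0.5] op 0.0
[-49.41052512 -70.12037303] (np.float64(-50.05119164282239), np.float64(-68.70136981992037), np.float64(-36.074560458275464))
t 15.57 p [0.5274 0.0509 0.0089] q [ 3.000e-04  8.660e-01  5.001e-01 -1.000e-04] F [0.2 0.9 0.6] op 0.0001
end [0.5888 0.0429 0.009 ] 13.2
[[0, 0, -5.4, 0.05, 0.8, 0, 0], [0, 0, -5.4, 0.03, 0.8, 0, 0], [0, 0, -5.4, 0.04, 0.8, 0, 0], [0, 0, -5.4, 0.04, 0.79, 0, 0], [0, 0, -5.4, 0.04, 0.8, 0, 0], [0, 0, -5.4, 0.03, 0.8, 0, 0], [0, 0, -5.4, 0.04, 0.8, 0, 0], [0, 0, -5.4, 0.04, 0.8, 0, 0]]
```

View pics/t3c.png

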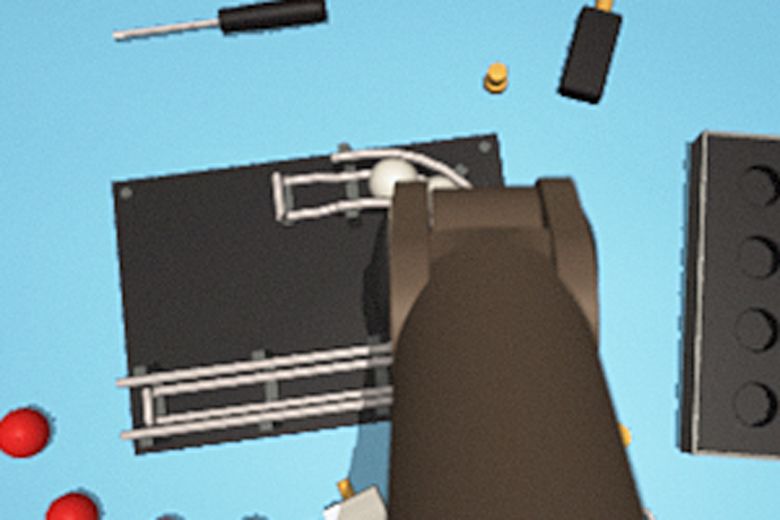

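View pics/w16.png

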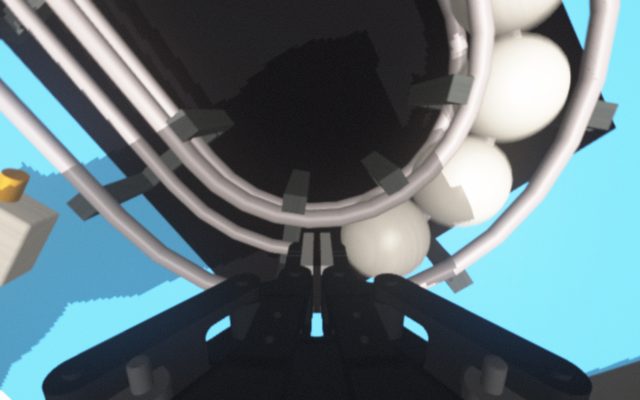

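```bash
python3 - <<'E'
from h import *
P=env.camera_params('top')
print(w2f(RACE,plane(P,150+393/2.6,100+180/2.6,.0385)), pix(P,[*f2w(RACE,85,55),.0365]))
E
```

```text
[ 82.87321776 -21.30374264] (np.float64(268.21431395402504), np.float64(172.65527219029295))
```

Emit:
{"fn": "step_arm", "kwargs": {
  "increments": [
    [0, 0, -5.4, 0.05, 0.8, 0, 0],
    [0, 0, -5.4, 0.03, 0.8, 0, 0],
    [0, 0, -5.4, 0.04, 0.8, 0, 0],
    [0, 0, -5.4, 0.04, 0.79, 0, 0],
    [0, 0, -5.4, 0.04, 0.8, 0, 0],
    [0, 0, -5.4, 0.03, 0.8, 0, 0],
    [0, 0, -5.4, 0.04, 0.8, 0, 0],
    [0, 0, -5.4, 0.04, 0.8, 0, 0]
  ]
}}

```text
t: 16.23
tool_pos: [0.5876, 0.0429, 0.0085]
tcp_rot: [-0.001, 0.621, 0.784, -0.001]
ft_force: [-2.3, 0.2, 1.4]
opening: -0.0
```

```bash
python3 - <<'E'
from h import *
P,im,W,u,v=world('top','t4.png');s=st();print(w2f(RACE,s['tool_pos']),track(144))
c=im[100:300,150:450];cv2.imwrite('pics/t4c.png',cv2.resize(c,None,fx=2.6,fy=2.6,interpolation=cv2.INTER_CUBIC)[:,:,::-1])
snap('wrist','w17.png')
plan(trackwps(144,160,.009,4),0,start=([.5888,.0429,.009],13.2))
E
```

```text
t 16.28 p [0.5896 0.0433 0.0088] q [ 0.000e+00  6.181e-01  7.861e-01 -2.000e-04] F [ 2.7  0.7 -0.1] op 0.0002
[ 11.30720983 -83.94925369] (np.float64(10.45576299270906), np.float64(-84.35447243768581), np.float64(7.065791175104167))
t 16.33 p [0.5891 0.0433 0.0087] q [-1.000e-04  6.216e-01  7.833e-01  0.000e+00] F [ 0.9 -0.5 -0.7] op -0.0003
end [0.6039 0.0479 0.009 ] 24.0
[[0, 0, -2.7, 0, 0.39, 0, 0], [0, 0, -2.7, 0.01, 0.4, 0, 0], [0, 0, -2.7, 0.01, 0.4, 0, 0], [0, 0, -2.7, 0.01, 0.4, 0, 0]]
```

View pics/t4c.png

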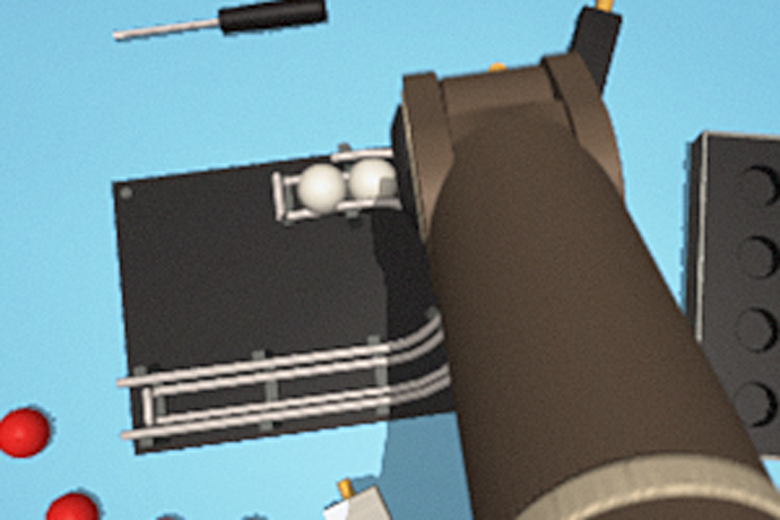

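View pics/w17.png

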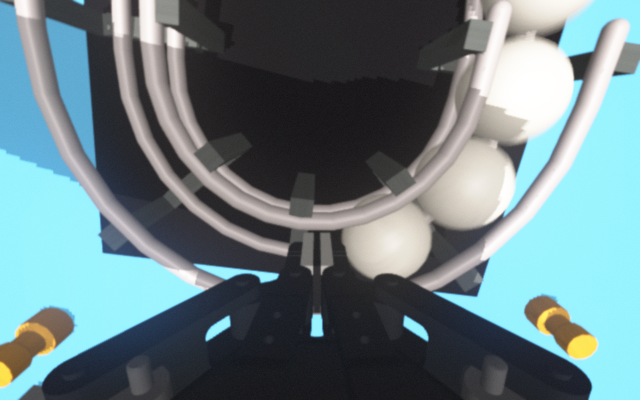

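Emit:
{"fn": "step_arm", "kwargs": {
  "increments": [
    [0, 0, -2.7, 0, 0.39, 0, 0],
    [0, 0, -2.7, 0.01, 0.4, 0, 0],
    [0, 0, -2.7, 0.01, 0.4, 0, 0],
    [0, 0, -1.3, 0, 0.2, 0, 0],
    [0, 0, 0, 0, 0, 0, 0],
    [0, 0, 0, 0, 0, 0, 0]
  ]
}}

```text
t: 16.83
tool_pos: [0.6011, 0.0471, 0.0088]
tcp_rot: [-0.0, 0.556, 0.831, -0.0]
ft_force: [-2.3, -0.8, 1.0]
opening: 0.0002
```

```bash
python3 - <<'E'
from h import *
P,im,W,u,v=world('top','t5.png');s=st();print(w2f(RACE,s['tool_pos']),track(158))
c=im[100:300,150:450];cv2.imwrite('pics/t5c.png',cv2.resize(c,None,fx=2.6,fy=2.6,interpolation=cv2.INTER_CUBIC)[:,:,::-1])
E
```

```text
t 16.88 p [0.6012 0.0471 0.0088] q [-4.000e-04  5.560e-01  8.312e-01 -4.000e-04] F [-1.3  0.3  0.9] op -0.0004
[ 23.26247802 -81.41967879] (np.float64(24.145206153803883), np.float64(-81.49852158039623), np.float64(16.502743094905966))
```

View pics/t5c.png

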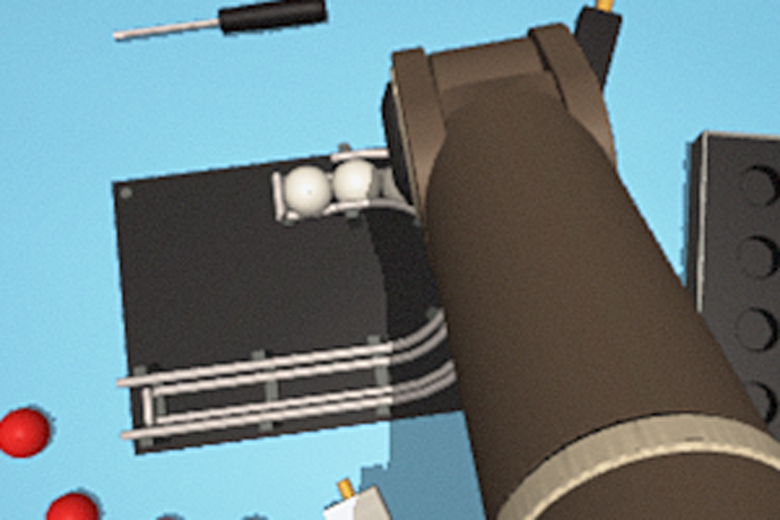

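```bash
python3 - <<'E'
from h import *
p=env.state()['tool_pos']
plan([([p[0],p[1],.14],22.6,4),([*f2w(RACE,85,55),.12],6.1,5)],0.75)
E
```

```text
t 16.88 p [0.6012 0.0471 0.0088] q [-4.000e-04  5.560e-01  8.312e-01 -4.000e-04] F [-1.3  0.3  0.9] op -0.0004
end [0.6481 0.1893 0.12  ] 6.13
[[0, 0, 0, 0, 0, -3.28, 0.75], [0, 0, -0.1, 0, 0, -3.28, 0.75], [0, 0, 0, 0, 0, -3.28, 0.75], [0, 0, -0.1, 0, 0, -3.28, 0.75], [0, 0, 3.3, 2.26, 1.96, 0.4, 0.75], [0, 0, 3.3, 2.38, 1.83, 0.4, 0.75], [0, 0, 3.3, 2.47, 1.68, 0.4, 0.75], [0, 0, 3.3, 2.57, 1.55, 0.4, 0.75], [0, 0, 3.3, 2.65, 1.39, 0.4, 0.75]]
```

Emit:
{"fn": "step_arm", "kwargs": {
  "increments": [
    [0, 0, 0, 0, 0, -3.28, 0],
    [0, 0, 0, 0, 0, -3.28, 0],
    [0, 0, 0, 0, 0, -3.28, 0.75],
    [0, 0, -0.1, 0, 0, -3.28, 0.75],
    [0, 0, 3.3, 2.26, 1.96, 0.4, 0.75],
    [0, 0, 3.3, 2.38, 1.83, 0.4, 0.75],
    [0, 0, 3.3, 2.47, 1.68, 0.4, 0.75],
    [0, 0, 3.3, 2.57, 1.55, 0.4, 0.75],
    [0, 0, 3.3, 2.65, 1.39, 0.4, 0.75],
    [0, 0, 0, 0, 0, 0, 0.75],
    [0, 0, 0, 0, 0, 0, 0.75],
    [0, 0, 0, 0, 0, 0, 0.75],
    [0, 0, 0, 0, 0, 0, 0.75]
  ]
}}

```text
t: 17.97
tool_pos: [0.6489, 0.1877, 0.1205]
tcp_rot: [0.0, 0.669, 0.744, -0.0]
ft_force: [0.8, 0.4, -0.6]
opening: 0.0641
```

```bash
python3 - <<'E'
from h import *
P,im,W,u,v=world('wrist','w18.png');go([*f2w(RACE,85,55),.002],6.1)
print(pix(P,[*f2w(RACE,85,55),.0365]))
print([(np.round(r['score'],2),np.round(r['rect'])) for r in env.look_for('wrist','ball1')][:8])
for vv in range(225,262,6):print(vv,[W[vv,x].round(3).tolist() for x in (236,250,392)])
E
```

```text
t 18.02 p [0.649  0.1876 0.1206] q [ 4.000e-04  6.687e-01  7.435e-01 -1.000e-04] F [-0.6  0.1  0.3] op 0.064
tool y yaw 6.07 tool z [ 5.e-04 -6.e-04 -1.e+00]
rz(tool) = -0.03
shift cm [ 0.19 -0.08 11.86]
(np.float64(315.19528629926816), np.float64(190.20175655184957))
[(np.float64(0.97), array([293., 163.,  47.,  52.])), (np.float64(0.7), array([289., 257.,  45.,  50.])), (np.float64(0.58), array([ 0., 91.,  1., 13.])), (np.float64(0.56), array([260., 291.,  40.,  38.])), (np.float64(0.56), array([297., 213.,  40.,  49.]))]
225 [[0.571, 0.135, 0.004], [0.586, 0.137, 0.005], [0.733, 0.151, 0.001]]
231 [[0.572, 0.129, 0.005], [0.586, 0.13, 0.005], [0.734, 0.145, 0.002]]
237 [[0.572, 0.122, 0.005], [0.616, 0.195, 0.157], [0.685, 0.202, 0.158]]
243 [[0.611, 0.195, 0.165], [0.617, 0.192, 0.159], [0.683, 0.202, 0.165]]
249 [[0.613, 0.195, 0.171], [0.617, 0.19, 0.16], [0.681, 0.202, 0.171]]
255 [[0.614, 0.195, 0.177], [0.617, 0.187, 0.161], [0.68, 0.202, 0.177]]
261 [[0.616, 0.195, 0.182], [0.618, 0.184, 0.162], [0.681, 0.199, 0.176]]
```

View pics/w18.png

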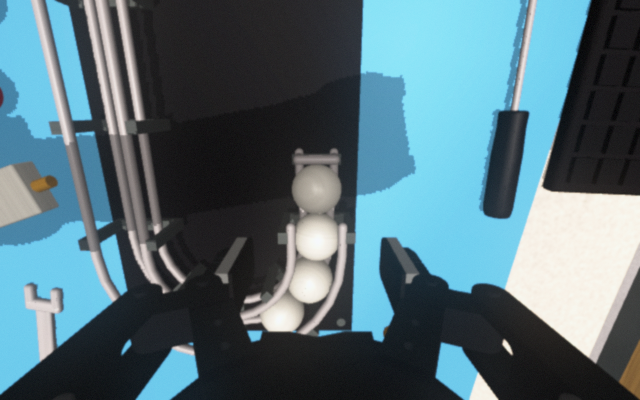

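```bash
python3 - <<'E'
from h import *
P=env.camera_params('wrist');d=np.load('pics/w18.png.npy');s=st()
for (u,v) in [(320,340),(320,350),(320,370),(320,390),(280,350),(360,360),(240,270),(240,285),(215,290),(205,310),(200,340),(150,350),(245,300)]:
    print(u,v,wp(P,u,v,d[v,u]).round(4), (wp(P,u,v,d[v,u])-s['tool_pos']).round(4))
E
```

```text
t 18.07 p [0.649  0.1877 0.1207] q [3.000e-04 6.687e-01 7.435e-01 0.000e+00] F [-0.1  0.5 -0.3] op 0.0638
320 340 [0.6493 0.198  0.2248] [0.0003 0.0103 0.1041]
320 350 [0.642  0.2564 0.2905] [-0.007   0.0687  0.1698]
320 370 [0.6491 0.1986 0.2349] [1.000e-04 1.090e-02 1.143e-01]
320 390 [0.649  0.1983 0.2398] [1.000e-04 1.060e-02 1.192e-01]
280 350 [0.639  0.1965 0.2279] [-0.01    0.0088  0.1072]
360 360 [0.6588 0.1995 0.2319] [0.0098 0.0118 0.1113]
240 270 [0.617  0.1894 0.1796] [-0.0319  0.0017  0.0589]
240 285 [0.6176 0.1832 0.181 ] [-0.0314 -0.0045  0.0604]
215 290 [0.6144 0.1955 0.2036] [-0.0346  0.0078  0.0829]
205 310 [0.6172 0.201  0.2208] [-0.0318  0.0133  0.1001]
200 340 [0.62   0.2012 0.2318] [-0.029   0.0135  0.1111]
150 350 [0.5952 0.1748 0.2099] [-0.0537 -0.0129  0.0893]
245 300 [0.5876 0.058  0.0201] [-0.0614 -0.1297 -0.1006]
```

Emit:
{"fn": "step_arm", "kwargs": {
  "increments": [
    [0, 0, 0, 0.15, 0, 3.5, 0.75],
    [0, 0, 0, 0, 0, 3.5, 0.75],
    [0, 0, 0, 0, 0, 2.5, 0.75],
    [0, 0, 0, 0, 0, 1.5, 0.75],
    [0, 0, 0, 0, 0, 1.2, 0.75],
    [0, 0, 0, 0, 0, 1, 0.75],
    [0, 0, 0, 0, 0, 0, 0.75],
    [0, 0, 0, 0, 0, 0, 0.75]
  ]
}}

```text
t: 18.73
tool_pos: [0.6489, 0.1907, -0.0113]
tcp_rot: [0.0, 0.668, 0.744, 0.0]
ft_force: [0.2, -0.2, -0.1]
opening: 0.0641
```

```bash
python3 - <<'E'
from h import *
P,im,W,u,v=world('wrist','w19.png');go([*f2w(RACE,85,55),-.012],6.1)
E
```

```text
t 18.78 p [ 0.6494  0.1909 -0.0107] q [4.000e-04 6.680e-01 7.442e-01 7.000e-04] F [0.3 0.  0.3] op 0.0638
tool y yaw 6.17 tool z [ 1.5e-03  5.0e-04 -1.0e+00]
rz(tool) = 0.07
shift cm [-0.15 -0.15  0.13]
```

View pics/w19.png

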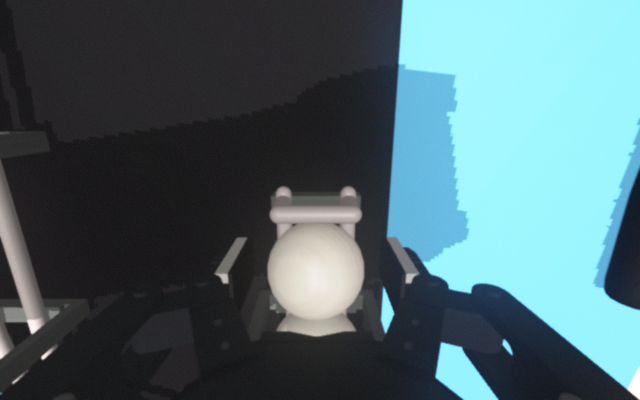

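Emit:
{"fn": "step_arm", "kwargs": {
  "increments": [
    [0, 0, 0, -0.15, -0.1, 0, 0.75],
    [0, 0, 0, 0, 0, 0, 0],
    [0, 0, 0, 0, 0, 0, 0],
    [0, 0, 0, 0, 0, 0, 0],
    [0, 0, 0, 0, 0, 0, 0],
    [0, 0, 0, 0, 0, 0, 0],
    [0, 0, 0, 0, 0, -1, 0],
    [0, 0, 0, 0, 0, -2, 0],
    [0, 0, 0, 0, 0, -3, 0],
    [0, 0, 0, 0, 0, -3.5, 0],
    [0, 0, 0, 0, 0, -3.5, 0],
    [0, 0, 0, 0, 0, 0, 0]
  ]
}}

```text
t: 19.78
tool_pos: [0.6517, 0.1906, 0.1268]
tcp_rot: [0.003, 0.668, 0.744, 0.005]
ft_force: [1.8, 1.2, -0.2]
opening: 0.0418
```

```bash
python3 - <<'E'
from h import *
P,im,W,u,v=world('wrist','w20.png')
a=list(f2w(CASE,96,8))
plan([([.62,.06,.14],45,6),([*a,.14],84.5,7)],0)
E
```

```text
t 19.83 p [0.6504 0.1903 0.1235] q [0.0019 0.6678 0.7443 0.0036] F [ 0.4  0.3 -2.2] op 0.0416
end [ 0.6437 -0.2109  0.14  ] 84.5
[[0, 0, -6.5, -2.1, -0.74, -0.28, 0], [0, 0, -6.4, -2.01, -0.97, -0.27, 0], [0, 0, -6.5, -1.89, -1.19, -0.28, 0], [0, 0, -6.5, -1.74, -1.39, -0.27, 0], [0, 0, -6.4, -1.57, -1.58, -0.28, 0], [0, 0, -6.5, -1.38, -1.75, -0.27, 0], [0, 0, -5.6, -2.97, -2.5, 0, 0], [0, 0, -5.7, -2.72, -2.77, 0, 0], [0, 0, -5.6, -2.43, -3.04, 0, 0], [0, 0, -5.7, -2.12, -3.25, 0, 0], [0, 0, -5.6, -1.79, -3.45, 0, 0], [0, 0, -5.7, -1.44, -3.61, 0, 0], [0, 0, -5.6, -1.08, -3.73, 0, 0]]
```

View pics/w20.png

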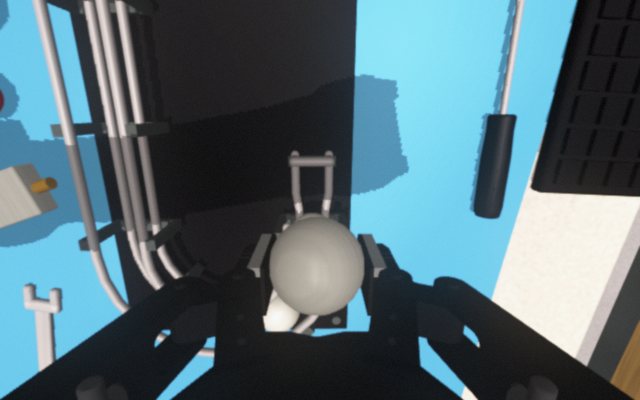

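Emit:
{"fn": "step_arm", "kwargs": {
  "increments": [
    [0, 0, -6.5, -2.1, -0.74, -0.28, 0],
    [0, 0, -6.4, -2.01, -0.97, -0.27, 0],
    [0, 0, -6.5, -1.89, -1.19, -0.28, 0],
    [0, 0, -6.5, -1.74, -1.39, -0.27, 0],
    [0, 0, -6.4, -1.57, -1.58, -0.28, 0],
    [0, 0, -6.5, -1.38, -1.75, -0.27, 0],
    [0, 0, -5.6, -2.97, -2.5, 0, 0],
    [0, 0, -5.7, -2.72, -2.77, 0, 0],
    [0, 0, -5.6, -2.43, -3.04, 0, 0],
    [0, 0, -5.7, -2.12, -3.25, 0, 0],
    [0, 0, -5.6, -1.79, -3.45, 0, 0],
    [0, 0, -5.7, -1.44, -3.61, 0, 0],
    [0, 0, -5.6, -1.08, -3.73, 0, 0],
    [0, 0, 0, 0, 0, 0, 0],
    [0, 0, 0, 0, 0, 0, 0],
    [0, 0, 0, 0, 0, 0, 0]
  ]
}}

```text
t: 21.17
tool_pos: [0.6402, -0.2114, 0.1335]
tcp_rot: [-0.001, 0.049, 0.999, 0.001]
ft_force: [-0.4, 0.5, -1.4]
opening: 0.0414
```

```bash
python3 - <<'E'
from h import *
P,im,W,u,v=world('wrist','w21.png')
a=list(f2w(CASE,96,8));go([*a,.006],84.5)
for x in (96,32,-32): print(pix(P,[*f2w(CASE,x,8),.042]),pix(P,[*f2w(CASE,x,8+18.5),.042]))
print(pix(P,[*f2w(CASE,-142,62),.046]),pix(P,[*f2w(CASE,-142,-62),.046]))
E
```

```text
t 21.22 p [ 0.6406 -0.2102  0.1339] q [-8.000e-04  4.780e-02  9.989e-01  8.000e-04] F [ 0.3  0.6 -0.7] op 0.0417
tool y yaw 84.52 tool z [-0.0015  0.0016 -1.    ]
rz(tool) = 0.02
shift cm [-0.33 -0.06 12.79]
(np.float64(317.5975445516582), np.float64(193.54162612317748)) (np.float64(337.80000833283054), np.float64(193.50720670203998))
(np.float64(317.5975157184182), np.float64(121.52408145978079)) (np.float64(339.18954097712776), np.float64(121.49895307432014))
(np.float64(317.5974826250672), np.float64(38.8659451905572)) (np.float64(340.7843413675885), np.float64(38.85333012102393))
(np.float64(396.5984592086208), np.float64(-140.52648617111808)) (np.float64(215.13396730771012), np.float64(-140.6719094905462))
```

View pics/w21.png

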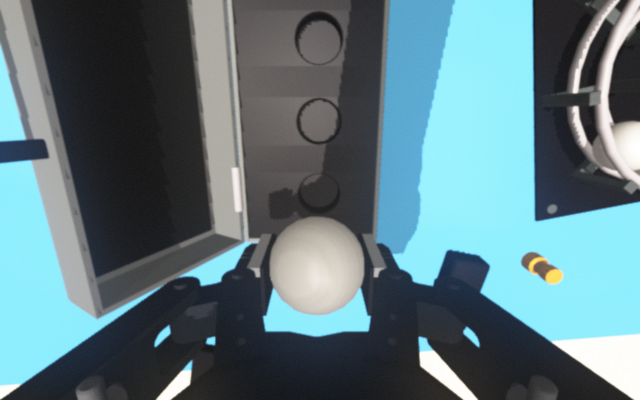

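```bash
cat >> h.py <<'E'
def held(cam='wrist'):
    """fit sphere centre of held ball from the wrist depth, world"""
    from scipy.optimize import least_squares
    P=env.camera_params('wrist'); s=env.state(); im,d=env.grab_frame('wrist')
    v,u=np.mgrid[0:400,0:640]
    W=(np.stack([(u-P['cx'])/P['fx']*d,(v-P['cy'])/P['fy']*d,d],-1)-P['t'])@P['R']
    m=(np.hypot(u-317,v-262)<34)&(d>.02)&(d<.3)
    X=W[m]; c0=s['tool_pos']+[0,0,.049]
    r=least_squares(lambda c:(np.linalg.norm(X-c,axis=1)-.022)*1000,c0,loss='soft_l1')
    print('held',r.x.round(4),'rel TCP',(r.x-s['tool_pos']).round(4),'res',np.median(np.abs(r.fun)).round(2),m.sum()); return r.x
E
python3 - <<'E'
from h import *
c=held(); a=f2w(CASE,96,8); print(a,(a-c[:2])*1000); st()
E
```

```text
held [ 0.6392 -0.2105  0.1809] rel TCP [-0.0014 -0.0004  0.047 ] res 0.37 3602
[ 0.6436248  -0.21083802] [ 4.43692545 -0.31145423]
t 21.27 p [ 0.6409 -0.2097  0.1342] q [-5.000e-04  4.720e-02  9.989e-01  7.000e-04] F [-1.   0.1 -0.8] op 0.0416
```

Emit:
{"fn": "step_arm", "kwargs": {
  "increments": [
    [0, 0, 0, -0.4, 0.1, 2, 0],
    [0, 0, 0, 0, 0, 3, 0],
    [0, 0, 0, 0, 0, 3, 0],
    [0, 0, 0, 0, 0, 2, 0],
    [0, 0, 0, 0, 0, 1, 0],
    [0, 0, 0, 0, 0, 0, 0],
    [0, 0, 0, 0, 0, 0, 0],
    [0, 0, 0, 0, 0, 0, 0]
  ]
}}

```text
t: 21.93
tool_pos: [0.6465, -0.2109, 0.0266]
tcp_rot: [0.001, 0.048, 0.999, -0.0]
ft_force: [0.6, 0.4, -1.4]
opening: 0.0415
```

```bash
python3 - <<'E'
from h import *
st();c=held(); a=f2w(CASE,96,9); print(a,(a-c[:2])*1000)
E
```

```text
t 21.93 p [ 0.6465 -0.2109  0.0266] q [ 1.300e-03  4.770e-02  9.989e-01 -2.000e-04] F [ 0.6  0.4 -1.4] op 0.0415
held [ 0.6448 -0.2111  0.0735] rel TCP [-0.0017 -0.0002  0.0469] res 0.37 3603
[ 0.64372065 -0.20984263] [-1.08628169  1.24390666]
```

Emit:
{"fn": "step_arm", "kwargs": {
  "increments": [
    [0, 0, 0, 0.1, 0.1, 0.8, 0],
    [0, 0, 0, 0, 0, 0.9, 0],
    [0, 0, 0, 0, 0, 0.1, 0],
    [0, 0, 0, 0, 0, 0, 0],
    [0, 0, 0, 0, 0, 0, 0]
  ]
}}

```text
t: 22.4
tool_pos: [0.6462, -0.2106, 0.0139]
tcp_rot: [0.003, 0.048, 0.999, -0.001]
ft_force: [-15.9, 4.1, 45.2]
opening: 0.0419
```

```bash
python3 - <<'E'
from h import *
st();c=held(); a=f2w(CASE,96,9); print(a,(a-c[:2])*1000)
E
```

```text
t 22.4 p [ 0.6462 -0.2106  0.0139] q [ 2.500e-03  4.800e-02  9.988e-01 -9.000e-04] F [-15.9   4.1  45.2] op 0.0419
held [ 0.6444 -0.2107  0.061 ] rel TCP [-0.0018 -0.0002  0.0472] res 0.37 3600
[ 0.64372065 -0.20984263] [-0.7057033  0.8920779]
```

Emit:
{"fn": "step_arm", "kwargs": {
  "increments": [
    [0, 0, 0, 0, 0, -0.6, 0],
    [0, 0, 0, 0, 0, -0.4, 0],
    [0, 0, 0, 0, 0, 0, 0],
    [0, 0, 0, 0, 0, 0, 0]
  ]
}}

```text
t: 22.78
tool_pos: [0.644, -0.2101, 0.0163]
tcp_rot: [-0.0, 0.048, 0.999, 0.0]
ft_force: [1.3, -0.2, -1.4]
opening: 0.0416
```

```bash
python3 - <<'E'
from h import *
st();c=held();P,im,W,u,v=world('wrist','w22.png')
for x in (96,32,-32,-96): print(pix(P,[*f2w(CASE,x,8),.042]))
P,im,W,u,v=world('scene','s5.png')
x,y=map(int,pix(P,c)); c0=im[y-60:y+60,x-80:x+80];cv2.imwrite('pics/s5c.png',cv2.resize(c0,None,fx=4,fy=4,interpolation=cv2.INTER_CUBIC)[:,:,::-1])
E
```

```text
t 22.78 p [ 0.644  -0.2101  0.0163] q [-2.000e-04  4.810e-02  9.988e-01  0.000e+00] F [ 1.3 -0.2 -1.4] op 0.0416
held [ 0.6425 -0.2103  0.0633] rel TCP [-0.0016 -0.0002  0.047 ] res 0.37 3602
(np.float64(315.7727173813579), np.float64(246.45313207383538))
(np.float64(315.731349746316), np.float64(122.1890465126115))
(np.float64(315.678104117739), np.float64(-37.7552997990947))
(np.float64(315.607007076779), np.float64(-251.3234375964116))
```

View pics/w22.png

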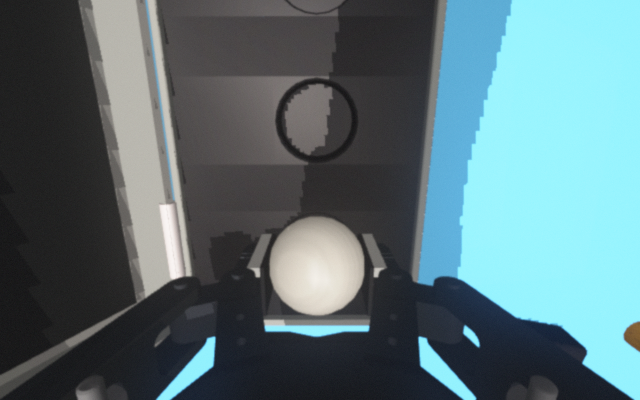

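View pics/s5c.png

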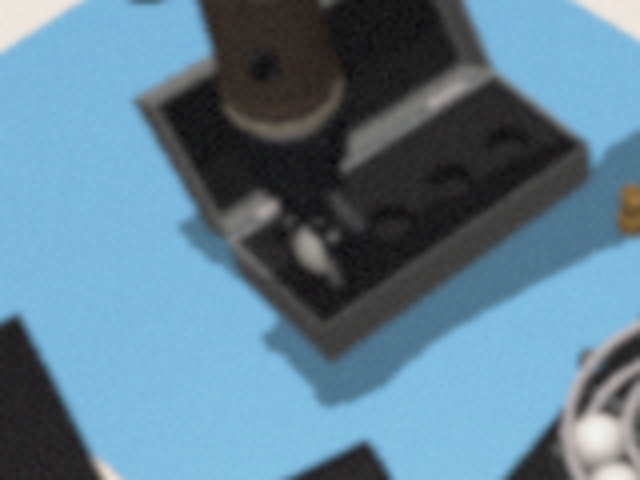

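```bash
python3 - <<'E'
from h import *
P=env.camera_params('wrist');d=np.load('pics/w22.png.npy')
for u in (220,260,317,380,400):
    print(u,[(v,*(w2f(CASE,wp(P,u,v,d[v,u])).round(0)),(1000*wp(P,u,v,d[v,u])[2]).round(1)) for v in (5,30,60,70,85,110,125,150,170,190,205,215,225,232)])
for (u,v) in [(262,240),(262,250),(258,260),(375,240),(378,255),(262,236),(375,236),(170,240),(300,330),(300,318)]:
    X=wp(P,u,v,d[v,u]);print(u,v,w2f(CASE,X).round(1),X[2].round(4))
E
```

```text
220 [(5, np.float64(-17.0), np.float64(-33.0), np.float64(42.0)), (30, np.float64(-7.0), np.float64(-33.0), np.float64(43.5)), (60, np.float64(5.0), np.float64(-34.0), np.float64(42.8)), (70, np.float64(9.0), np.float64(-35.0), np.float64(42.4)), (85, np.float64(15.0), np.float64(-36.0), np.float64(41.6)), (110, np.float64(26.0), np.float64(-36.0), np.float64(43.1)), (125, np.float64(33.0), np.float64(-37.0), np.float64(41.9)), (150, np.float64(45.0), np.float64(-38.0), np.float64(42.6)), (170, np.float64(55.0), np.float64(-39.0), np.float64(43.1)), (190, np.float64(65.0), np.float64(-40.0), np.float64(42.1)), (205, np.float64(73.0), np.float64(-40.0), np.float64(42.6)), (215, np.float64(78.0), np.float64(-41.0), np.float64(42.3)), (225, np.float64(84.0), np.float64(-42.0), np.float64(41.2)), (232, np.float64(87.0), np.float64(-42.0), np.float64(42.2))]
260 [(5, np.float64(-16.0), np.float64(-16.0), np.float64(42.7)), (30, np.float64(-6.0), np.float64(-16.0), np.float64(44.4)), (60, np.float64(5.0), np.float64(-17.0), np.float64(41.4)), (70, np.float64(9.0), np.float64(-17.0), np.flo
[... 2754 characters left out ...]
p.float64(45.0), np.float64(49.0), np.float64(42.3)), (170, np.float64(55.0), np.float64(49.0), np.float64(42.9)), (190, np.float64(65.0), np.float64(50.0), np.float64(41.8)), (205, np.float64(73.0), np.float64(51.0), np.float64(42.8)), (215, np.float64(78.0), np.float64(51.0), np.float64(42.8)), (225, np.float64(83.0), np.float64(51.0), np.float64(43.4)), (232, np.float64(87.0), np.float64(52.0), np.float64(43.1))]
262 240 [ 85.2 -17.2] 0.0571
262 250 [ 86.  -15.7] 0.066
258 260 [ 85.3 -15.5] 0.0766
375 240 [91.6 39. ] 0.043
378 255 [85.4 34.4] 0.0721
262 236 [ 85.8 -18.3] 0.0511
375 236 [89.2 38.8] 0.0434
170 240 [ 87.9 -63.7] 0.0511
300 330 [182.8  -3.7] 0.0017
300 318 [137.2  -0.7] 0.046
```

```bash
python3 - <<'E'
from h import *
d=np.load('pics/w21.png.npy')
for v0,u0 in ((38,319),(121,319),(192,319)):
    print([round(float(d[v0,u]),3) for u in range(u0-32,u0+33,4)])
    print([round(float(d[v,u0]),3) for v in range(max(0,v0-32),v0+33,4)])
im=cv2.imread('pics/w21.png');cv2.imwrite('pics/w21c.png',cv2.resize(im[0:240,220:420],None,fx=3,fy=2.5,interpolation=cv2.INTER_CUBIC)*2)
E
```

```text
[0.236, 0.235, 0.237, 0.253, 0.252, 0.252, 0.252, 0.251, 0.251, 0.252, 0.251, 0.252, 0.251, 0.252, 0.235, 0.236, 0.235]
[0.229, 0.23, 0.235, 0.244, 0.248, 0.248, 0.249, 0.251, 0.251, 0.252, 0.254, 0.255, 0.255, 0.256, 0.257, 0.241, 0.243]
[0.253, 0.253, 0.254, 0.271, 0.271, 0.269, 0.271, 0.269, 0.272, 0.27, 0.27, 0.27, 0.27, 0.262, 0.254, 0.253, 0.253]
[0.245, 0.246, 0.248, 0.266, 0.267, 0.268, 0.268, 0.269, 0.272, 0.271, 0.273, 0.273, 0.275, 0.0, 0.257, 0.258, 0.259]
[0.27, 0.271, 0.27, 0.284, 0.29, 0.288, 0.289, 0.288, 0.289, 0.289, 0.29, 0.29, 0.289, 0.271, 0.271, 0.27, 0.27]
[0.262, 0.264, 0.264, 0.264, 0.284, 0.284, 0.286, 0.287, 0.289, 0.29, 0.291, 0.293, 0.288, 0.276, 0.276, 0.129, 0.126]
```

View pics/w21c.png

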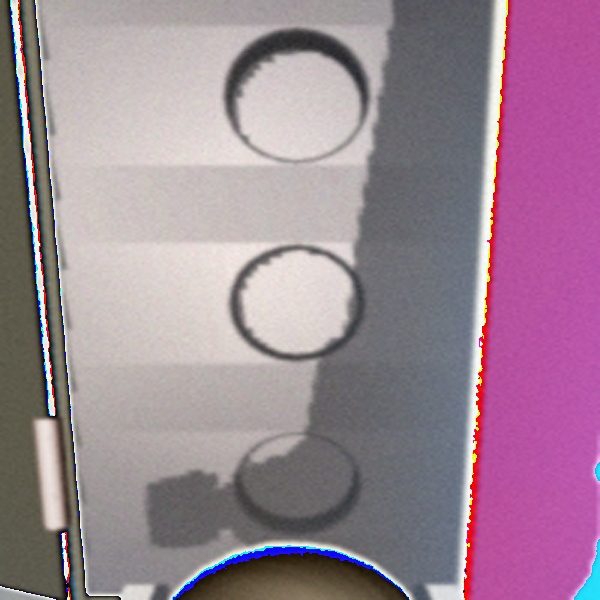

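View pics/s5.png

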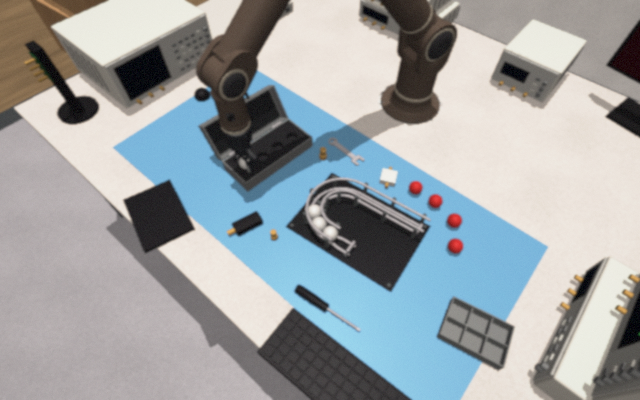

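```bash
python3 - <<'E'
from h import *
print(st()['qpos'].round(3)); snap('top','t6.png')
E
```

```text
t 22.93 p [ 0.6436 -0.21    0.0157] q [-8.000e-04  4.800e-02  9.988e-01  2.000e-04] F [ 0.2 -0.4 -1.4] op 0.0414
[ 0.362  0.698 -0.176  1.605  0.15   0.853  1.601]
```

View pics/t6.png

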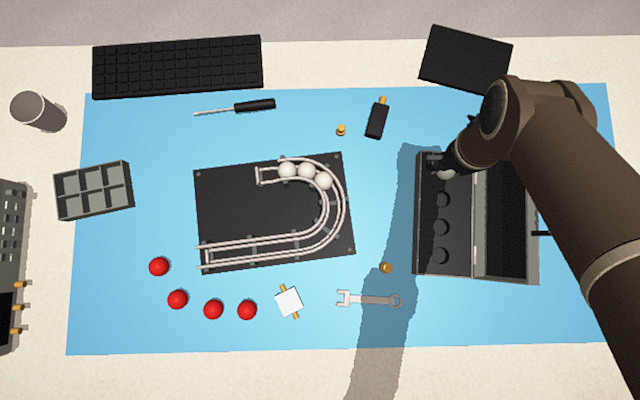

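```bash
python3 - <<'E'
from h import *
c=held();print('case',w2f(CASE,c)); a=f2w(CASE,96,8.5)
go([*(env.state()['tool_pos'][:2]+a-c[:2]),.0157],84.5)
E
```

```text
held [ 0.6422 -0.2103  0.0627] rel TCP [-0.0015 -0.0004  0.047 ] res 0.36 3603
case [94.54713517  8.37615709]
t 23.03 p [ 0.6438 -0.21    0.0159] q [-6.000e-04  4.800e-02  9.988e-01  2.000e-04] F [-0.6 -0.  -1.8] op 0.0416
tool y yaw 84.5 tool z [-1.2e-03  4.0e-04 -1.0e+00]
rz(tool) = -0.0
shift cm [-0.15  0.01  0.02]
```

Emit:
{"fn": "step_arm", "kwargs": {
  "increments": [
    [0, 0, 0, -0.15, 0, 0.2, 0],
    [0, 0, 0, 0, 0, 0.2, 0],
    [0, 0, 0, 0, 0, 0, 0],
    [0, 0, 0, 0, 0, 0, 0],
    [0, 0, 0, 0, 0, 0, 0]
  ]
}}

```text
t: 23.45
tool_pos: [0.6458, -0.2103, 0.0142]
tcp_rot: [0.0, 0.048, 0.999, -0.0]
ft_force: [-5.4, 1.1, 10.6]
opening: 0.0416
```

```bash
python3 - <<'E'
from h import *
c=held();print('case',w2f(CASE,c)); st()
E
```

```text
held [ 0.6442 -0.2106  0.0611] rel TCP [-0.0016 -0.0003  0.047 ] res 0.37 3602
case [96.59682887  8.31602909]
t 23.5 p [ 0.6458 -0.2103  0.0141] q [ 1.000e-04  4.810e-02  9.988e-01 -1.000e-04] F [-4.7  1.4 12.7] op 0.0416
```

```bash
python3 - <<'E'
from h import *
s=st();print(s['ft_torque'],s['ft_force'])
env.grab_frame('wrist');s=st();print(s['ft_torque'],s['ft_force'])
E
```

```text
t 23.5 p [ 0.6458 -0.2103  0.0141] q [ 1.000e-04  4.810e-02  9.988e-01 -1.000e-04] F [-4.7  1.4 12.7] op 0.0416
[0.27864255 1.14451495 0.05575122] [-4.6813648   1.35638049 12.67327034]
t 23.55 p [ 0.6458 -0.2103  0.0141] q [ 1.000e-04  4.810e-02  9.988e-01 -1.000e-04] F [-5.  -0.  11.5] op 0.0415
[2.86344386e-01 1.09445478e+00 2.47556792e-04] [-4.97995113 -0.03200045 11.5349566 ]
```

```bash
python3 - <<'E'
from h import *
P,im,W,u,v=world('wrist','w23.png')
c=im[180:360,200:440].astype(float);c=np.clip(c*2,0,255).astype(np.uint8)
cv2.imwrite('pics/w23c.png',cv2.resize(c,None,fx=3.2,fy=3.2,interpolation=cv2.INTER_CUBIC)[:,:,::-1])
print([ (vv,W[vv,260].round(4).tolist(),W[vv,372].round(4).tolist()) for vv in range(230,262,4)])
E
```

```text
[(230, [0.6326, -0.2386, 0.0426], [0.6385, -0.1813, 0.0419]), (234, [0.6351, -0.2391, 0.042], [0.6398, -0.1817, 0.0438]), (238, [0.6328, -0.2368, 0.0526], [0.638, -0.1832, 0.0525]), (242, [0.6328, -0.2359, 0.0572], [0.6379, -0.184, 0.057]), (246, [0.6331, -0.2353, 0.0611], [0.6376, -0.1848, 0.0618]), (250, [0.6332, -0.2346, 0.065], [0.6374, -0.1856, 0.066]), (254, [0.6334, -0.2339, 0.0686], [0.6379, -0.1861, 0.0686]), (258, [0.6332, -0.2331, 0.0727], [0.6375, -0.1868, 0.0729])]
```

View pics/w23c.png

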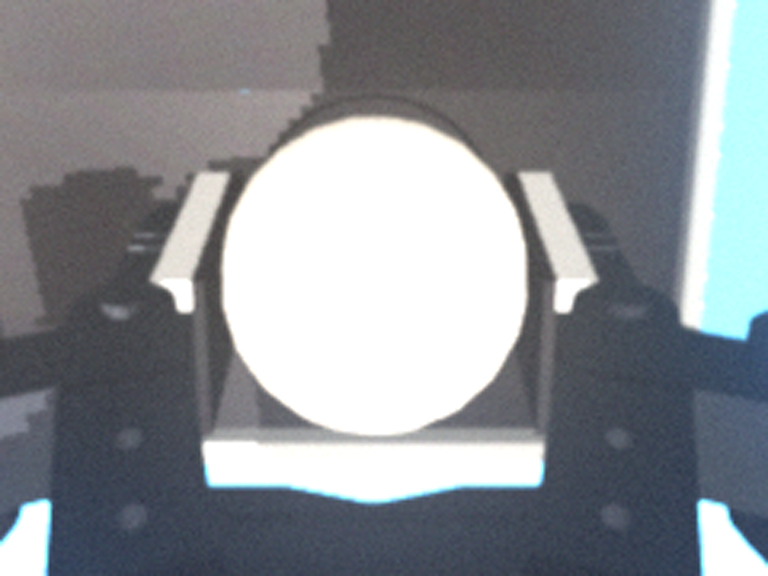

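```bash
python3 - <<'E'
from h import *
P=env.camera_params('wrist')
print(w2f(CASE,plane(P,317,209.5,.042)), w2f(CASE,plane(P,317,317,.046)),w2f(CASE,plane(P,317,320,.046)))
d=np.load('pics/w23.png.npy')
print([(v,(w2f(CASE,wp(P,317,v,d[v,317])).round(1)).tolist(),wp(P,317,v,d[v,317])[2].round(4)) for v in list(range(200,220,2))+list(range(310,336,3))])
print([(u,(w2f(CASE,wp(P,u,v,d[v,u])).round(1)).tolist(),wp(P,u,v,d[v,u])[2].round(4)) for v in (212,) for u in range(285,350,4)])
E
```

```text
[76.83148647  8.55806972] [137.64910904   8.59411508] [139.5943957   8.5956346]
[(200, [71.6, 8.6], np.float64(0.0427)), (202, [72.8, 8.6], np.float64(0.0421)), (204, [73.5, 8.6], np.float64(0.0432)), (206, [74.8, 8.6], np.float64(0.0424)), (208, [76.0, 8.6], np.float64(0.0421)), (210, [77.6, 8.6], np.float64(0.0406)), (212, [84.3, 8.6], np.float64(0.0244)), (214, [85.5, 8.6], np.float64(0.0244)), (216, [86.8, 8.6], np.float64(0.024)), (218, [74.9, 8.5], np.float64(0.0597)), (310, [108.0, 8.5], np.float64(0.0793)), (313, [109.5, 8.5], np.float64(0.0792)), (316, [138.0, 8.6], np.float64(0.0448)), (319, [138.1, 8.6], np.float64(0.047)), (322, [139.8, 8.6], np.float64(0.0473)), (325, [180.0, 8.8], np.float64(0.001)), (328, [182.5, 8.8], np.float64(0.0012)), (331, [185.3, 8.8], np.float64(0.001)), (334, [187.8, 8.8], np.float64(0.0012))]
[(285, [78.2, -7.6], np.float64(0.0419)), (289, [77.8, -5.5], np.float64(0.043)), (293, [77.7, -3.5], np.float64(0.0433)), (297, [77.9, -1.5], np.float64(0.0428)), (301, [77.8, 0.5], np.float64(0.0431)), (305, [78.0, 2.5], np.float64(0.0424)), (309, [84.1, 4.1], np.float64(0.0249)), (313, [84.4, 6.3], np.float64(0.0241)), (317, [84.3, 8.6], np.float64(0.0244)), (321, [84.1, 10.9], np.float64(0.025)), (325, [84.6, 13.2], np.float64(0.0236)), (329, [78.2, 14.6], np.float64(0.0419)), (333, [78.0, 16.6], np.float64(0.0424)), (337, [78.2, 18.7], np.float64(0.0419)), (341, [78.0, 20.7], np.float64(0.0425)), (345, [77.8, 22.6], np.float64(0.0431)), (349, [77.8, 24.6], np.float64(0.0431))]
```

Emit:
{"fn": "step_arm", "kwargs": {
  "increments": [
    [0, 0, 0, 0, 0, -0.25, 0],
    [0, 0, 0, 0.05, 0, 0, 0],
    [0, 0, 0, 0, 0, 0, 0],
    [0, 0, 0, 0, 0, 0, 0]
  ]
}}

```text
t: 23.93
tool_pos: [0.6451, -0.2102, 0.0148]
tcp_rot: [-0.0, 0.048, 0.999, 0.0]
ft_force: [-1.1, 0.3, 0.1]
opening: 0.0414
```

```bash
python3 - <<'E'
from h import *
c=held();print('case',w2f(CASE,c)); st()
E
```

```text
held [ 0.6435 -0.2105  0.0618] rel TCP [-0.0016 -0.0003  0.047 ] res 0.36 3598
case [95.86488916  8.35115165]
t 23.98 p [ 0.6451 -0.2101  0.0148] q [-3.000e-04  4.800e-02  9.988e-01  1.000e-04] F [ 0.3  0.8 -2.2] op 0.0414
```

Emit:
{"fn": "step_arm", "kwargs": {
  "increments": [
    [0, 0, 0, 0, 0, 0, 0.75],
    [0, 0, 0, 0, 0, 0, 0.75],
    [0, 0, 0, 0, 0, 0, 0.75],
    [0, 0, 0, 0, 0, 0, 0.75],
    [0, 0, 0, 0, 0, 0, 0.75],
    [0, 0, 0, 0, 0, -1, 0.75],
    [0, 0, 0, 0, 0, -2, 0.75],
    [0, 0, 0, 0, 0, -3, 0.75],
    [0, 0, 0, 0, 0, -3.5, 0.75],
    [0, 0, 0, 0, 0, -3, 0.75],
    [0, 0, 0, 0, 0, 0, 0.75],
    [0, 0, 0, 0, 0, 0, 0.75]
  ]
}}

```text
t: 24.98
tool_pos: [0.6468, -0.2106, 0.1437]
tcp_rot: [0.003, 0.048, 0.999, -0.001]
ft_force: [0.1, -0.3, -1.4]
opening: 0.0643
```

```bash
cat >> h.py <<'E'
def ballfit(W,px,rad=14):
    """sphere fit at approx world xyz px using cloud W"""
    from scipy.optimize import least_squares
    X=W.reshape(-1,3);X=X[(np.linalg.norm(X-px,axis=1)<.030)&(X[:,2]>px[2]-.005)]
    if len(X)<20: print('few',len(X));return None
    r=least_squares(lambda c:(np.linalg.norm(X-c,axis=1)-.022)*1000,px,loss='soft_l1')
    return r.x,len(X),np.median(np.abs(r.fun))
E
python3 - <<'E'
from h import *
P,im,W,u,v=world('wrist','w24.png');st()
r=ballfit(W,np.array([*f2w(CASE,96,8),.054]));print(r,w2f(CASE,r[0]))
P,im,W,u,v=world('top','t7.png')
c=im[100:300,150:450];cv2.imwrite('pics/t7c.png',cv2.resize(c,None,fx=2.6,fy=2.6,interpolation=cv2.INTER_CUBIC)[:,:,::-1])
E
```

```text
t 25.03 p [ 0.6456 -0.2103  0.1416] q [ 9.000e-04  4.800e-02  9.988e-01 -2.000e-04] F [-0.6 -0.9 -0.6] op 0.0638
(array([ 0.64338471, -0.21028223,  0.05379571]), 1862, np.float64(0.2861150761597781)) [95.70774226  8.53022154]
```

View pics/w24.png

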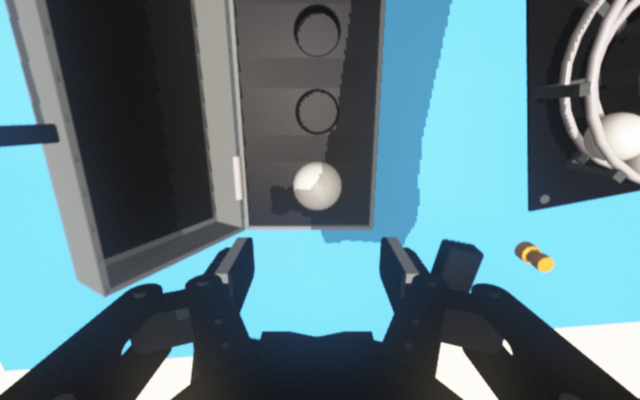

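View pics/t7c.png

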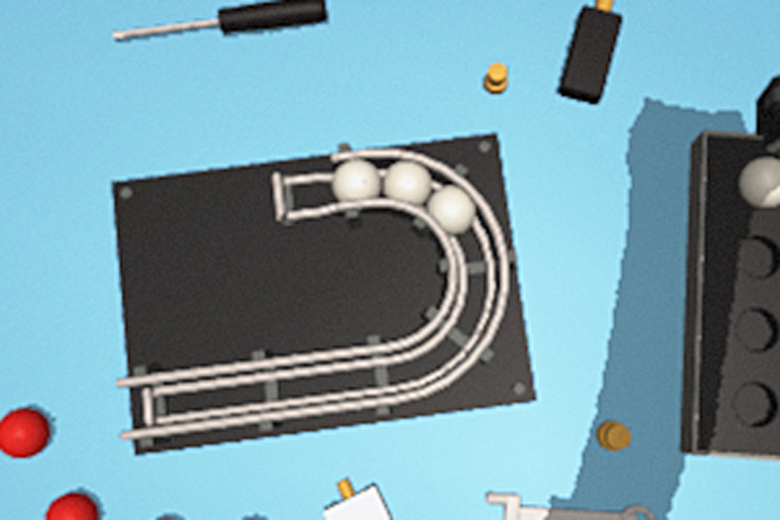

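```bash
python3 - <<'E'
from h import *
x,y,h=track(149);a=f2w(RACE,x,y);print(a,h+6.1)
plan([([*a,.14],h+6.1,11)],0)
P=env.camera_params('top')
for c in [(356,180),(408,183),(452,210)]:
    print(w2f(RACE,plane(P,150+c[0]/2.6,100+c[1]/2.6,.0385)))
E
```

```text
[0.59359269 0.04411556] 16.536131146461962
t 25.08 p [ 0.6448 -0.2101  0.1401] q [-3.000e-04  4.800e-02  9.988e-01  0.000e+00] F [-0.6 -0.1 -0.8] op 0.0641
end [0.5935 0.0441 0.14  ] 16.5
[[0, 0, 6.2, 0.68, 2.26, 0, 0], [0, 0, 6.2, 0.93, 2.16, 0, 0], [0, 0, 6.1, 1.15, 2.06, 0, 0], [0, 0, 6.2, 1.37, 1.92, 0.01, 0], [0, 0, 6.2, 1.56, 1.77, 0, 0], [0, 0, 6.2, 1.75, 1.58, 0, 0], [0, 0, 6.1, 1.9, 1.39, 0, 0], [0, 0, 6.2, 2.05, 1.17, 0, 0], [0, 0, 6.2, 2.16, 0.95, 0, 0], [0, 0, 6.2, 2.25, 0.71, 0, 0], [0, 0, 6.2, 2.31, 0.46, 0, 0]]
[87.0501155  11.20034696]
[ 78.48092729 -34.15028686]
[ 49.35575144 -69.64793536]
```

Emit:
{"fn": "step_arm", "kwargs": {
  "increments": [
    [0, 0, 6.2, 0.68, 2.26, 0, 0],
    [0, 0, 6.2, 0.93, 2.16, 0, 0],
    [0, 0, 6.1, 1.15, 2.06, 0, 0],
    [0, 0, 6.2, 1.37, 1.92, 0.01, 0],
    [0, 0, 6.2, 1.56, 1.77, 0, 0],
    [0, 0, 6.2, 1.75, 1.58, 0, 0],
    [0, 0, 6.1, 1.9, 1.39, 0, 0],
    [0, 0, 6.2, 2.05, 1.17, 0, 0],
    [0, 0, 6.2, 2.16, 0.95, 0, 0],
    [0, 0, 6.2, 2.25, 0.71, 0, 0],
    [0, 0, 6.2, 2.31, 0.46, 0, 0],
    [0, 0, 0, 0, -0.2, 3, 0],
    [0, 0, 0, 0, 0, 3, 0],
    [0, 0, 0, 0, 0, 3, 0],
    [0, 0, 0, 0, 0, 0, 0],
    [0, 0, 0, 0, 0, 0, 0],
    [0, 0, 0, 0, 0, 0, 0]
  ]
}}

```text
t: 26.5
tool_pos: [0.5924, 0.0433, 0.0508]
tcp_rot: [-0.0, 0.598, 0.801, -0.0]
ft_force: [0.0, -0.3, 1.2]
opening: 0.0002
```

```bash
python3 - <<'E'
from h import *
P,im,W,u,v=world('wrist','w25.png')
x,y,h=track(147);go([*f2w(RACE,x,y),.009],h+6.1)
c=im[120:340,200:440];cv2.imwrite('pics/w25c.png',cv2.resize(c,None,fx=2.5,fy=2.5,interpolation=cv2.INTER_CUBIC)[:,:,::-1])
E
```

```text
t 26.55 p [0.5931 0.0434 0.0516] q [6.000e-04 5.985e-01 8.012e-01 6.000e-04] F [ 0.5 -0.2  0.6] op -0.0002
tool y yaw 16.48 tool z [ 1.7e-03  2.0e-04 -1.0e+00]
rz(tool) = 1.29
shift cm [ 0.06 -0.14  4.26]
```

View pics/w25c.png

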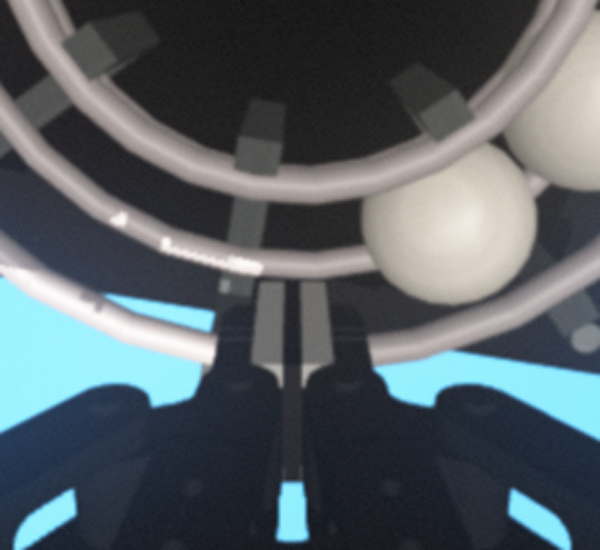

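Position is good. Descend, then push along the arc.

```bash
python3 - <<'E'
from h import *
x,y,h=track(148);a=f2w(RACE,x,y)
plan(trackwps(148,188,.009,5),0,start=([*a,.009],h+6.1))
E
```

```text
t 26.55 p [0.5931 0.0434 0.0516] q [6.000e-04 5.985e-01 8.012e-01 6.000e-04] F [ 0.5 -0.2  0.6] op -0.0002
end [0.6271 0.0633 0.009 ] 42.86
[[0, 0, -5.4, 0.04, 0.8, 0, 0], [0, 0, -5.4, 0.04, 0.8, 0, 0], [0, 0, -5.4, 0.03, 0.8, 0, 0], [0, 0, -5.4, 0.04, 0.79, 0, 0], [0, 0, -5.4, 0.04, 0.8, 0, 0]]
```

Emit:
{"fn": "step_arm", "kwargs": {
  "increments": [
    [0, 0, 0.6, 0.06, -0.05, 1.5, 0],
    [0, 0, 0, 0, 0, 1.5, 0],
    [0, 0, 0, 0, 0, 1.2, 0],
    [0, 0, 0, 0, 0, 0, 0],
    [0, 0, 0, 0, 0, 0, 0]
  ]
}}

```text
t: 26.97
tool_pos: [0.5917, 0.0438, 0.0087]
tcp_rot: [0.0, 0.603, 0.798, 0.0]
ft_force: [-0.7, 0.1, 0.9]
opening: 0.0002
```

Emit:
{"fn": "step_arm", "kwargs": {
  "increments": [
    [0, 0, -5.4, 0.04, 0.8, 0, 0],
    [0, 0, -5.4, 0.04, 0.8, 0, 0],
    [0, 0, -5.4, 0.03, 0.8, 0, 0],
    [0, 0, -5.4, 0.04, 0.79, 0, 0],
    [0, 0, -5.4, 0.04, 0.8, 0, 0],
    [0, 0, -4.7, 0.03, 0.7, 0, 0],
    [0, 0, -4.7, 0.03, 0.7, 0, 0],
    [0, 0, 0, 0, 0, 0, 0],
    [0, 0, 0, 0, 0, 0, 0],
    [0, 0, 0, 0, 0, 0, 0]
  ]
}}

```text
t: 27.8
tool_pos: [0.6356, 0.0732, 0.0089]
tcp_rot: [0.0, 0.325, 0.946, 0.0]
ft_force: [0.3, -1.0, -0.8]
opening: -0.0002
```

```bash
python3 - <<'E'
from h import *
P,im,W,u,v=world('top','t8.png');s=st();print(w2f(RACE,s['tool_pos']),track(202), pix(P,[*f2w(RACE,85,55),.0365]))
c=im[100:300,150:450];cv2.imwrite('pics/t8c.png',cv2.resize(c,None,fx=2.6,fy=2.6,interpolation=cv2.INTER_CUBIC)[:,:,::-1])
r=ballfit(W,np.array([*f2w(RACE,85,55),.0365]));print(r,w2f(RACE,r[0]))
E
```

```text
t 27.85 p [0.6355 0.0733 0.0087] q [4.000e-04 3.244e-01 9.459e-01 1.000e-04] F [ 0.1 -0.2  0.7] op -0.0003
[ 60.19863105 -59.01690653] (np.float64(61.31031446950569), np.float64(-58.87312918174404), np.float64(46.16173484285446)) (np.float64(268.21431395402504), np.float64(172.65527219029295))
(array([0.64850156, 0.18980744, 0.03579428]), 342, np.float64(0.8613585814016435)) [85.47662425 55.43824167]
```

View pics/t8c.png

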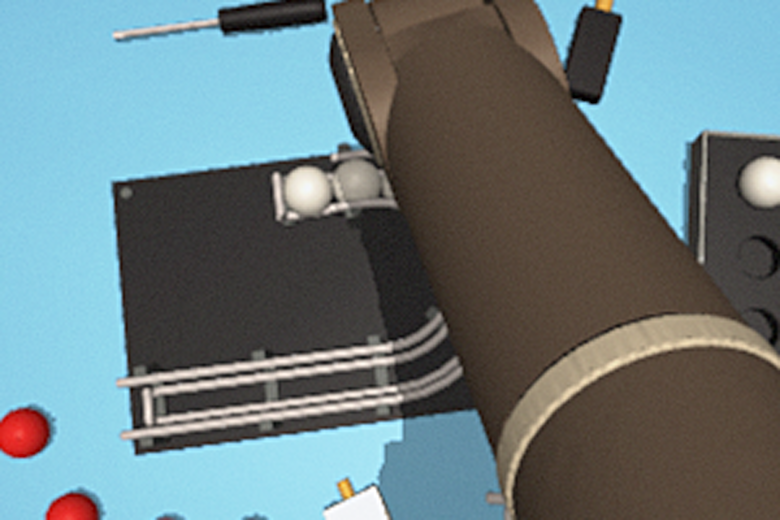

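```bash
python3 - <<'E'
from h import *
p=env.state()['tool_pos']
plan([([p[0],p[1],.10],52.1,3),([*f2w(RACE,85,55),.10],6.1,7)],0.75)
E
```

```text
t 27.85 p [0.6355 0.0733 0.0087] q [4.000e-04 3.244e-01 9.459e-01 1.000e-04] F [ 0.1 -0.2  0.7] op -0.0003
end [0.6481 0.1893 0.1   ] 6.15
[[0, 0, 0, 0, 0, -3.04, 0.75], [0, 0, 0, 0, 0, -3.05, 0.75], [0, 0, 0, 0, 0, -3.04, 0.75], [0, 0, 6.6, 0.88, 1.42, 0, 0.75], [0, 0, 6.6, 1.03, 1.31, 0, 0.75], [0, 0, 6.5, 1.17, 1.18, 0, 0.75], [0, 0, 6.6, 1.31, 1.04, 0, 0.75], [0, 0, 6.6, 1.41, 0.88, 0, 0.75], [0, 0, 6.6, 1.51, 0.72, 0, 0.75], [0, 0, 6.5, 1.57, 0.54, 0, 0.75]]
```

Emit:
{"fn": "step_arm", "kwargs": {
  "increments": [
    [0, 0, 0, 0, 0, -3.04, 0],
    [0, 0, 0, 0, 0, -3.05, 0],
    [0, 0, 0, 0, 0, -3.04, 0.75],
    [0, 0, 6.6, 0.88, 1.42, 0, 0.75],
    [0, 0, 6.6, 1.03, 1.31, 0, 0.75],
    [0, 0, 6.5, 1.17, 1.18, 0, 0.75],
    [0, 0, 6.6, 1.31, 1.04, 0, 0.75],
    [0, 0, 6.6, 1.41, 0.88, 0, 0.75],
    [0, 0, 6.6, 1.51, 0.72, 0, 0.75],
    [0, 0, 6.5, 1.57, 0.54, 0, 0.75],
    [0, 0, 0, 0, 0, 0, 0.75],
    [0, 0, 0, 0, 0, 0, 0.75],
    [0, 0, 0, 0, 0, 0, 0.75]
  ]
}}

```text
t: 28.93
tool_pos: [0.6475, 0.1886, 0.0995]
tcp_rot: [0.0, 0.666, 0.746, -0.0]
ft_force: [-0.1, -0.7, 0.9]
opening: 0.064
```

```bash
python3 - <<'E'
from h import *
P,im,W,u,v=world('wrist','w26.png')
r=ballfit(W,np.array([*f2w(RACE,85,55),.0365]));print(r,w2f(RACE,r[0]))
go([*r[0][:2],-.003],6.1)
E
```

```text
(array([0.64881029, 0.19065031, 0.03696036]), 2807, np.float64(0.39995505050397995)) [85.87317252 56.2435301 ]
t 28.98 p [0.6477 0.188  0.0995] q [ 3.000e-04  6.669e-01  7.451e-01 -3.000e-04] F [ 0.6 -0.3 -0. ] op 0.064
tool y yaw 6.34 tool z [ 1.e-04 -1.e-03 -1.e+00]
rz(tool) = 0.24
shift cm [ 0.26  0.14 10.25]
```

View pics/w26.png

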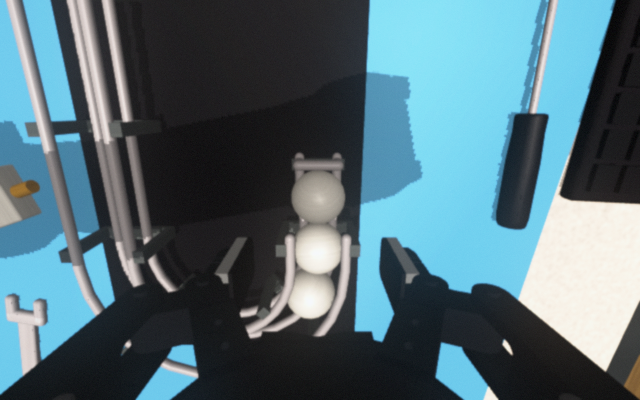

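Emit:
{"fn": "step_arm", "kwargs": {
  "increments": [
    [0, 0, 0, 0.2, 0.1, 3.5, 0.75],
    [0, 0, 0, 0, 0, 3, 0.75],
    [0, 0, 0, 0, 0, 2, 0.75],
    [0, 0, 0, 0, 0, 1.5, 0.75],
    [0, 0, 0, 0, 0, 0.4, 0.75],
    [0, 0, 0, 0, 0, 0, 0.75],
    [0, 0, 0, 0, 0, 0, 0.75],
    [0, 0, 0, 0, 0, 0, 0],
    [0, 0, 0, 0, 0, 0, 0],
    [0, 0, 0, 0, 0, 0, 0],
    [0, 0, 0, 0, 0, 0, 0],
    [0, 0, 0, 0, 0, 0, 0],
    [0, 0, 0, 0, 0, -1, 0],
    [0, 0, 0, 0, 0, -2, 0],
    [0, 0, 0, 0, 0, -3, 0],
    [0, 0, 0, 0, 0, -3.5, 0],
    [0, 0, 0, 0, 0, -3.5, 0],
    [0, 0, 0, 0, 0, 0, 0]
  ]
}}

```text
t: 30.48
tool_pos: [0.653, 0.1932, 0.1351]
tcp_rot: [0.003, 0.667, 0.745, 0.006]
ft_force: [1.9, 0.9, -0.2]
opening: 0.0414
```

```bash
python3 - <<'E'
from h import *
c=held()
a=list(f2w(CASE,31.7,8.5))
plan([([.62,.06,.135],45,6),([*a,.135],84.5,7)],0)
E
```

```text
held [0.6531 0.1921 0.1746] rel TCP [ 0.0001 -0.0011  0.0394] res 0.35 3597
t 30.53 p [0.6517 0.1929 0.1317] q [0.0024 0.6672 0.7449 0.0044] F [-0.   1.1 -2.1] op 0.0416
end [ 0.5797 -0.2042  0.135 ] 84.5
[[0, 0, -6.5, -2.14, -0.77, -0.05, 0], [0, 0, -6.4, -2.05, -1, -0.06, 0], [0, 0, -6.5, -1.91, -1.23, -0.05, 0], [0, 0, -6.4, -1.77, -1.43, -0.06, 0], [0, 0, -6.5, -1.6, -1.63, -0.05, 0], [0, 0, -6.4, -1.4, -1.79, -0.06, 0], [0, 0, -5.6, -2.26, -3.08, 0, 0], [0, 0, -5.7, -1.95, -3.28, 0, 0], [0, 0, -5.6, -1.62, -3.46, 0, 0], [0, 0, -5.7, -1.26, -3.6, 0, 0], [0, 0, -5.6, -0.91, -3.71, 0, 0], [0, 0, -5.7, -0.54, -3.78, 0, 0], [0, 0, -5.6, -0.16, -3.81, 0, 0]]
```

Emit:
{"fn": "step_arm", "kwargs": {
  "increments": [
    [0, 0, -6.5, -2.14, -0.77, -0.05, 0],
    [0, 0, -6.4, -2.05, -1, -0.06, 0],
    [0, 0, -6.5, -1.91, -1.23, -0.05, 0],
    [0, 0, -6.4, -1.77, -1.43, -0.06, 0],
    [0, 0, -6.5, -1.6, -1.63, -0.05, 0],
    [0, 0, -6.4, -1.4, -1.79, -0.06, 0],
    [0, 0, -5.6, -2.26, -3.08, 0, 0],
    [0, 0, -5.7, -1.95, -3.28, 0, 0],
    [0, 0, -5.6, -1.62, -3.46, 0, 0],
    [0, 0, -5.7, -1.26, -3.6, 0, 0],
    [0, 0, -5.6, -0.91, -3.71, 0, 0],
    [0, 0, -5.7, -0.54, -3.78, 0, 0],
    [0, 0, -5.6, -0.16, -3.81, 0, 0],
    [0, 0, 0, 0, 0, 0, 0],
    [0, 0, 0, 0, 0, 0, 0],
    [0, 0, 0, 0, 0, 0, 0]
  ]
}}

```text
t: 31.87
tool_pos: [0.5761, -0.2049, 0.1284]
tcp_rot: [-0.0, 0.049, 0.999, 0.0]
ft_force: [-0.0, 1.3, -1.6]
opening: 0.0408
```

```bash
cat >> h.py <<'E'
def toplace(x,y=8.5,dz=None):
    c=held(); s=env.state(); a=f2w(CASE,x,y)
    print('ball in case',w2f(CASE,c).round(2),'z',c[2].round(4))
    go([*(s['tool_pos'][:2]+a-c[:2]),s['tool_pos'][2]-(c[2]-.055)],84.5)
E
python3 - <<'E'
from h import *
toplace(31.7)
P,im,W,u,v=world('wrist','w27.png')
r=ballfit(W,np.array([*f2w(CASE,96,8),.054]));print(r)
E
```

```text
held [ 0.577  -0.2054  0.168 ] rel TCP [ 0.0009 -0.0005  0.0396] res 0.38 3594
ball in case [29.13  7.05] z 0.168
t 31.92 p [ 0.5765 -0.2037  0.1285] q [-1.000e-04  4.780e-02  9.989e-01  5.000e-04] F [ 0.5  0.9 -2.3] op 0.0411
tool y yaw 84.53 tool z [-2.0e-04  1.1e-03 -1.0e+00]
rz(tool) = 0.03
shift cm [-0.26  0.13 11.3 ]
few 0
None
```

View pics/w27.png

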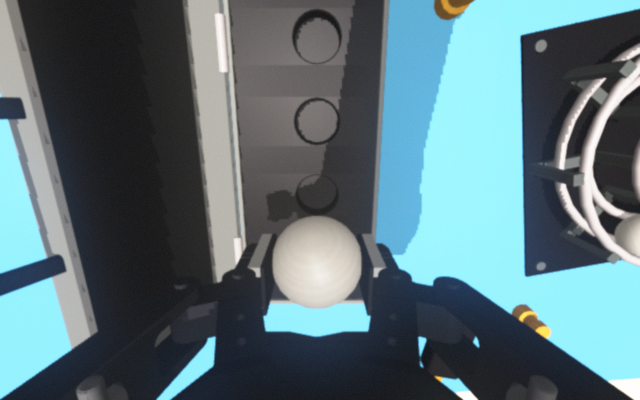

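Emit:
{"fn": "step_arm", "kwargs": {
  "increments": [
    [0, 0, 0, -0.2, 0, 2.5, 0],
    [0, 0, 0, 0, 0, 3, 0],
    [0, 0, 0, 0, 0, 2.5, 0],
    [0, 0, 0, 0, 0, 1.5, 0],
    [0, 0, 0, 0, 0, 0.5, 0],
    [0, 0, 0, 0, 0, 0, 0],
    [0, 0, 0, 0, 0, 0, 0],
    [0, 0, 0, 0, 0, 0, 0],
    [0, 0, 0, 0, 0, 0, 0]
  ]
}}

```text
t: 32.72
tool_pos: [0.5795, -0.2054, 0.0303]
tcp_rot: [0.001, 0.048, 0.999, -0.0]
ft_force: [-0.2, 0.2, -1.5]
opening: 0.0415
```

```bash
python3 - <<'E'
from h import *
toplace(31.7)
E
```

```text
held [ 0.5802 -0.2059  0.0698] rel TCP [ 0.0007 -0.0005  0.0395] res 0.36 3600
ball in case [32.44  6.82] z 0.0698
t 32.77 p [ 0.5793 -0.2056  0.0301] q [ 1.100e-03  4.800e-02  9.988e-01 -3.000e-04] F [-0.2  0.5 -0.7] op 0.0413
tool y yaw 84.5 tool z [ 2.1e-03 -7.0e-04 -1.0e+00]
rz(tool) = 0.0
shift cm [0.08 0.17 1.48]
```

Emit:
{"fn": "step_arm", "kwargs": {
  "increments": [
    [0, 0, 0, 0.05, 0.17, 0.7, 0],
    [0, 0, 0, 0, 0, 0.6, 0],
    [0, 0, 0, 0, 0, 0, 0],
    [0, 0, 0, 0, 0, 0, 0],
    [0, 0, 0, 0, 0, 0, 0]
  ]
}}

```text
t: 33.18
tool_pos: [0.5781, -0.2037, 0.0156]
tcp_rot: [-0.0, 0.048, 0.999, 0.0]
ft_force: [0.9, -0.6, -0.8]
opening: 0.0414
```

```bash
python3 - <<'E'
from h import *
toplace(31.7)
E
```

```text
held [ 0.5789 -0.2042  0.0552] rel TCP [ 0.0008 -0.0005  0.0396] res 0.36 3593
ball in case [30.94  8.45] z 0.0552
t 33.23 p [ 0.578  -0.2037  0.0157] q [-1.000e-04  4.800e-02  9.988e-01  0.000e+00] F [ 0.8 -0.3 -2.6] op 0.041
tool y yaw 84.5 tool z [-2.e-04  1.e-04 -1.e+00]
rz(tool) = -0.0
shift cm [-0.08  0.    0.02]
```

Emit:
{"fn": "step_arm", "kwargs": {
  "increments": [
    [0, 0, 0, 0, 0, 0, 0.75],
    [0, 0, 0, 0, 0, 0, 0.75],
    [0, 0, 0, 0, 0, 0, 0.75],
    [0, 0, 0, 0, 0, 0, 0.75],
    [0, 0, 0, 0, 0, -1, 0.75],
    [0, 0, 0, 0, 0, -2, 0.75],
    [0, 0, 0, 0, 0, -3, 0.75],
    [0, 0, 0, 0, 0, -3.5, 0.75],
    [0, 0, 0, 0, 0, -3, 0.75],
    [0, 0, 0, 0, 0, 0, 0],
    [0, 0, 0, 0, 0, 0, 0]
  ]
}}

```text
t: 34.15
tool_pos: [0.5795, -0.2041, 0.1438]
tcp_rot: [0.002, 0.048, 0.999, -0.001]
ft_force: [-0.5, -0.6, -0.7]
opening: 0.0408
```

```bash
python3 - <<'E'
from h import *
P,im,W,u,v=world('wrist','w28.png')
r=ballfit(W,np.array([*f2w(CASE,32,8),.054]));print(r,w2f(CASE,r[0]))
P,im,W,u,v=world('top','t9.png')
c=im[100:300,200:500];cv2.imwrite('pics/t9c.png',cv2.resize(c,None,fx=2.6,fy=2.6,interpolation=cv2.INTER_CUBIC)[:,:,::-1])
for sx,sy in((85,11),(75,-33)):
    r=ballfit(W,np.array([*f2w(RACE,sx,sy),.0385]));print(r,w2f(RACE,r[0]))
x,y,h=track(195);a=f2w(RACE,x,y);print(h+6.1)
plan([([*a,.13],h+6.1,9)],0)
E
```

```text
(array([ 0.5797141 , -0.20417382,  0.05398441]), 1845, np.float64(0.27666922816141015)) [31.74479301  8.50795255]
(array([0.65349786, 0.14519895, 0.03822734]), 301, np.float64(0.9760040773291665)) [85.70436164 10.55139697]
(array([0.65087594, 0.10180282, 0.0381702 ]), 316, np.float64(1.051548463576)) [ 78.48582967 -32.32040322]
47.54325888295356
t 34.25 p [ 0.5776 -0.2036  0.1407] q [-2.000e-04  4.800e-02  9.988e-01 -0.000e+00] F [ 0.  -0.7  0.1] op 0.0258
end [0.6321 0.0682 0.13  ] 47.49
[[0, 0, 4.1, -0.31, 3.06, 0.12, 0], [0, 0, 4.1, -0.1, 3.08, 0.12, 0], [0, 0, 4.1, 0.13, 3.08, 0.12, 0], [0, 0, 4.1, 0.35, 3.06, 0.12, 0], [0, 0, 4.1, 0.56, 3.03, 0.11, 0], [0, 0, 4.1, 0.78, 2.98, 0.12, 0], [0, 0, 4.1, 0.99, 2.92, 0.12, 0], [0, 0, 4.1, 1.2, 2.84, 0.12, 0], [0, 0, 4.2, 1.4, 2.74, 0.12, 0]]
```

View pics/t9c.png

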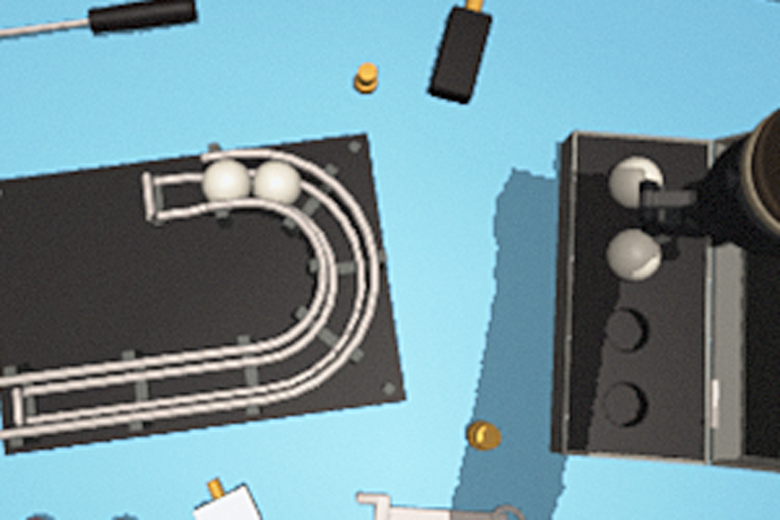

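Emit:
{"fn": "step_arm", "kwargs": {
  "increments": [
    [0, 0, 4.1, -0.31, 3.06, 0.12, 0],
    [0, 0, 4.1, -0.1, 3.08, 0.12, 0],
    [0, 0, 4.1, 0.13, 3.08, 0.12, 0],
    [0, 0, 4.1, 0.35, 3.06, 0.12, 0],
    [0, 0, 4.1, 0.56, 3.03, 0.11, 0],
    [0, 0, 4.1, 0.78, 2.98, 0.12, 0],
    [0, 0, 4.1, 0.99, 2.92, 0.12, 0],
    [0, 0, 4.1, 1.2, 2.84, 0.12, 0],
    [0, 0, 4.2, 1.4, 2.74, 0.12, 0],
    [0, 0, 0, 0, 0, 3, 0],
    [0, 0, 0, 0, 0, 3, 0],
    [0, 0, 0, 0, 0, 2, 0],
    [0, 0, 0, 0, 0, 0, 0],
    [0, 0, 0, 0, 0, 0, 0],
    [0, 0, 0, 0, 0, 0, 0]
  ]
}}

```text
t: 35.5
tool_pos: [0.6329, 0.0681, 0.0506]
tcp_rot: [0.0, 0.363, 0.932, 0.0]
ft_force: [-0.3, 0.2, -0.7]
opening: 0.0
```

```bash
python3 - <<'E'
from h import *
P,im,W,u,v=world('wrist','w29.png')
x,y,h=track(196);go([*f2w(RACE,x,y),.009],h+6.1)
c=im[120:340,200:440];cv2.imwrite('pics/w29c.png',cv2.resize(c,None,fx=2.5,fy=2.5,interpolation=cv2.INTER_CUBIC)[:,:,::-1])
plan(trackwps(196,246,.009,7),0,start=([*f2w(RACE,x,y),.009],h+6.1))
E
```

```text
t 35.55 p [0.6334 0.0682 0.0513] q [7.000e-04 3.626e-01 9.319e-01 5.000e-04] F [-0.1  0.6 -0.2] op -0.0
tool y yaw 47.48 tool z [ 1.6e-03  4.0e-04 -1.0e+00]
rz(tool) = -0.74
shift cm [0.1  0.01 4.23]
t 35.55 p [0.6334 0.0682 0.0513] q [7.000e-04 3.626e-01 9.319e-01 5.000e-04] F [-0.1  0.6 -0.2] op -0.0
end [0.6535 0.1136 0.009 ] 81.92
[[0, 0, -4.8, 0.03, 0.71, 0, 0], [0, 0, -4.8, 0.03, 0.72, 0, 0], [0, 0, -4.8, 0.03, 0.71, 0, 0], [0, 0, -4.9, 0.03, 0.71, 0, 0], [0, 0, -4.8, 0.03, 0.72, 0, 0], [0, 0, -4.8, 0.03, 0.71, 0, 0], [0, 0, -4.8, 0.03, 0.71, 0, 0]]
```

View pics/w29c.png

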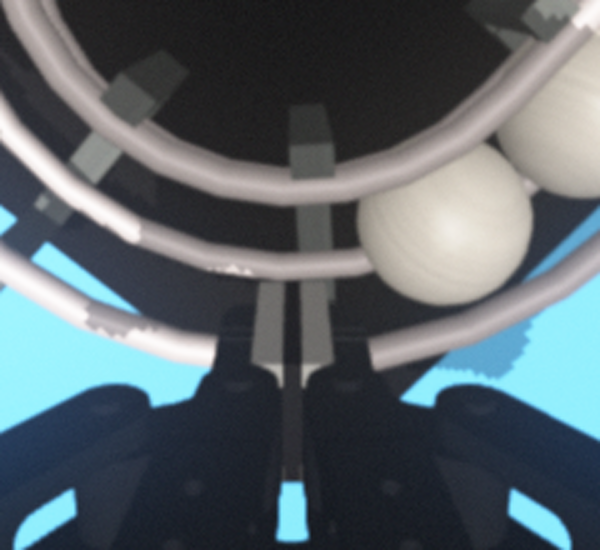

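Emit:
{"fn": "step_arm", "kwargs": {
  "increments": [
    [0, 0, -0.7, 0.08, -0.05, 1.5, 0],
    [0, 0, 0, 0, 0, 1.5, 0],
    [0, 0, 0, 0, 0, 1.2, 0],
    [0, 0, 0, 0, 0, 0, 0],
    [0, 0, 0, 0, 0, 0, 0],
    [0, 0, -4.8, 0.03, 0.71, 0, 0],
    [0, 0, -4.8, 0.03, 0.72, 0, 0],
    [0, 0, -4.8, 0.03, 0.71, 0, 0],
    [0, 0, -4.9, 0.03, 0.71, 0, 0],
    [0, 0, -4.8, 0.03, 0.72, 0, 0],
    [0, 0, -4.8, 0.03, 0.71, 0, 0],
    [0, 0, -4.8, 0.03, 0.71, 0, 0],
    [0, 0, 0, 0, 0, 0, 0],
    [0, 0, 0, 0, 0, 0, 0],
    [0, 0, 0, 0, 0, 0, 0]
  ]
}}

```text
t: 36.8
tool_pos: [0.6528, 0.1126, 0.0087]
tcp_rot: [0.0, 0.072, 0.997, 0.0]
ft_force: [-0.6, 0.2, -1.1]
opening: -0.0004
```

```bash
python3 - <<'E'
from h import *
P,im,W,u,v=world('top','t10.png');s=st();print(w2f(RACE,s['tool_pos']),track(246))
c=im[100:300,150:450];cv2.imwrite('pics/t10c.png',cv2.resize(c,None,fx=2.6,fy=2.6,interpolation=cv2.INTER_CUBIC)[:,:,::-1])
r=ballfit(W,np.array([*f2w(RACE,85,55),.0365]));print(r,w2f(RACE,r[0]))
p=env.state()['tool_pos']
plan([([p[0],p[1],.10],81.7,3),([*f2w(RACE,85,55),.10],6.1,11)],0.75)
E
```

```text
t 36.85 p [0.6526 0.1125 0.0086] q [ 3.000e-04  7.200e-02  9.974e-01 -0.000e+00] F [-0.6  0.3 -0.4] op 0.0001
[ 81.36650961 -21.85294521] (np.float64(82.41039218744663), np.float64(-20.821317429769767), np.float64(75.82072659080296))
(array([0.64850513, 0.18960724, 0.03586022]), 340, np.float64(0.880275055393143)) [85.45890538 55.23879072]
t 36.85 p [0.6526 0.1125 0.0086] q [ 3.000e-04  7.200e-02  9.974e-01 -0.000e+00] F [-0.6  0.3 -0.4] op 0.0001
end [0.648  0.1893 0.1   ] 6.14
[[0, 0, 0, 0, 0, -3.05, 0.75], [0, 0, 0, 0, 0, -3.04, 0.75], [0, 0, 0, 0, 0, -3.05, 0.75], [0, 0, 6.9, 0.14, 0.69, 0, 0.75], [0, 0, 6.9, 0.22, 0.66, 0, 0.75], [0, 0, 6.8, 0.3, 0.63, 0, 0.75], [0, 0, 6.9, 0.38, 0.59, 0, 0.75], [0, 0, 6.9, 0.44, 0.54, 0, 0.75], [0, 0, 6.9, 0.5, 0.49, 0, 0.75], [0, 0, 6.8, 0.56, 0.42, 0, 0.75], [0, 0, 6.9, 0.6, 0.35, 0, 0.75], [0, 0, 6.9, 0.65, 0.28, 0, 0.75], [0, 0, 6.9, 0.67, 0.2, 0, 0.75], [0, 0, 6.8, 0.69, 0.11, 0, 0.75]]
```

View pics/t10c.png

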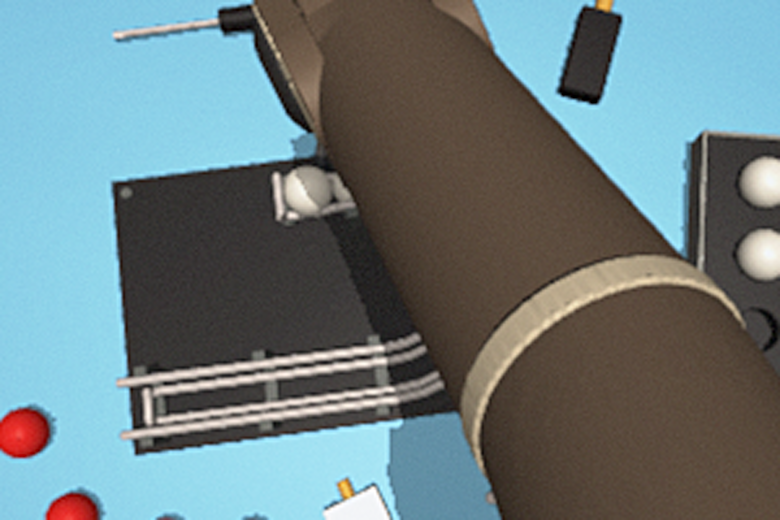

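Third ball is in the seat. Rise and go to grasp.

Emit:
{"fn": "step_arm", "kwargs": {
  "increments": [
    [0, 0, 0, 0, 0, -3.05, 0],
    [0, 0, 0, 0, 0, -3.04, 0],
    [0, 0, 0, 0, 0, -3.05, 0],
    [0, 0, 6.9, 0.14, 0.69, 0, 0.75],
    [0, 0, 6.9, 0.22, 0.66, 0, 0.75],
    [0, 0, 6.8, 0.3, 0.63, 0, 0.75],
    [0, 0, 6.9, 0.38, 0.59, 0, 0.75],
    [0, 0, 6.9, 0.44, 0.54, 0, 0.75],
    [0, 0, 6.9, 0.5, 0.49, 0, 0.75],
    [0, 0, 6.8, 0.56, 0.42, 0, 0.75],
    [0, 0, 6.9, 0.6, 0.35, 0, 0.75],
    [0, 0, 6.9, 0.65, 0.28, 0, 0.75],
    [0, 0, 6.9, 0.67, 0.2, 0, 0.75],
    [0, 0, 6.8, 0.69, 0.11, 0, 0.75],
    [0, 0, 0, 0, 0, 0, 0.75],
    [0, 0, 0, 0, 0, 0, 0.75],
    [0, 0, 0, 0, 0, 0, 0.75]
  ]
}}

```text
t: 38.27
tool_pos: [0.6476, 0.1892, 0.0995]
tcp_rot: [0.0, 0.666, 0.746, -0.0]
ft_force: [0.3, 0.2, -0.1]
opening: 0.064
```

```bash
python3 - <<'E'
from h import *
P,im,W,u,v=world('wrist','w30.png')
r=ballfit(W,np.array([*f2w(RACE,85,55),.0365]));print(r,w2f(RACE,r[0]))
go([*r[0][:2],-.003],6.1)
E
```

```text
(array([0.64882267, 0.19056895, 0.03703871]), 2797, np.float64(0.4059918031469878)) [85.87684298 56.16131282]
t 38.32 p [0.6477 0.1889 0.0996] q [ 2.000e-04  6.665e-01  7.455e-01 -1.000e-04] F [0.5 1.  0.2] op 0.0641
tool y yaw 6.41 tool z [ 1.e-04 -4.e-04 -1.e+00]
rz(tool) = 0.31
shift cm [ 0.16  0.13 10.26]
```

View pics/w30.png

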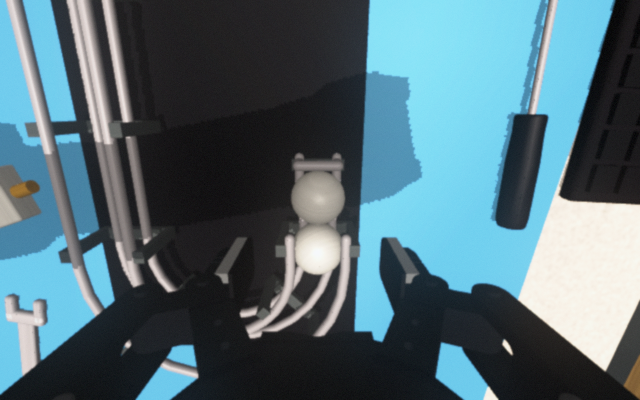

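Emit:
{"fn": "step_arm", "kwargs": {
  "increments": [
    [0, 0, 0, 0.15, 0.1, 3.5, 0.75],
    [0, 0, 0, 0, 0, 3, 0.75],
    [0, 0, 0, 0, 0, 2, 0.75],
    [0, 0, 0, 0, 0, 1.5, 0.75],
    [0, 0, 0, 0, 0, 0.4, 0.75],
    [0, 0, 0, 0, 0, 0, 0.75],
    [0, 0, 0, 0, 0, 0, 0.75],
    [0, 0, 0, 0, 0, 0, 0],
    [0, 0, 0, 0, 0, 0, 0],
    [0, 0, 0, 0, 0, 0, 0],
    [0, 0, 0, 0, 0, 0, 0],
    [0, 0, 0, 0, 0, 0, 0],
    [0, 0, 0, 0, 0, -1, 0],
    [0, 0, 0, 0, 0, -2, 0],
    [0, 0, 0, 0, 0, -3, 0],
    [0, 0, 0, 0, 0, -3.5, 0],
    [0, 0, 0, 0, 0, -3.5, 0],
    [0, 0, 0, 0, 0, 0, 0]
  ]
}}

```text
t: 39.82
tool_pos: [0.6531, 0.1928, 0.1348]
tcp_rot: [0.003, 0.667, 0.745, 0.006]
ft_force: [1.5, 1.2, 0.0]
opening: 0.0415
```

```bash
python3 - <<'E'
from h import *
c=held()
a=list(f2w(CASE,-32.3,8.5))
plan([([.60,.06,.135],45,6),([a[0]+.003,a[1],.135],84.5,7)],0)
E
```

```text
held [0.6531 0.1918 0.1744] rel TCP [ 0.     -0.001   0.0396] res 0.36 3599
t 39.87 p [0.6517 0.1924 0.1314] q [0.0024 0.6672 0.7448 0.0043] F [ 0.4  0.3 -0.9] op 0.0414
end [ 0.5189 -0.1981  0.135 ] 84.49
[[0, 0, -6.5, -2.1, -1.1, -0.06, 0], [0, 0, -6.4, -1.96, -1.33, -0.06, 0], [0, 0, -6.5, -1.8, -1.54, -0.06, 0], [0, 0, -6.4, -1.62, -1.73, -0.06, 0], [0, 0, -6.5, -1.41, -1.9, -0.06, 0], [0, 0, -6.4, -1.18, -2.05, -0.06, 0], [0, 0, -5.6, -1.79, -3.42, 0, 0], [0, 0, -5.7, -1.44, -3.59, 0, 0], [0, 0, -5.6, -1.09, -3.71, 0, 0], [0, 0, -5.7, -0.71, -3.79, 0, 0], [0, 0, -5.6, -0.34, -3.85, 0, 0], [0, 0, -5.7, 0.04, -3.87, 0, 0], [0, 0, -5.6, 0.43, -3.84, 0, 0]]
```

Emit:
{"fn": "step_arm", "kwargs": {
  "increments": [
    [0, 0, -6.5, -2.1, -1.1, -0.06, 0],
    [0, 0, -6.4, -1.96, -1.33, -0.06, 0],
    [0, 0, -6.5, -1.8, -1.54, -0.06, 0],
    [0, 0, -6.4, -1.62, -1.73, -0.06, 0],
    [0, 0, -6.5, -1.41, -1.9, -0.06, 0],
    [0, 0, -6.4, -1.18, -2.05, -0.06, 0],
    [0, 0, -5.6, -1.79, -3.42, 0, 0],
    [0, 0, -5.7, -1.44, -3.59, 0, 0],
    [0, 0, -5.6, -1.09, -3.71, 0, 0],
    [0, 0, -5.7, -0.71, -3.79, 0, 0],
    [0, 0, -5.6, -0.34, -3.85, 0, 0],
    [0, 0, -5.7, 0.04, -3.87, 0, 0],
    [0, 0, -5.6, 0.43, -3.84, 0, 0],
    [0, 0, 0, 0, 0, 0, 0],
    [0, 0, 0, 0, 0, 0, 0],
    [0, 0, 0, 0, 0, 0, 0],
    [0, 0, 0, 0, 0, 0, 0]
  ]
}}

```text
t: 41.28
tool_pos: [0.5161, -0.1974, 0.1289]
tcp_rot: [-0.0, 0.047, 0.999, 0.0]
ft_force: [-0.3, 0.5, -0.8]
opening: 0.041
```

```bash
python3 - <<'E'
from h import *
toplace(-32.3)
E
```

```text
held [ 0.5167 -0.198   0.1686] rel TCP [ 0.0007 -0.0006  0.0397] res 0.37 3592
ball in case [-31.54   8.6 ] z 0.1686
t 41.33 p [ 0.5162 -0.1972  0.1289] q [-0.000e+00  4.700e-02  9.989e-01  3.000e-04] F [-0.1 -0.  -1.2] op 0.0413
tool y yaw 84.61 tool z [-0.e+00  7.e-04 -1.e+00]
rz(tool) = 0.11
shift cm [ 0.08 -0.02 11.36]
```

Emit:
{"fn": "step_arm", "kwargs": {
  "increments": [
    [0, 0, 0, 0.1, 0, 2.5, 0],
    [0, 0, 0, 0, 0, 3, 0],
    [0, 0, 0, 0, 0, 2.5, 0],
    [0, 0, 0, 0, 0, 1.5, 0],
    [0, 0, 0, 0, 0, 0.5, 0],
    [0, 0, 0, 0, 0, 0, 0],
    [0, 0, 0, 0, 0, 0, 0],
    [0, 0, 0, 0, 0, 0, 0],
    [0, 0, 0, 0, 0, 0, 0]
  ]
}}

```text
t: 42.08
tool_pos: [0.5158, -0.199, 0.0304]
tcp_rot: [0.001, 0.048, 0.999, -0.0]
ft_force: [-0.0, 0.0, -0.6]
opening: 0.0411
```

```bash
python3 - <<'E'
from h import *
toplace(-32.3)
E
```

```text
held [ 0.5163 -0.1995  0.0701] rel TCP [ 0.0005 -0.0004  0.0397] res 0.38 3601
ball in case [-31.82   7.12] z 0.0701
t 42.13 p [ 0.5156 -0.1991  0.0303] q [ 1.000e-03  4.800e-02  9.988e-01 -3.000e-04] F [-0.6 -0.1 -0.9] op 0.0412
tool y yaw 84.5 tool z [ 2.e-03 -7.e-04 -1.e+00]
rz(tool) = -0.0
shift cm [0.05 0.14 1.51]
```

Emit:
{"fn": "step_arm", "kwargs": {
  "increments": [
    [0, 0, 0, 0, 0.14, 0.7, 0],
    [0, 0, 0, 0, 0, 0.6, 0],
    [0, 0, 0, 0, 0, 0, 0],
    [0, 0, 0, 0, 0, 0, 0],
    [0, 0, 0, 0, 0, 0, 0]
  ]
}}

```text
t: 42.55
tool_pos: [0.5146, -0.1975, 0.0159]
tcp_rot: [-0.0, 0.048, 0.999, 0.0]
ft_force: [0.2, -0.7, -1.3]
opening: 0.0413
```

```bash
python3 - <<'E'
from h import *
toplace(-32.3)
E
```

```text
held [ 0.5153 -0.198   0.0556] rel TCP [ 0.0007 -0.0005  0.0398] res 0.36 3599
ball in case [-32.98   8.48] z 0.0556
t 42.6 p [ 0.5146 -0.1975  0.016 ] q [-3.000e-04  4.800e-02  9.988e-01  1.000e-04] F [ 0.2 -0.1 -1.8] op 0.0417
tool y yaw 84.5 tool z [-5.e-04  2.e-04 -1.e+00]
rz(tool) = -0.0
shift cm [-0.07  0.    0.06]
```

Emit:
{"fn": "step_arm", "kwargs": {
  "increments": [
    [0, 0, 0, 0, 0, 0, 0.75],
    [0, 0, 0, 0, 0, 0, 0.75],
    [0, 0, 0, 0, 0, 0, 0.75],
    [0, 0, 0, 0, 0, 0, 0.75],
    [0, 0, 0, 0, 0, -1, 0.75],
    [0, 0, 0, 0, 0, -2, 0.75],
    [0, 0, 0, 0, 0, -3, 0.75],
    [0, 0, 0, 0, 0, -3.5, 0.75],
    [0, 0, 0, 0, 0, -3, 0.75],
    [0, 0, 0, 0, 0, 0, 0],
    [0, 0, 0, 0, 0, 0, 0]
  ]
}}

```text
t: 43.52
tool_pos: [0.5162, -0.198, 0.1439]
tcp_rot: [0.002, 0.048, 0.999, -0.001]
ft_force: [-0.7, -0.1, -1.0]
opening: 0.0411
```

```bash
python3 - <<'E'
from h import *
P,im,W,u,v=world('wrist','w31.png')
r=ballfit(W,np.array([*f2w(CASE,-32,8),.054]));print(r,w2f(CASE,r[0]))
P,im,W,u,v=world('top','t11.png')
c=im[100:300,200:500];cv2.imwrite('pics/t11c.png',cv2.resize(c,None,fx=2.6,fy=2.6,interpolation=cv2.INTER_CUBIC)[:,:,::-1])
r=ballfit(W,np.array([*f2w(RACE,85,11),.0385]));print(r,w2f(RACE,r[0]))
x,y,h=track(239);a=f2w(RACE,x,y);print(h+6.1)
plan([([*a,.13],h+6.1,9)],0)
print(env.state()['qpos'].round(2))
E
```

```text
(array([ 0.51601128, -0.19815855,  0.05401922]), 1839, np.float64(0.26179701173892345)) [-32.24128536   8.38988385]
(array([0.6536617 , 0.14533918, 0.03795195]), 290, np.float64(0.8167757517485025)) [85.88216869 10.67342918]
77.20225063090203
t 43.62 p [ 0.5144 -0.1975  0.1411] q [-1.000e-04  4.800e-02  9.988e-01 -0.000e+00] F [ 0.3  0.9 -0. ] op 0.0255
end [0.6523 0.1068 0.13  ] 77.2
[[0, 0, 0.8, -1.2, 3.51, 0.12, 0], [0, 0, 0.8, -1.15, 3.53, 0.13, 0], [0, 0, 0.8, -1.1, 3.54, 0.12, 0], [0, 0, 0.8, -1.06, 3.56, 0.12, 0], [0, 0, 0.9, -1, 3.58, 0.12, 0], [0, 0, 0.8, -0.95, 3.59, 0.13, 0], [0, 0, 0.8, -0.89, 3.6, 0.12, 0], [0, 0, 0.8, -0.85, 3.61, 0.12, 0], [0, 0, 0.8, -0.79, 3.63, 0.13, 0]]
[ 0.45  0.36 -0.22  1.84  0.1   0.95  1.67]
```

View pics/t11c.png

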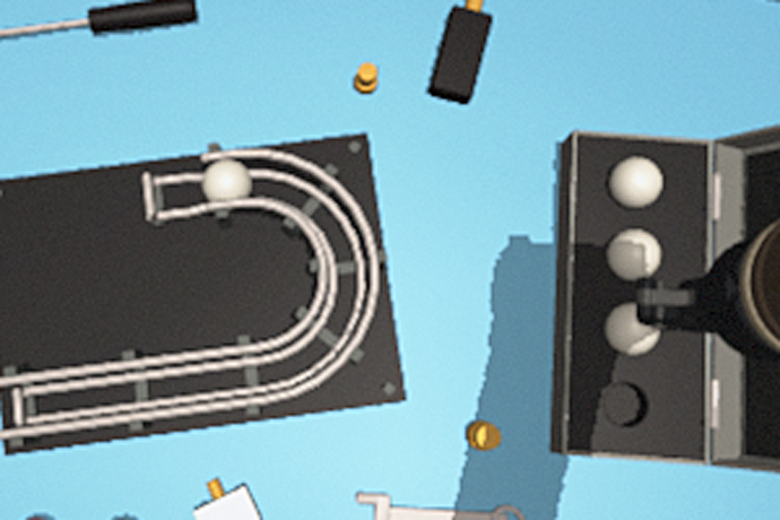

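Emit:
{"fn": "step_arm", "kwargs": {
  "increments": [
    [0, 0, 0.8, -1.2, 3.51, 0.12, 0],
    [0, 0, 0.8, -1.15, 3.53, 0.13, 0],
    [0, 0, 0.8, -1.1, 3.54, 0.12, 0],
    [0, 0, 0.8, -1.06, 3.56, 0.12, 0],
    [0, 0, 0.9, -1, 3.58, 0.12, 0],
    [0, 0, 0.8, -0.95, 3.59, 0.13, 0],
    [0, 0, 0.8, -0.89, 3.6, 0.12, 0],
    [0, 0, 0.8, -0.85, 3.61, 0.12, 0],
    [0, 0, 0.8, -0.79, 3.63, 0.13, 0],
    [0, 0, 0, 0, 0, 2, 0],
    [0, 0, 0, 0, 0, 2, 0],
    [0, 0, 0, 0, 0, 2, 0],
    [0, 0, 0, 0, 0, 2, 0],
    [0, 0, 0, 0, 0, 0, 0],
    [0, 0, 0, 0, 0, 0, 0],
    [0, 0, 0, 0, 0, 0, 0]
  ]
}}

```text
t: 44.95
tool_pos: [0.6528, 0.1068, 0.0502]
tcp_rot: [-0.0, 0.111, 0.994, 0.0]
ft_force: [-0.6, -0.2, -0.3]
opening: 0.0003
```

```bash
python3 - <<'E'
from h import *
P,im,W,u,v=world('wrist','w32.png')
x,y,h=track(240);go([*f2w(RACE,x,y),.009],h+6.1)
c=im[120:340,200:440];cv2.imwrite('pics/w32c.png',cv2.resize(c,None,fx=2.5,fy=2.5,interpolation=cv2.INTER_CUBIC)[:,:,::-1])
plan(trackwps(240,290,.009,7),0,start=([*f2w(RACE,x,y),.009],h+6.1))
E
```

```text
t 45.0 p [0.6533 0.1069 0.051 ] q [5.000e-04 1.115e-01 9.938e-01 2.000e-04] F [ 0.4 -0.6  1. ] op 0.0001
tool y yaw 77.2 tool z [ 1.1e-03  4.0e-04 -1.0e+00]
rz(tool) = -0.68
shift cm [0.1  0.06 4.2 ]
t 45.0 p [0.6533 0.1069 0.051 ] q [5.000e-04 1.115e-01 9.938e-01 2.000e-04] F [ 0.4 -0.6  1. ] op 0.0001
end [0.6515 0.1575 0.009 ] 96.08
[[0, 0, -4.8, 0.03, 0.71, 0, 0], [0, 0, -4.8, 0.03, 0.72, 0, 0], [0, 0, -4.8, 0.03, 0.71, 0, 0], [0, 0, -3.8, 0.03, 0.71, 0, 0], [0, 0, 0, 0, 0.72, 0, 0], [0, 0, 0, 0, 0.71, 0, 0], [0, 0, 0, 0, 0.72, 0, 0]]
```

View pics/w32c.png

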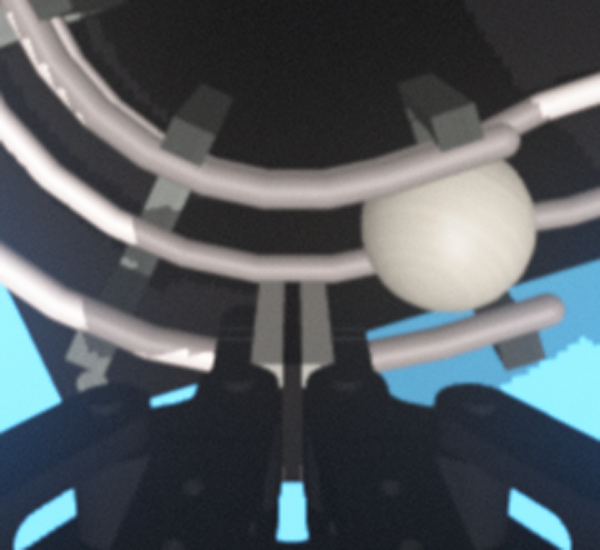

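Emit:
{"fn": "step_arm", "kwargs": {
  "increments": [
    [0, 0, -0.7, 0.08, 0, 1.5, 0],
    [0, 0, 0, 0, 0, 1.5, 0],
    [0, 0, 0, 0, 0, 1.2, 0],
    [0, 0, 0, 0, 0, 0, 0],
    [0, 0, 0, 0, 0, 0, 0],
    [0, 0, -4.8, 0.03, 0.71, 0, 0],
    [0, 0, -4.8, 0.03, 0.72, 0, 0],
    [0, 0, -4.8, 0.03, 0.71, 0, 0],
    [0, 0, -3.8, 0.03, 0.71, 0, 0],
    [0, 0, 0, 0, 0.72, 0, 0],
    [0, 0, 0, 0, 0.71, 0, 0],
    [0, 0, 0, 0, 0.72, 0, 0],
    [0, 0, 0, 0, 0, 0, 0],
    [0, 0, 0, 0, 0, 0, 0],
    [0, 0, 0, 0, 0, 0, 0]
  ]
}}

```text
t: 46.25
tool_pos: [0.6508, 0.1566, 0.008]
tcp_rot: [-0.0, -0.053, 0.999, -0.0]
ft_force: [-0.5, 0.7, -1.2]
opening: -0.0002
```

```bash
python3 - <<'E'
from h import *
P,im,W,u,v=world('top','t12.png');s=st();print(w2f(RACE,s['tool_pos']))
c=im[100:300,150:450];cv2.imwrite('pics/t12c.png',cv2.resize(c,None,fx=2.6,fy=2.6,interpolation=cv2.INTER_CUBIC)[:,:,::-1])
r=ballfit(W,np.array([*f2w(RACE,85,55),.0365]));print(r,w2f(RACE,r[0]))
snap('wrist','w33.png')
p=env.state()['tool_pos']
plan([([p[0],p[1],.10],96.1,3),([*f2w(RACE,85,55),.10],6.1,13)],0.75)
E
```

```text
t 46.3 p [0.6508 0.1565 0.008 ] q [-0.000e+00 -5.290e-02  9.986e-01 -1.000e-04] F [-0.3 -0.3  0.6] op -0.0001
[84.26607694 22.060419  ]
few 0Traceback (most recent call last):
  File "<stdin>", line 4, in <module>
TypeError: 'NoneType' object is not subscriptable
```

```bash
python3 - <<'E'
from h import *
snap('wrist','w33.png'); snap('scene','s6.png')
E
```

```text
(no output)
```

View pics/w33.png

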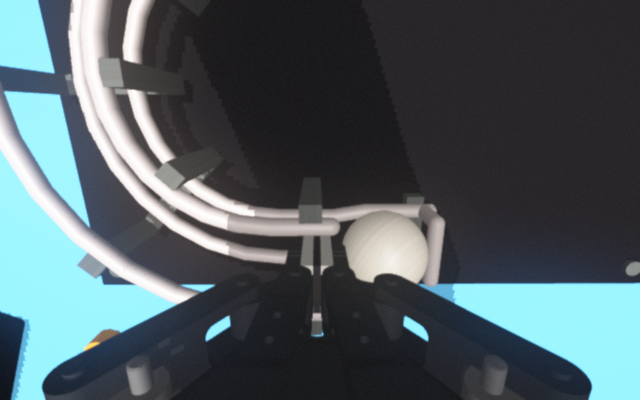

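View pics/s6.png

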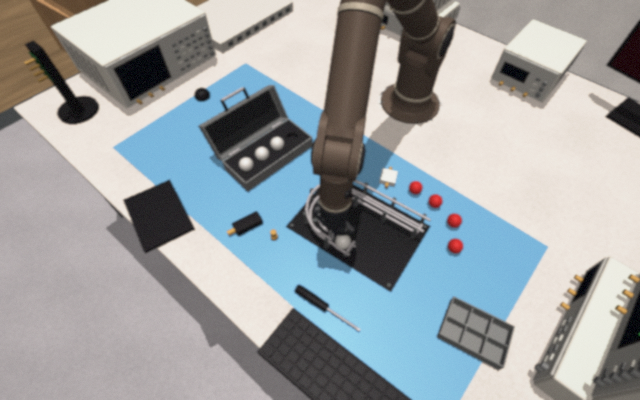

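View pics/t12c.png

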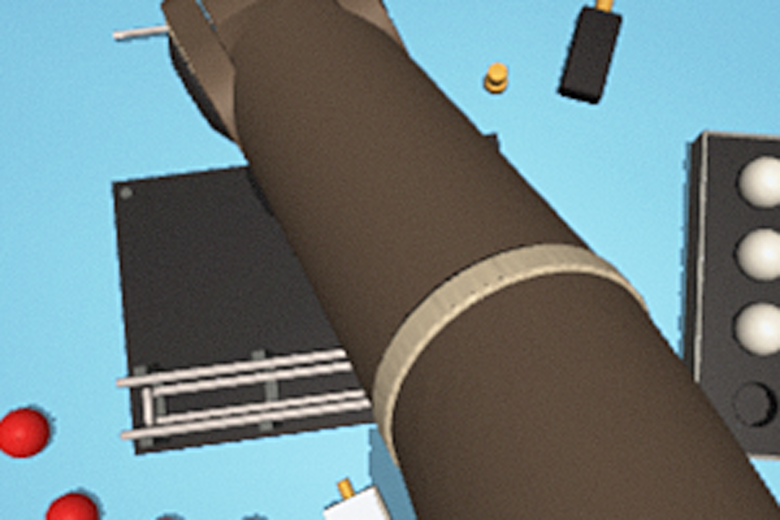

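```bash
python3 - <<'E'
from h import *
p=env.state()['tool_pos']
plan([([p[0],p[1],.10],96.1,3),([*f2w(RACE,85,55),.10],6.1,13)],0.75)
E
```

```text
t 46.4 p [0.6509 0.1564 0.0079] q [-1.000e-04 -5.290e-02  9.986e-01 -0.000e+00] F [-0.3  0.3 -0.4] op -0.0002
end [0.6481 0.1893 0.1   ] 6.06
[[0, 0, 0, 0, 0, -3.07, 0.75], [0, 0, 0, 0, 0, -3.07, 0.75], [0, 0, 0, 0, 0, -3.07, 0.75], [0, 0, 6.9, -0.01, 0.25, 0, 0.75], [0, 0, 6.9, 0.03, 0.26, 0, 0.75], [0, 0, 7, 0.06, 0.24, 0, 0.75], [0, 0, 6.9, 0.08, 0.24, 0, 0.75], [0, 0, 6.9, 0.11, 0.23, 0, 0.75], [0, 0, 6.9, 0.14, 0.21, 0, 0.75], [0, 0, 6.9, 0.17, 0.2, 0, 0.75], [0, 0, 7, 0.19, 0.17, 0, 0.75], [0, 0, 6.9, 0.2, 0.15, 0, 0.75], [0, 0, 6.9, 0.22, 0.12, 0, 0.75], [0, 0, 6.9, 0.24, 0.1, 0, 0.75], [0, 0, 6.9, 0.25, 0.06, 0, 0.75], [0, 0, 7, 0.25, 0.04, 0, 0.75]]
```

Emit:
{"fn": "step_arm", "kwargs": {
  "increments": [
    [0, 0, 0, 0, 0, -3.07, 0],
    [0, 0, 0, 0, 0, -3.07, 0],
    [0, 0, 0, 0, 0, -3.07, 0],
    [0, 0, 6.9, -0.01, 0.25, 0, 0.75],
    [0, 0, 6.9, 0.03, 0.26, 0, 0.75],
    [0, 0, 7, 0.06, 0.24, 0, 0.75],
    [0, 0, 6.9, 0.08, 0.24, 0, 0.75],
    [0, 0, 6.9, 0.11, 0.23, 0, 0.75],
    [0, 0, 6.9, 0.14, 0.21, 0, 0.75],
    [0, 0, 6.9, 0.17, 0.2, 0, 0.75],
    [0, 0, 7, 0.19, 0.17, 0, 0.75],
    [0, 0, 6.9, 0.2, 0.15, 0, 0.75],
    [0, 0, 6.9, 0.22, 0.12, 0, 0.75],
    [0, 0, 6.9, 0.24, 0.1, 0, 0.75],
    [0, 0, 6.9, 0.25, 0.06, 0, 0.75],
    [0, 0, 7, 0.25, 0.04, 0, 0.75],
    [0, 0, 0, 0, 0, 0, 0.75],
    [0, 0, 0, 0, 0, 0, 0.75],
    [0, 0, 0, 0, 0, 0, 0.75]
  ]
}}

```text
t: 47.98
tool_pos: [0.648, 0.1894, 0.1001]
tcp_rot: [0.0, 0.667, 0.745, -0.0]
ft_force: [0.3, 0.7, -0.1]
opening: 0.0642
```

```bash
python3 - <<'E'
from h import *
P,im,W,u,v=world('wrist','w34.png')
r=ballfit(W,np.array([*f2w(RACE,85,55),.0365]));print(r,w2f(RACE,r[0]))
go([*r[0][:2],-.003],6.1)
E
```

```text
(array([0.64875716, 0.19119064, 0.03676355]), 2453, np.float64(0.38074590226493815)) [85.87775929 56.78645123]
t 48.03 p [0.6481 0.1893 0.1001] q [-0.      0.6674  0.7447 -0.    ] F [-0.1  0.2 -1.3] op 0.0639
tool y yaw 6.26 tool z [-0. -0. -1.]
rz(tool) = 0.16
shift cm [ 0.18  0.09 10.31]
```

View pics/w34.png

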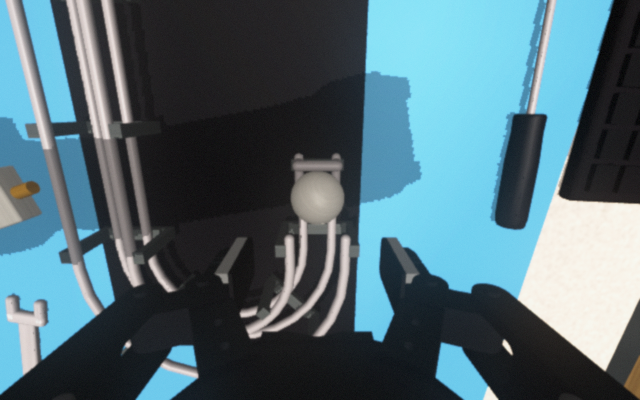

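Emit:
{"fn": "step_arm", "kwargs": {
  "increments": [
    [0, 0, 0, 0.15, 0.1, 3.5, 0.75],
    [0, 0, 0, 0, 0, 3, 0.75],
    [0, 0, 0, 0, 0, 2, 0.75],
    [0, 0, 0, 0, 0, 1.5, 0.75],
    [0, 0, 0, 0, 0, 0.4, 0.75],
    [0, 0, 0, 0, 0, 0, 0.75],
    [0, 0, 0, 0, 0, 0, 0.75],
    [0, 0, 0, 0, 0, 0, 0],
    [0, 0, 0, 0, 0, 0, 0],
    [0, 0, 0, 0, 0, 0, 0],
    [0, 0, 0, 0, 0, 0, 0],
    [0, 0, 0, 0, 0, 0, 0],
    [0, 0, 0, 0, 0, -1, 0],
    [0, 0, 0, 0, 0, -2, 0],
    [0, 0, 0, 0, 0, -3, 0],
    [0, 0, 0, 0, 0, -3.5, 0],
    [0, 0, 0, 0, 0, -3.5, 0],
    [0, 0, 0, 0, 0, 0, 0]
  ]
}}

```text
t: 49.53
tool_pos: [0.6537, 0.1926, 0.1355]
tcp_rot: [0.003, 0.669, 0.744, 0.006]
ft_force: [2.1, 0.8, -0.2]
opening: 0.0414
```

```bash
python3 - <<'E'
from h import *
c=held()
a=list(f2w(CASE,-96.3,8.5))
plan([([.57,.06,.135],45,6),([a[0]+.003,a[1],.135],84.5,7)],0)
E
```

```text
held [0.6537 0.1917 0.1746] rel TCP [-0.     -0.0009  0.0391] res 0.37 3600
t 49.58 p [0.6523 0.1922 0.1321] q [0.0025 0.6686 0.7436 0.0045] F [ 0.3  0.1 -2. ] op 0.0413
end [ 0.4552 -0.1919  0.135 ] 84.49
[[0, 0, -6.5, -2.04, -1.6, -0.05, 0], [0, 0, -6.5, -1.86, -1.82, -0.05, 0], [0, 0, -6.5, -1.63, -2.01, -0.05, 0], [0, 0, -6.4, -1.39, -2.19, -0.04, 0], [0, 0, -6.5, -1.14, -2.33, -0.05, 0], [0, 0, -6.5, -0.87, -2.45, -0.05, 0], [0, 0, -5.6, -1.39, -3.7, 0, 0], [0, 0, -5.7, -1.02, -3.82, 0, 0], [0, 0, -5.6, -0.63, -3.91, 0, 0], [0, 0, -5.7, -0.25, -3.94, 0, 0], [0, 0, -5.6, 0.14, -3.96, 0, 0], [0, 0, -5.7, 0.53, -3.91, 0, 0], [0, 0, -5.6, 0.92, -3.85, 0, 0]]
```

Emit:
{"fn": "step_arm", "kwargs": {
  "increments": [
    [0, 0, -6.5, -2.04, -1.6, -0.05, 0],
    [0, 0, -6.5, -1.86, -1.82, -0.05, 0],
    [0, 0, -6.5, -1.63, -2.01, -0.05, 0],
    [0, 0, -6.4, -1.39, -2.19, -0.04, 0],
    [0, 0, -6.5, -1.14, -2.33, -0.05, 0],
    [0, 0, -6.5, -0.87, -2.45, -0.05, 0],
    [0, 0, -5.6, -1.39, -3.7, 0, 0],
    [0, 0, -5.7, -1.02, -3.82, 0, 0],
    [0, 0, -5.6, -0.63, -3.91, 0, 0],
    [0, 0, -5.7, -0.25, -3.94, 0, 0],
    [0, 0, -5.6, 0.14, -3.96, 0, 0],
    [0, 0, -5.7, 0.53, -3.91, 0, 0],
    [0, 0, -5.6, 0.92, -3.85, 0, 0],
    [0, 0, 0, 0, 0, 0, 0],
    [0, 0, 0, 0, 0, 0, 0],
    [0, 0, 0, 0, 0, 0, 0],
    [0, 0, 0, 0, 0, 0, 0]
  ]
}}

```text
t: 51.0
tool_pos: [0.4524, -0.1916, 0.1289]
tcp_rot: [0.0, 0.048, 0.999, 0.0]
ft_force: [0.3, -0.4, -1.2]
opening: 0.0413
```

```bash
python3 - <<'E'
from h import *
toplace(-96.3);snap('wrist','w35.png')
E
```

```text
held [ 0.4529 -0.1921  0.1681] rel TCP [ 0.0005 -0.0005  0.0393] res 0.37 3606
ball in case [-95.66   8.34] z 0.1681
t 51.05 p [ 0.4525 -0.1914  0.1288] q [0.000e+00 4.710e-02 9.989e-01 3.000e-04] F [-0.6  0.4 -1.1] op 0.041
tool y yaw 84.6 tool z [ 1.e-04  5.e-04 -1.e+00]
rz(tool) = 0.1
shift cm [7.000e-02 1.000e-02 1.131e+01]
```

View pics/w35.png

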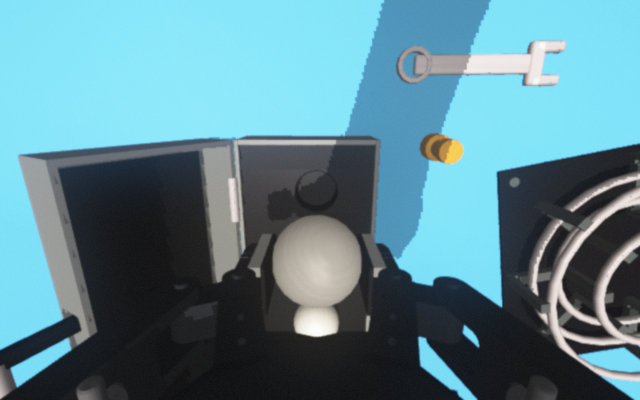

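Emit:
{"fn": "step_arm", "kwargs": {
  "increments": [
    [0, 0, 0, 0.05, 0, 2.5, 0],
    [0, 0, 0, 0, 0, 3, 0],
    [0, 0, 0, 0, 0, 2.5, 0],
    [0, 0, 0, 0, 0, 1.5, 0],
    [0, 0, 0, 0, 0, 0.5, 0],
    [0, 0, 0, 0, 0, 0, 0],
    [0, 0, 0, 0, 0, 0, 0],
    [0, 0, 0, 0, 0, 0, 0],
    [0, 0, 0, 0, 0, 0, 0]
  ]
}}

```text
t: 51.85
tool_pos: [0.4523, -0.193, 0.0302]
tcp_rot: [0.001, 0.048, 0.999, -0.0]
ft_force: [0.6, -0.6, -1.0]
opening: 0.0415
```

```bash
python3 - <<'E'
from h import *
toplace(-96.3)
E
```

```text
held [ 0.4528 -0.1934  0.0695] rel TCP [ 0.0004 -0.0004  0.0393] res 0.36 3600
ball in case [-95.65   7.06] z 0.0695
t 51.9 p [ 0.4522 -0.193   0.03  ] q [ 1.000e-03  4.790e-02  9.988e-01 -3.000e-04] F [ 1.3 -1.  -0.7] op 0.0413
tool y yaw 84.5 tool z [ 1.9e-03 -7.0e-04 -1.0e+00]
rz(tool) = 0.0
shift cm [0.07 0.14 1.45]
```

Emit:
{"fn": "step_arm", "kwargs": {
  "increments": [
    [0, 0, 0, 0, 0.14, 0.7, 0],
    [0, 0, 0, 0, 0, 0.6, 0],
    [0, 0, 0, 0, 0, 0, 0],
    [0, 0, 0, 0, 0, 0, 0],
    [0, 0, 0, 0, 0, 0, 0]
  ]
}}

```text
t: 52.32
tool_pos: [0.4513, -0.1913, 0.0158]
tcp_rot: [-0.0, 0.048, 0.999, 0.0]
ft_force: [-0.3, 0.4, -1.2]
opening: 0.0412
```

```bash
python3 - <<'E'
from h import *
toplace(-96.3)
E
```

```text
held [ 0.4519 -0.1919  0.0551] rel TCP [ 0.0006 -0.0005  0.0393] res 0.36 3601
ball in case [-96.68   8.5 ] z 0.0551
t 52.37 p [ 0.4513 -0.1913  0.0159] q [-3.000e-04  4.800e-02  9.988e-01  1.000e-04] F [ 1.   0.3 -1. ] op 0.041
tool y yaw 84.5 tool z [-5.e-04  2.e-04 -1.e+00]
rz(tool) = -0.0
shift cm [-0.04  0.    0.01]
```

Release, rise, then retreat towards +y so that the case is in view.

Emit:
{"fn": "step_arm", "kwargs": {
  "increments": [
    [0, 0, 0, 0, 0, 0, 0.75],
    [0, 0, 0, 0, 0, 0, 0.75],
    [0, 0, 0, 0, 0, 0, 0.75],
    [0, 0, 0, 0, 0, 0, 0.75],
    [0, 0, 0, 0, 0, -1, 0.75],
    [0, 0, 0, 0, 0, -2, 0.75],
    [0, 0, 0, 0, 0, -3, 0.75],
    [0, 0, 0, 0, 0, -3.5, 0.75],
    [0, 0, 0, 0, 0, -3.5, 0.75],
    [0, 0, 0, 0, 3, -1, 0.75],
    [0, 0, 0, 0, 3.5, 0, 0.75],
    [0, 0, 0, 0, 3.5, 0, 0.75],
    [0, 0, 0, 0, 3.5, 0, 0.75],
    [0, 0, 0, 0, 3.5, 0, 0.75],
    [0, 0, 0, 0, 3, 0, 0.75],
    [0, 0, 0, 0, 0, 0, 0.75],
    [0, 0, 0, 0, 0, 0, 0.75],
    [0, 0, 0, 0, 0, 0, 0.75]
  ]
}}

```text
t: 53.87
tool_pos: [0.4706, 0.0071, 0.1564]
tcp_rot: [0.0, 0.048, 0.999, -0.0]
ft_force: [0.4, -0.1, -1.4]
opening: 0.0646
```

```bash
python3 - <<'E'
from h import *
P,im,W,u,v=world('top','t13.png');st()
for x in (96,32,-32,-96):
    r=ballfit(W,np.array([*f2w(CASE,x,8),.054]));print(r and (r[0].round(4),w2f(CASE,r[0]).round(1)))
m=(W[...,2]>.165)&(W[...,2]<.2)&(u>480)&(u<570)&(v>150)&(v<290)
X=W[m]; print('bar',m.sum(),X.max(0) if len(X) else '', np.array([w2f(CASE,x) for x in X])[:,1].mean() if len(X) else '')
snap('scene','s7.png')
E
```

```text
t 53.92 p [0.4705 0.0066 0.1563] q [ 1.000e-04  4.860e-02  9.988e-01 -3.000e-04] F [-0.1 -0.4  0.6] op 0.0642
(array([ 0.6435, -0.2122,  0.0531]), array([96. ,  6.6]))
(array([ 0.5797, -0.2056,  0.0535]), array([31.8,  7.1]))
few 0
None
few 0
None
bar 369 [ 0.57979109 -0.34793235  0.18520622] -152.6242863603397
```

View pics/t13.png

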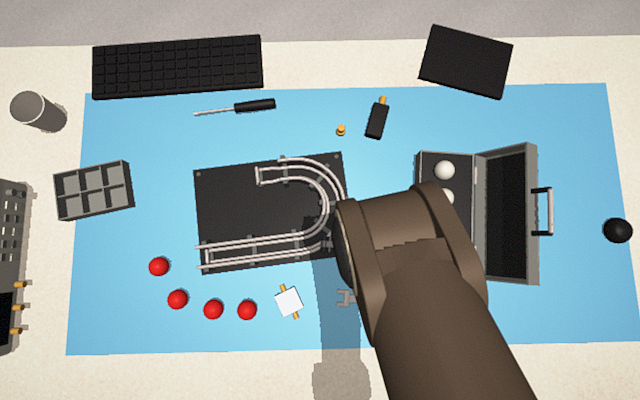

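View pics/s7.png

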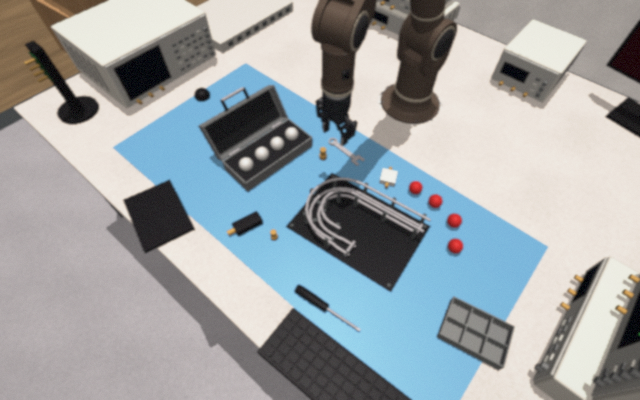

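Emit:
{"fn": "step_arm", "kwargs": {
  "increments": [
    [0, 0, 0, 0, 3.5, -1, 0.75],
    [0, 0, 0, 0, 3.5, -1, 0.75],
    [0, 0, 0, 0, 3.5, 0, 0.75],
    [0, 0, 0, 0, 3.5, 0, 0.75],
    [0, 0, 0, 0, 3.5, 0, 0.75],
    [0, 0, 0, 0, 0, 0, 0.75],
    [0, 0, 0, 0, 0, 0, 0.75],
    [0, 0, 0, 0, 0, 0, 0.75]
  ]
}}

```text
t: 54.63
tool_pos: [0.4876, 0.1802, 0.1757]
tcp_rot: [-0.0, 0.049, 0.999, -0.001]
ft_force: [-0.4, -0.6, 0.1]
opening: 0.0642
```

```bash
python3 - <<'E'
from h import *
P,im,W,u,v=world('top','t14.png');st()
for x in (96,32,-32,-96):
    r=ballfit(W,np.array([*f2w(CASE,x,8),.054]));print(r and (r[0].round(4),w2f(CASE,r[0]).round(1)))
for p in ((450,0),):pass
m=(W[...,2]>.15)&(W[...,2]<.2)&(u>540)&(u<560)&(v>180)&(v<240)
X=W[m];Y=np.array([w2f(CASE,x)[1] for x in X]);k=X[:,2]>np.percentile(X[:,2],60);print('bar',len(X),Y[k].mean(),X[k,2].mean(), 'angle',np.arctan2(X[k,2].mean()-.005-.0465,(Y[k].mean()+62)/1000)-.087)
E
```

```text
t 54.68 p [0.4876 0.1797 0.1758] q [-2.000e-04  4.930e-02  9.988e-01 -6.000e-04] F [-0.5 -0.7  0.3] op 0.0642
(array([ 0.6435, -0.2121,  0.0533]), array([96. ,  6.7]))
(array([ 0.5799, -0.2062,  0.0531]), array([32.1,  6.5]))
(array([ 0.5161, -0.2002,  0.0533]), array([-32. ,   6.4]))
(array([ 0.4525, -0.1939,  0.0532]), array([-95.8,   6.5]))
bar 370 -155.01300348437692 0.1825905606853527 angle 2.100891283302913
```

View pics/t14.png

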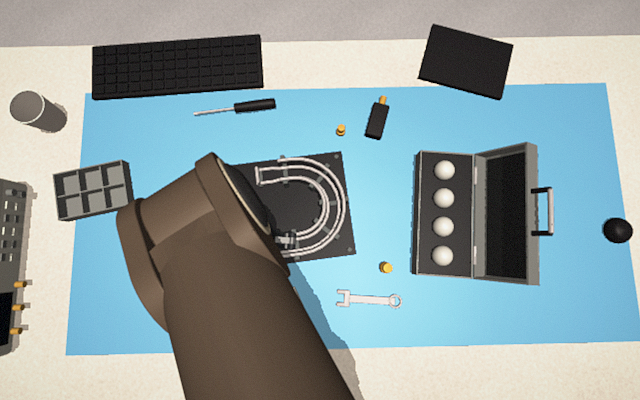

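```bash
python3 - <<'E'
from h import *
print(env.sign_off())
E
```

```text
the job is handed in; nothing more can be done
None
```

I opened the lid by its bar handle to its stop. I then pushed all four metal balls along the race to the exit seat, lifted each one out, and set each in its own well. The job was handed in at about 55 s of the 210 s allowed.

**Last checks, just before handing in:**
- **Balls:** all four sit in the wells. The final top-camera fits put them at case x ≈ 96, 32, −32 and −96 mm, y ≈ 6.5 mm and z ≈ 53 mm.
- **Lid:** it measures about 2.10 rad. An earlier, partly covered view gave about 2.08.
- **Other things:** the adapters and the sensor look unmoved in the pictures, and the arm stood clear of everything.

**What disagreed or went wrong on the way:**
- **Fingertips:** they sit about 28–30 mm above the reported TCP. My first pinch at the handle closed on nothing because of this, and I corrected for it afterwards.
- **First ball:** while I lowered it, the fingers met something at ball height 61 mm and pressed with about 45 N for a moment. I took this to be the tips on the case insert. I backed off and let the ball drop about 7 mm into the well. If the judge counts that contact as gripper body rather than fingers, it is over the 40 N limit.
- **Camera offset:** the top camera put the balls about 2 mm lower in case y than the wrist camera did for the first three (8.4–8.5 mm). Both are within the 7 mm tolerance.

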